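# Stack a disc filter, cap it, line up the spares

## Task

Build up the disc filter on the post: first the steel filter support, then every filter disc on the desk, then the one blue spacer that exactly fills the room left over, then the brass clamp ring, and last the black cap. Try the spacers if need be: with the right one, and only that one, the post's tip just fills the cap's hole when the cap sits flat on the clamp ring, with neither a gap under the cap nor the tip falling well short; the other two spacers stay off the post. Nudge the two spare spacers into a neat row, flat on the desk, both touching the straight front face of the metal strip and each other, and leave the bottle, the tweezers and the marker where they are.

Things in the scene. Friction and masses are not known exactly. Their poses are not given: they have to be found in the camera images.
- post_seat (a point): The upper face of a dark round foot (80 mm across, 12 mm high, fixed to the desk, its place differs from start to start), on the axis of the steel post that rises from its middle. The first layer rests here. The post is vertical, 16 mm in diameter; its tip stands 56 mm above this point (68 mm above the desk) and the last 6 mm taper to 8 mm diameter. z up
- post_tip (a point): Tip of the post, on its axis
- support_mid (a point): Filter support: bright steel ring with rows of small dark holes, 64 mm outer diameter, 8 mm high. A 21 mm hole runs right through along its z axis. The point is the centre of the ring, half-way up, on the hole's axis; z is the ring's axis. Lies flat on the desk at the start. Can be taken across its outer rim in any direction.
- filter_1_mid (a point): Filter disc: white ring with a yellow upper face, 60 mm outer diameter, 6 mm high. Two, three or four filter discs are there; an absent one reads None. All are alike. A 21 mm hole runs right through along its z axis. The point is the centre of the ring, half-way up, on the hole's axis; z is the ring's axis. Lies flat on the desk at the start. Can be taken across its outer rim in any direction.
- filter_2_mid (a point): Filter disc: white ring with a yellow upper face, 60 mm outer diameter, 6 mm high. Two, three or four filter discs are there; an absent one reads None. All are alike. A 21 mm hole runs right through along its z axis. The point is the centre of the ring, half-way up, on the hole's axis; z is the ring's axis. Lies flat on the desk at the start. Can be taken across its outer rim in any direction.
- filter_3_mid (a point): Filter disc: white ring with a yellow upper face, 60 mm outer diameter, 6 mm high. Two, three or four filter discs are there; an absent one reads None. All are alike. A 21 mm hole runs right through along its z axis. The point is the centre of the ring, half-way up, on the hole's axis; z is the ring's axis. Lies flat on the desk at the start. Can be taken across its outer rim in any direction.
- filter_4_mid (a point): Filter disc: white ring with a yellow upper face, 60 mm outer diameter, 6 mm high. Two, three or four filter discs are there; an absent one reads None. All are alike. A 21 mm hole runs right through along its z axis. The point is the centre of the ring, half-way up, on the hole's axis; z is the ring's axis. Lies flat on the desk at the start. Can be taken across its outer rim in any direction.
- spacer_thin_mid (a point): Blue spacer ring, the thinnest of three (6 mm high), 60 mm outer diameter. A 21 mm hole runs right through along its z axis. The point is the centre of the ring, half-way up, on the hole's axis; z is the ring's axis. Lies flat on the desk at the start. Can be taken across its outer rim in any direction.
- spacer_medium_mid (a point): Blue spacer ring, the middle one of three (12 mm high), 60 mm outer diameter. A 21 mm hole runs right through along its z axis. The point is the centre of the ring, half-way up, on the hole's axis; z is the ring's axis. Lies flat on the desk at the start. Can be taken across its outer rim in any direction.
- spacer_thick_mid (a point): Blue spacer ring, the thickest of three (18 mm high), 60 mm outer diameter. A 21 mm hole runs right through along its z axis. The point is the centre of the ring, half-way up, on the hole's axis; z is the ring's axis. Lies flat on the desk at the start. Can be taken across its outer rim in any direction.
- clamp_ring_mid (a point): Clamp ring: brass-coloured ring with four dark studs on its upper face, 60 mm outer diameter, 8 mm high. A 21 mm hole runs right through along its z axis. The point is the centre of the ring, half-way up, on the hole's axis; z is the ring's axis. Lies flat on the desk at the start. Can be taken across its outer rim in any direction.
- cap_mid (a point): Cap: black ribbed knob, 50 mm diameter, 24 mm high, closed on top. A blind hole of 21 mm diameter, 11 mm deep, opens in its underside. With the right spacer the post's tip stands 10 mm above the clamp ring, so the cap slips over it and rests flat on the ring, without screwing. The point is the cap's centre, half-way up; z is its axis. Stands mouth down on the desk at the start.
- strip_face (a point): Foot of the straight front face, at the middle of its length and at desk height, of a low aluminium strip fixed to the desk (190 mm long along its y, 12 mm high, 12 mm deep). x points into the strip, away from the robot, square to the face; a spacer that touches the face has its centre at x = -30 mm. Its place and turn differ a little from start to start
- instrument_corner (a point): Front left corner, as the robot sees it, of the big instrument that stands fixed at the right of the desk, at the height of its front sill (60 mm above the desk). The instrument's front runs from here to the right, along -y; its left side runs away from the robot, along +x. Keep the fingers clear of it
- stain_bottle: Bystander: small reagent bottle with black screw cap, 46 mm across, 85 mm tall. Origin at the centre of its underside. To be left where it is.
- tweezers: Bystander: steel tweezers lying flat on the desk, 122 mm long, 13 wide, 9 high, lying about along the world's x. Origin under their middle. To be left where it is.
- marker: Bystander: black and white marker pen lying on the desk, 135 mm long, 17 thick, lying about along the world's y. Origin under its middle. To be left where it is.
There are look-alikes about, which are no part of the job. Of the things that look like the part that bears support_mid, the middle-sized one is meant.

How it is judged:
On the way, in this order (a step that is already met when the one before it is completed fails the run):
1. the filter support lies on the foot, round the post (horizontal distance between support_mid and post_seat below 0.006 m and z of support_mid in the frame of post_seat between 0.001 and 0.0065 m), for 0.2 s.
2. every filter disc present lies on the support, round the post, with no spacer under or between (all of step 1 and horizontal distance between each of filter_1_mid, filter_2_mid, filter_3_mid, filter_4_mid and post_seat below 0.006 m and z of filter_1_mid in the frame of post_seat between 0.008 and 0.0315 m and z of filter_2_mid in the frame of post_seat between 0.008 and 0.0315 m and z of filter_3_mid in the frame of post_seat between 0.008 and 0.0315 m and z of filter_4_mid in the frame of post_seat between 0.008 and 0.0315 m), for 0.2 s.
3. the right spacer and then the clamp ring lie on the filter discs: the clamp ring is at its proper height (all of step 2 and horizontal distance between clamp_ring_mid and post_seat below 0.006 m and z of clamp_ring_mid in the frame of post_seat between 0.0395 and 0.0445 m), for 0.2 s.
4. the cap is on, flat on the clamp ring (all of step 3 and horizontal distance between cap_mid and post_seat below 0.006 m and z of cap_mid in the frame of post_seat between 0.0555 and 0.0605 m), for 0.2 s.
At the end, for the whole second after the job is handed in: Round the post's axis within 6 mm: support, all filter discs (centres under 31.5 mm above the foot's top), one spacer, clamp ring (centre 42 mm), cap (58 mm), the last two within 2.5 mm, level, at rest; spare spacers flat on the desk, within 4.5 mm of the strip and 7 mm of each other (all of step 4 and (horizontal distance between spacer_thin_mid and post_seat below 0.006 m or (x of spacer_thin_mid in the frame of strip_face between -0.0345 and -0.027 m and y of spacer_thin_mid in the frame of strip_face between -0.085 and 0.085 m and z of spacer_thin_mid in the frame of strip_face below 0.012 m)) and (horizontal distance between spacer_medium_mid and post_seat below 0.006 m or (x of spacer_medium_mid in the frame of strip_face between -0.0345 and -0.027 m and y of spacer_medium_mid in the frame of strip_face between -0.085 and 0.085 m and z of spacer_medium_mid in the frame of strip_face below 0.012 m)) and (horizontal distance between spacer_thick_mid and post_seat below 0.006 m or (x of spacer_thick_mid in the frame of strip_face between -0.0345 and -0.027 m and y of spacer_thick_mid in the frame of strip_face between -0.085 and 0.085 m and z of spacer_thick_mid in the frame of strip_face below 0.012 m)) and (horizontal distance between any of spacer_thin_mid, spacer_medium_mid and post_seat below 0.006 m or horizontal distance between spacer_thin_mid and spacer_medium_mid below 0.067 m) and (horizontal distance between any of spacer_medium_mid, spacer_thick_mid and post_seat below 0.006 m or horizontal distance between spacer_medium_mid and spacer_thick_mid below 0.067 m) and (horizontal distance between any of spacer_thin_mid, spacer_thick_mid and post_seat below 0.006 m or horizontal distance between spacer_thin_mid and spacer_thick_mid below 0.067 m) and horizontal distance between any of spacer_thin_mid, spacer_medium_mid and post_seat above 0.05 m and angle between each of cap_mid, clamp_ring_mid's own z axis and vertical below 0.1 rad and linear speed of each of cap, clamp_ring below 0.02 m/s); the robot touches nothing.
It fails at once if the stain bottle is shifted by more than 3 cm (distance of stain_bottle from where it was at the start of the episode above 0.03 m).
It fails at once if the tweezers is shifted by more than 3 cm (distance of tweezers from where it was at the start of the episode above 0.03 m).
It fails at once if the marker is shifted by more than 3 cm (distance of marker from where it was at the start of the episode above 0.03 m).
Of filter_1, filter_2, filter_3, filter_4 only 2 to 4 are there at a start; the rules pass over those that are not, and their reading is None.
At some moment in a run one of clamp_ring, cap, spacer_thin, spacer_medium, spacer_thick may be knocked a few centimetres aside while the robot is not near it.
It also fails if it takes over 210 s, if anything falls off the work surface, if the arm or the gripper's body presses on something with over 40 N, if the wrist force passes 120 N, or if a joint passes its speed limit or range.

## Robot

A 6-joint arm with a two-finger parallel gripper is mounted at the origin on a cart in front of the work surface, level with it; the furniture and walls round the work are solid. World frame = base frame: x ahead of the robot, y to its left, z up, the work surface at z = 0. Lengths are in m, angles in rad, forces in N, time in s.
With the tool pointing down it reaches from about 0.325 to 0.85 m from the base axis. Payload 4.4 kg.
Tool frame: the origin (TCP) lies midway between the tips of the shut fingers; the grasp point (between the pads) lies 19 mm behind it; z points along the fingers, y is the direction in which the jaws open and shut (so a half turn about z gives the same grasp; the last joint's range is limited). The gripper opens to 94 mm and grips with 3 to 60 N. Pads are 16 mm wide; open, the fingers measure 119 mm over their backs; the gripper's body (75 mm by 177 mm) begins 78 mm behind the grasp point.
Start: joints at [-1.446, 0.207, 1.542, -0, 1.393, -0.15], TCP at [0.156, -0.553, 0.174] pointing down, gripper open.
Joint ranges: [-2.73, 2.73], [-0.86, 2.22], [0.23, 2.46], [-1.11, 4.25], [0.08, 2.63], [-2.82, 2.82]. Speed limits (rad/s): [2.79, 2.79, 3.14, 3.14, 3.14, 3.14].

## Interface

Orientations are given as a 3x3 rotation matrix whose columns are the frame's x, y, z axes.
In Python, from bench import * gives the robot as it stands.
- The arm moves only by the tool send_rows, never from a script. Its argument "commands" is one flat list of numbers, 7 for each row, row after row: the turn, a rotation vector about the tool's x, y, z in degrees, then the shift along the tool's x, y, z in cm, then the finger opening in cm, from 0 to 9.4. A call has 1 to 8 rows; each row shifts and turns the commanded pose from where the row before left it, along the tool's axes as they then stand; what a row does not reach is not made up. A row lasts 1/10 s, in which the tool goes at most 50 mm and 8.59 degrees, less where a joint would pass 70% of its speed; a pose out of reach is approached as far as the arm can. A call with a gripper value outside its range is refused whole. The fingers move at their own pace and stop on an object; "newtons" is the grip in N (left out, the last holds). Time passes only in rows, so rows that do not move let the fingers close. It gives the time, the measured TCP pose, the force and the opening at its end, in the units of the state.
- sense(): the state, without advancing time (a new reading comes with each control period).
- snapshot(name): name is "scene" or "top" or "wrist"; returns a dict with "pixels" (384x512x3 uint8, red, green, blue), "mtx" (3x3 intrinsics, pixels), "R" (3x3) and "t" (3): a world point X has camera coordinates R X + t. Camera axes: x right, y down, z forward; pixel columns grow to the right and rows downward; lengths in m; the calibration is good to about 2 mm. A picture is of the moment at which its call begins. There is no depth.
- sign_off(): hands the job in, once; it reports no verdict.
The state is a dict: "t": time; "q": joint angles; "joint_vel": joint speeds; "effort": joint torques, N m; "tcp_pos": TCP position; "ee_rot": TCP orientation; "wrist_force": force on the tool from outside, world axes, zero at the start; "torque": the same for the moment, N m; "width": opening from 0.0 (shut) to 1.0 (fully open).
Only numpy, scipy, OpenCV 4.12 (cv2) and the standard library are available. Lean on these libraries where they do the work, as an engineer would, in place of code of your own. Each camera call takes 0.05 s, during which the arm holds its last target.

## Working session

There is one attempt and no reset: what is moved stays moved. The work goes in short steps, Python scripts to look and compute and a tool call to move; the robot and the scene stay as the last step left them, time stands still between calls to the robot, and variables do not carry over. Pictures are saved under pics/ and viewed, and the job is handed in when it is done.

Besides the shell and the picture viewer there is one more tool, called as name(argument=value, ...) on one line, values as JSON. send_rows: Moves the arm, as the interface text tells. Its arguments: {"type":"object","properties":{"commands":{"type":"array","items":{"type":"number"}},"newtons":{"type":"number"}},"required":["commands"]}

```bash
ls; mkdir -p pics; python3 - <<'E'
from bench import *
import cv2,numpy as np
s=sense();print({k:np.round(v,3) for k,v in s.items()})
for n in("scene","top","wrist"):
    d=snapshot(n);cv2.imwrite(f"pics/{n}0.png",cv2.resize(d["pixels"][:,:,::-1],(800,600),interpolation=cv2.INTER_CUBIC))
    np.savez(f"{n}0.npz",**d);print(n,np.round(d["mtx"],1).tolist(),np.round(d["R"],3).tolist(),np.round(d["t"],3))
E
```

```text
pics
{'t': np.float64(0.0), 'q': array([-1.447,  0.207,  1.543, -0.   ,  1.393, -0.151]), 'joint_vel': array([ 0.001, -0.001,  0.001,  0.   , -0.002,  0.001]), 'effort': array([ 1.0000e-03, -3.7087e+01, -2.8142e+01,  7.0000e-02,  3.6000e-02,
       -0.0000e+00]), 'tcp_pos': array([ 0.156, -0.553,  0.173]), 'ee_rot': array([[ 0.962,  0.271, -0.   ],
       [ 0.271, -0.962,  0.002],
       [ 0.   , -0.002, -1.   ]]), 'wrist_force': array([ 0.633, -0.334,  0.303]), 'torque': array([-0.03 ,  0.009, -0.003]), 'width': np.float64(0.999)}
scene [[475.8, 0.0, 246.4], [0.0, 475.8, 188.2], [0.0, 0.0, 1.0]] [[-0.748, -0.664, 0.005], [-0.324, 0.358, -0.875], [0.579, -0.656, -0.483]] [0.396 0.226 1.339]
top [[443.5, 0.0, 260.3], [0.0, 443.5, 197.2], [0.0, 0.0, 1.0]] [[-0.026, -1.0, 0.005], [-0.982, 0.025, -0.186], [0.186, -0.01, -0.982]] [0.04  0.529 1.166]
wrist [[267.2, 0.0, 252.0], [0.0, 267.2, 194.4], [0.0, 0.0, 1.0]] [[0.272, -0.962, -0.001], [-0.922, -0.261, 0.285], [-0.274, -0.076, -0.959]] [-0.573 -0.029  0.392]
```

View pics/top0.png

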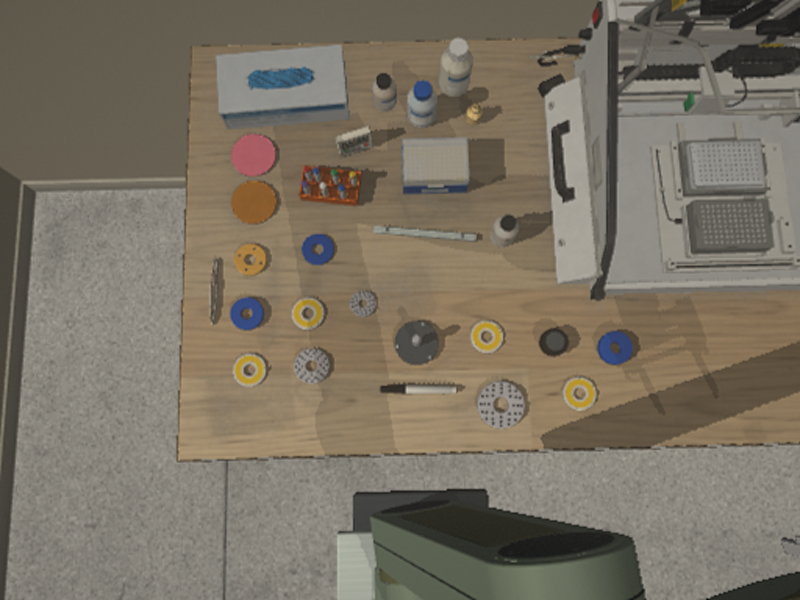

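View pics/scene0.png

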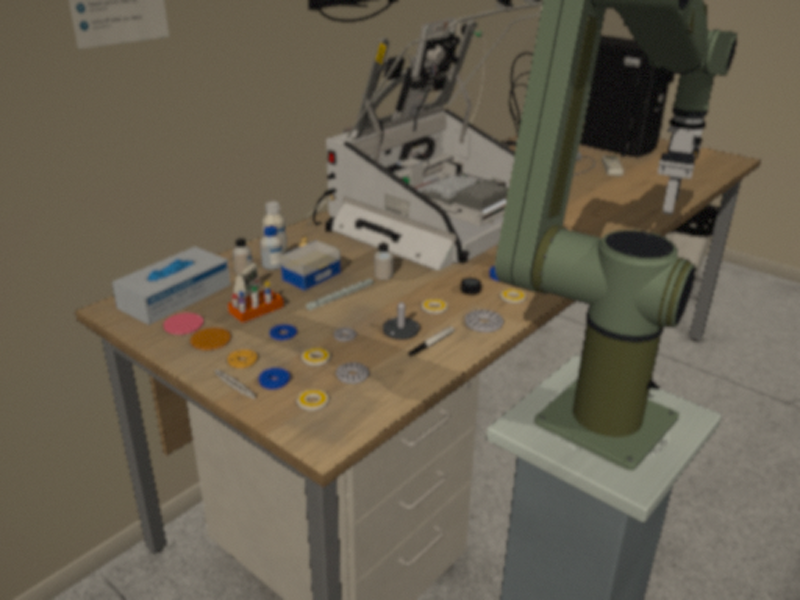

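View pics/wrist0.png

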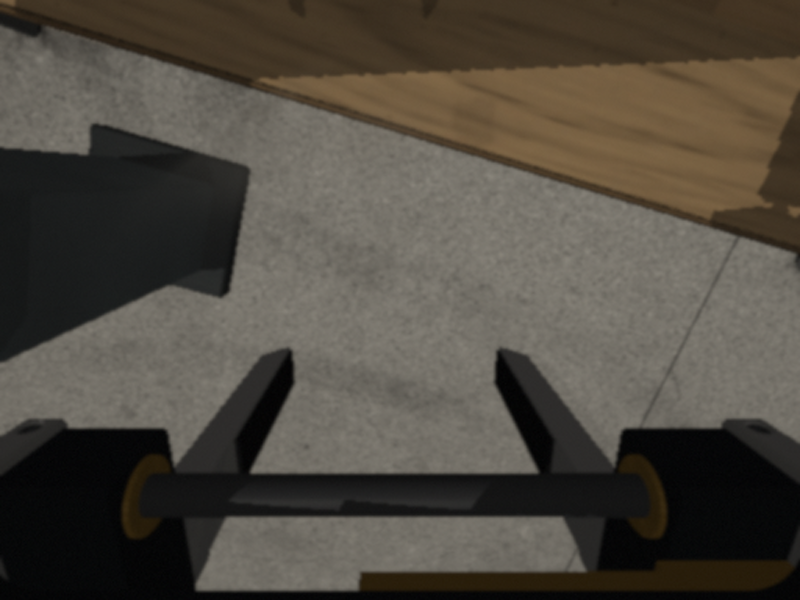

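The top view shows four yellow filters (250,370), (308,313), (487,337), (580,393). The blue spacers are at (318,249), (247,314), (616,347), the clamp ring at (251,260), the cap at (553,341) and the foot at (417,342). There are three perforated rings, at (501,404), (312,366) and (362,303). Next I'll measure them.

```bash
cat > h.py <<'E'
import numpy as np,cv2
def ray(d,u,v,z):
    c=-d["R"].T@d["t"]; r=d["R"].T@np.linalg.inv(d["mtx"])@np.array([u,v,1.]); return c+r*(z-c[2])/r[2]
def proj(d,X):
    p=d["mtx"]@(d["R"]@np.asarray(X,float)+d["t"]); return p[:2]/p[2]
def hsv(d): return cv2.cvtColor(d["pixels"],cv2.COLOR_RGB2HSV).astype(int)
def masks(d):
    h=hsv(d);H,S,V=h[...,0],h[...,1],h[...,2]
    return dict(blue=(H>105)&(H<128)&(S>130)&(V>35),yellow=(H>17)&(H<32)&(S>140)&(V>110),
      orange=(H>8)&(H<=20)&(S>135)&(V>110),dark=(V<75),grey=(S<45)&(V>70))
def blobs(m,amin,amax):
    m=cv2.morphologyEx(m.astype(np.uint8),cv2.MORPH_CLOSE,np.ones((3,3)))
    out=[]
    for c in cv2.findContours(m,cv2.RETR_EXTERNAL,cv2.CHAIN_APPROX_NONE)[0]:
        a=cv2.contourArea(c)
        if amin<a<amax: 
            (x,y),(w,h),an=cv2.minAreaRect(c); M=cv2.moments(c)
            out.append((M['m10']/M['m00'],M['m01']/M['m00'],w,h,a))
    return out
E
python3 - <<'E'
from h import *
d=dict(np.load("top0.npz"));w=dict(np.load("wrist0.npz"));s=dict(np.load("scene0.npz"))
for n,q in(("top",d),("wrist",w),("scene",s)):print(n,np.round(-q["R"].T@q["t"],3))
for k,m in masks(d).items():
    m[:, :110]=0; m[300:]=0
    for b in blobs(m,60,1400):
        p=ray(d,b[0],b[1],0.008)
        if .25<p[0]<.8: print(k,np.round(b,1),np.round(p[:2],3))
cv2.imwrite("pics/topz.png",cv2.resize(d["pixels"][140:290,115:415,::-1],(800,400),interpolation=cv2.INTER_CUBIC))
E
```

```text
top [0.303 0.039 1.244]
wrist [ 0.237 -0.529  0.384]
scene [-0.406  1.061  0.843]
blue [393.1 222.3  19.   20.  308.5] [ 0.456 -0.345]
blue [157.5 200.3  19.   19.  284. ] [0.536 0.317]
blue [202.8 159.   18.   18.  254. ] [0.653 0.189]
yellow [370.6 251.2  17.   17.  226.5] [ 0.377 -0.276]
yellow [159.1 236.2  16.   17.  218. ] [0.434 0.311]
yellow [311.1 214.8  16.   16.  212.5] [ 0.483 -0.116]
yellow [196.6 200.   16.3  16.3 212. ] [0.534 0.207]
yellow [159.8 165.8  18.3  19.7 278.5] [0.636 0.312]
orange [159.7 165.7  19.   19.  286.5] [0.637 0.313]
orange [161.9 128.9  26.   28.  570.5] [0.747 0.308]
orange [211.1 125.6  36.   18.   77.5] [0.754 0.164]
dark [354.2 218.3  17.   17.7 231.5] [ 0.47  -0.237]
dark [325.  142.2   8.9   9.4  64. ] [ 0.695 -0.166]
grey [274.8 248.9   5.   32.  131. ] [ 0.39 -0.01]
grey [320.2 258.6  29.7  29.  678.5] [ 0.36  -0.135]
grey [199.  233.8  21.9  21.9 371.5] [0.438 0.2  ]
grey [354.9 217.9  10.   10.   85.5] [ 0.471 -0.239]
grey [265.1 219.3  26.   26.  494.5] [0.474 0.014]
grey [231.9 193.9  15.7  16.1 196. ] [0.549 0.106]
grey [271.5 148.9  65.4   5.1 257. ] [ 0.679 -0.01 ]
grey [321.7 149.6  15.7  18.2 156. ] [ 0.673 -0.155]
```

View pics/topz.png

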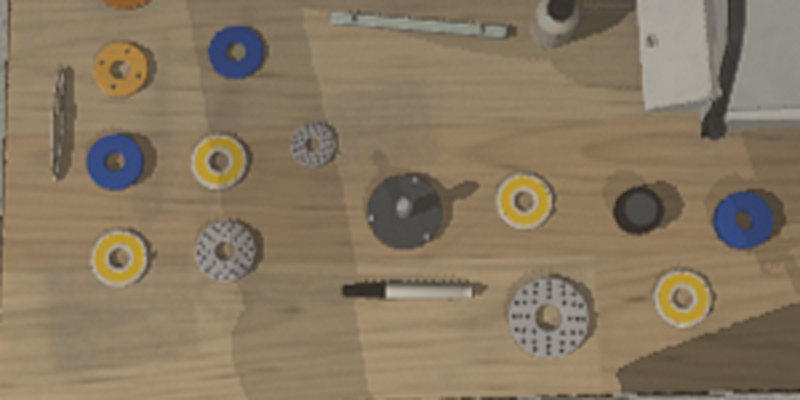

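send_rows(commands=[0,0,7.8,0,0,-1.5,9.4,0,0,7.8,0,0,-1.5,9.4,0,0,0,2.3,-4.0,0,9.4,0,0,0,2.3,-4.0,0,9.4,0,0,0,2.3,-4.0,0,9.4,0,0,0,2.3,-4.0,0,9.4,0,0,0,2.3,-4.0,0,9.4,0,0,0,2.3,-4.0,0,9.4], newtons=20)

```text
t: 0.95
tcp_pos: [0.2938, -0.3112, 0.2041]
ee_rot: [[1.0, 0.002, 0.0], [0.002, -1.0, 0.0], [0.0, -0.0, -1.0]]
wrist_force: [0.3, 0.1, 0.6]
width: 0.999
```

send_rows(commands=[0,0,0,2.3,-4.0,0,9.4,0,0,0,2.3,-4.0,0,9.4,0,0,0,2.3,-4.0,0,9.4,0,0,0,2.3,-4.0,0,9.4,0,0,0,2.3,-4.0,0,9.4,0,0,0,2.3,-4.0,0,9.4,0,0,0,2.3,-4.0,0,9.4,0,0,0,2.0,-4.0,0,9.4])

```text
t: 1.75
tcp_pos: [0.4742, 0.0093, 0.2042]
ee_rot: [[1.0, 0.003, 0.0], [0.003, -1.0, -0.0], [0.0, 0.0, -1.0]]
wrist_force: [-0.0, -0.5, 0.4]
width: 0.999
```

```bash
cat > look.py <<'E'
import sys
from bench import *
from h import *
def st():
    s=sense();R=s["ee_rot"];print("t",round(float(s["t"]),2),"tcp",np.round(s["tcp_pos"],4),"yaw",round(np.degrees(np.arctan2(R[1,0],R[0,0])),2),"tilt z",np.round(R[:,2],4),"F",np.round(s["wrist_force"],1),"w",round(float(s["width"])*94,1));return s
if __name__=="__main__":
    n,f=sys.argv[1:3];st();d=snapshot(n);np.savez(f+".npz",**d)
    cv2.imwrite(f"pics/{f}.png",cv2.resize(d["pixels"][:,:,::-1],(800,600),interpolation=cv2.INTER_CUBIC))
E
python3 look.py wrist w1
```

```text
t 1.75 tcp [0.4742 0.0093 0.2042] yaw 0.17 tilt z [ 2.e-04 -2.e-04 -1.e+00] F [-0.  -0.5  0.4] w 93.9
```

View pics/w1.png

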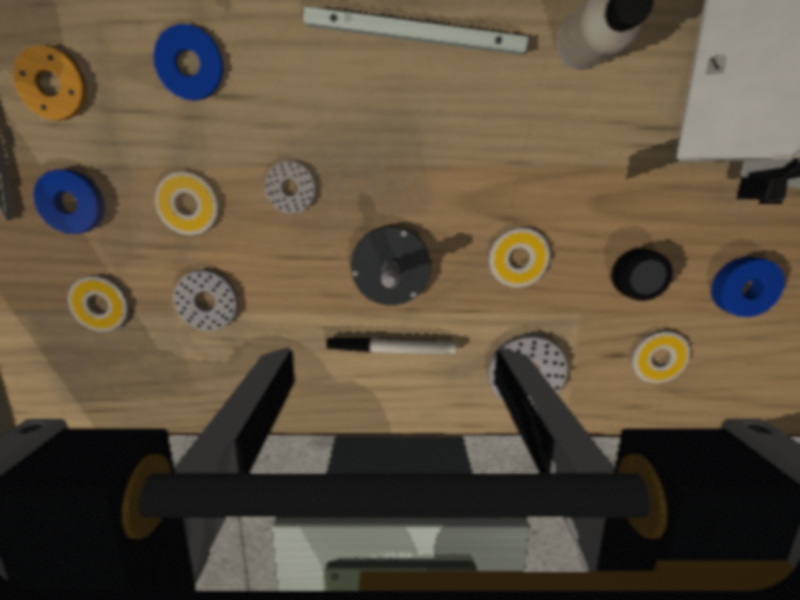

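The wrist view shows the post tip at (390,270), the foot around (391,265), and every part in view. Next I'll measure from it.

```bash
cat > meas.py <<'E'
from h import *
def ell(m):
    cs=cv2.findContours(m.astype(np.uint8),cv2.RETR_EXTERNAL,cv2.CHAIN_APPROX_NONE)[0]
    return cs
def report(d,z=dict(yellow=.006,blue=.012,orange=.008,grey=.008,dark=.012)):
    for k,m in masks(d).items():
        m=m.copy(); m[285:]=0; m[225:,:]&=(np.arange(m.shape[1])<110)|(np.arange(m.shape[1])>405)|(np.arange(m.shape[0])[225:,None]<240)
        mm=cv2.morphologyEx(m.astype(np.uint8),cv2.MORPH_CLOSE,np.ones((3,3)))
        for c in ell(mm):
            a=cv2.contourArea(c)
            if a<300 or a>4000: continue
            (x,y),(p,q),an=cv2.fitEllipse(cv2.convexHull(c))
            X=ray(d,x,y,z[k]); 
            # metric diameters: map hull to plane
            H=np.array([ray(d,*pt[0],z[k])[:2] for pt in cv2.convexHull(c)])
            (cx,cy),r=cv2.minEnclosingCircle((H*1000).astype(np.float32))
            print(k,"px",np.round([x,y],1),"XY",np.round(X[:2],4),"encl",np.round([cx,cy,2*r],1),"area",a)
if __name__=="__main__":
    import sys; report(dict(np.load(sys.argv[1])))
E
python3 meas.py w1.npz
python3 - <<'E'
from h import *
d=dict(np.load("w1.npz"))
cv2.imwrite("pics/w1z.png",cv2.resize(d["pixels"][130:210,205:295,::-1],None,fx=7,fy=7,interpolation=cv2.INTER_NEAREST))
E
```

```text
blue px [478.6 182.9] XY [ 0.4586 -0.3418] encl [ 459.2 -341.4   70.3] area 1278.0
blue px [ 42.5 128.2] XY [0.539  0.3169] encl [539.3 316.9  60.2] area 1235.5
blue px [120.1  39.3] XY [0.6552 0.1875] encl [654.4 187.7  57.9] area 1553.0
yellow px [423.6 228.7] XY [ 0.3786 -0.2748] encl [ 378.  -274.7   50.7] area 628.5
yellow px [ 61.6 194.3] XY [0.4363 0.3135] encl [435.8 313.4  50.4] area 706.5
yellow px [332.4 164.6] XY [ 0.4855 -0.1139] encl [ 485.  -113.9   50.5] area 780.5
yellow px [118.3 129.7] XY [0.5368 0.2093] encl [536.2 209.4  50.4] area 874.0
yellow px [30.2 52.9] XY [0.6395 0.3163] encl [638.8 316.3  57.6] area 1221.5
orange px [29.6 52.4] XY [0.6397 0.3154] encl [638.9 315.4  60. ] area 1546.0
dark px [575.9 271.7] XY [ 0.3018 -0.5478] encl [ 286.7 -349.5  187.9] area 1329.5
dark px [5228.9 1092.6] XY [ 99.612  535.7809] encl [292.5 353.7 193.8] area 1364.5
dark px [173.4 237.8] XY [0.3638 0.1395] encl [374.9 140.4  53.6] area 323.5
dark px [331.9 242.5] XY [ 0.3559 -0.1229] encl [ 374.8 -119.9   54.2] area 334.0
dark px [249.4 218.4] XY [0.3984 0.0142] encl [397.4 
[... 281 characters left out ...]
1.3] XY [ 0.5647 -0.3303] encl [ 563.6 -329.    68.2] area 737.0
dark px [420.4 100.1] XY [ 0.5796 -0.2292] encl [ 578.9 -224.9   46. ] area 328.5
dark px [-0.2 99.3] XY [0.5787 0.3688] encl [571.2 366.8 100.6] area 608.5
dark px [413.3   8.7] XY [ 0.692  -0.1993] encl [ 681.2 -205.    87.8] area 1214.0
grey px [263.  221.1] XY [ 0.3921 -0.0081] encl [388.8  -8.2  88.9] area 313.0
grey px [343.  227.3] XY [ 0.3815 -0.1401] encl [ 376.6 -138.4   77.9] area 547.0
grey px [131.1 191.9] XY [0.4413 0.2014] encl [440.6 201.4  63.1] area 1123.0
grey px [185.5 119.3] XY [0.5521 0.1078] encl [551.7 107.8  46.2] area 741.5
grey px [264.7  18.8] XY [ 0.681  -0.0059] encl [681.2  -8.  191.8] area 1630.0
```

View pics/w1z.png

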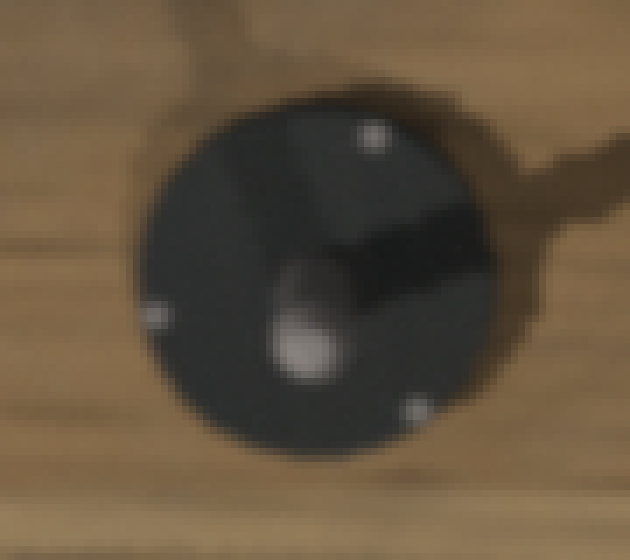

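```bash
python3 - <<'E'
from h import *
d=dict(np.load("w1.npz"))
print("tip",ray(d,249.0-.5+.5,179.5,.067),"foot",ray(d,249.7,169.4,.012))
P=[ray(d,205+a/7-.5,130+b/7-.5,.012)[:2] for a,b in((374,136),(157,316),(417,409))]
A=np.array([2*(P[1]-P[0]),2*(P[2]-P[0])]);b=[P[1]@P[1]-P[0]@P[0],P[2]@P[2]-P[0]@P[0]]
c=np.linalg.solve(A,b);print(c,[np.linalg.norm(p-c) for p in P])
for X in((.475,.014,0.),(.475,.014,.068)):print(proj(d,X))
t=dict(np.load("top0.npz"))
cv2.imwrite("pics/tz.png",cv2.resize(t["pixels"][190:245,240:300,::-1],None,fx=8,fy=8,interpolation=cv2.INTER_NEAREST))
E
```

```text
tip [0.47592777 0.01427189 0.067     ] foot [0.47873093 0.01374362 0.012     ]
[0.47670432 0.0139032 ] [np.float64(0.03540720979437586), np.float64(0.03540720979437573), np.float64(0.03540720979437575)]
[249.59117202 170.24768602]
[249.19662574 180.3528168 ]
```

View pics/tz.png

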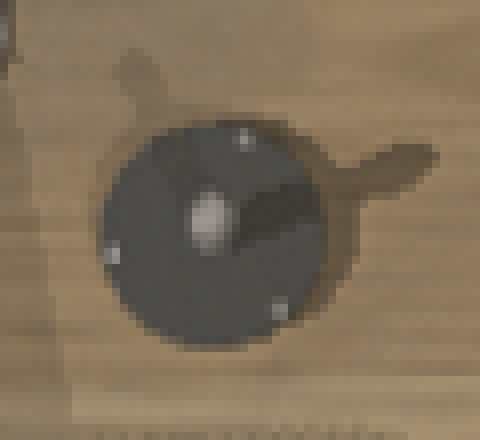

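send_rows(commands=[0,0,0,-0.7,-3.84,-1,9.4,0,0,0,-0.7,-3.84,0,9.4,0,0,0,-0.7,-3.84,2,9.4,0,0,0,-0.7,-3.84,2,9.4,0,0,0,-0.7,-3.84,2,9.4,0,0,0,0,0,1.4,9.4,0,0,0,0,0,0,9.4])

```text
t: 2.5
tcp_pos: [0.4353, 0.1995, 0.1377]
ee_rot: [[1.0, 0.005, -0.006], [0.005, -1.0, -0.002], [-0.006, 0.002, -1.0]]
wrist_force: [0.2, -1.4, 0.1]
width: 1.002
```

```bash
python3 look.py wrist w2
```

```text
t 2.5 tcp [0.4353 0.1995 0.1377] yaw 0.29 tilt z [-0.0058 -0.0017 -1.    ] F [ 0.2 -1.4  0.1] w 94.1
```

View pics/w2.png

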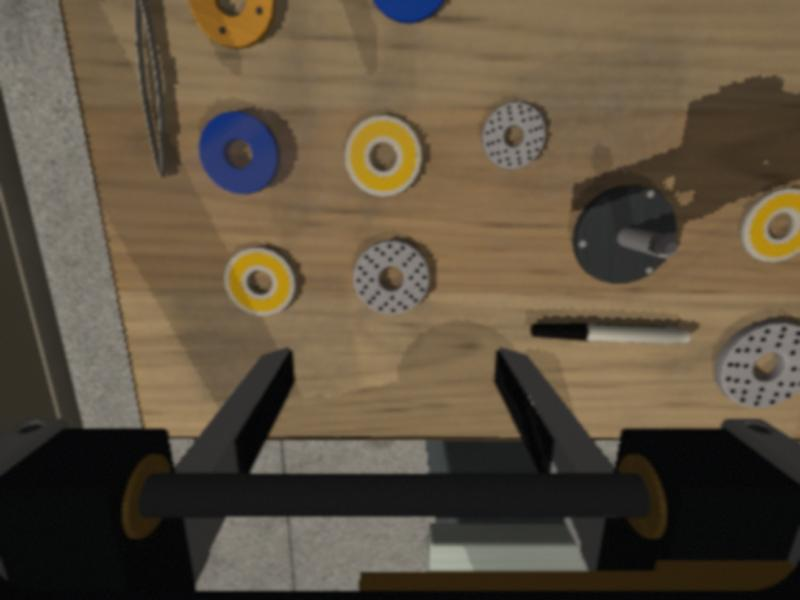

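send_rows(commands=[0,0,0,0,0,0,9.4,0,0,0,0,0,0,9.4])

```text
t: 2.75
tcp_pos: [0.4393, 0.1987, 0.1415]
ee_rot: [[1.0, 0.001, 0.002], [0.001, -1.0, 0.0], [0.002, -0.0, -1.0]]
wrist_force: [-0.4, 0.1, 0.2]
width: 0.998
```

```bash
python3 look.py wrist w2; python3 meas.py w2.npz | grep -v dark
```

```text
t 2.75 tcp [0.4393 0.1987 0.1415] yaw 0.05 tilt z [ 2.1e-03  5.0e-04 -1.0e+00] F [-0.4  0.1  0.2] w 93.8
blue px [153.5 102.2] XY [0.5385 0.3185] encl [537.6 318.6  57.4] area 1729.0
blue px [260.   -5.6] XY [0.6495 0.1913] encl [642.9 191.3  52.6] area 709.0
yellow px [166.5 183.4] XY [0.4362 0.3138] encl [435.8 313.8  50.6] area 1044.0
yellow px [497.1 146.4] XY [ 0.4856 -0.1145] encl [ 484.6 -114.5   51.9] area 1088.5
yellow px [244.3 103.9] XY [0.5369 0.2093] encl [536.4 209.4  50.7] area 1343.0
yellow px [148.4   8.1] XY [0.6385 0.316 ] encl [637.6 315.9  57.6] area 1071.5
orange px [148.1   6.3] XY [0.6395 0.3155] encl [638.3 315.3  58.9] area 1235.0
grey px [403.4 215.2] XY [ 0.3922 -0.0084] encl [392.1 -12.5  88.8] area 470.0
grey px [487.9 234.4] XY [ 0.3636 -0.1318] encl [ 360.  -129.7   90. ] area 2368.0
grey px [249.9 180. ] XY [0.4415 0.2025] encl [440.6 202.3  63.1] area 1646.0
grey px [326.4  90.5] XY [0.5522 0.1102] encl [551.9 110.3  47.6] area 1222.0
```

send_rows(commands=[0,0,0,0.15,-0.36,2.5,9.0,0,0,0,0,0,3,9.0,0,0,0,0,0,3,9.0,0,0,0,0,0,2.5,9.0,0,0,0,0,0,2,9.0,0,0,0,0,0,0,9.0,0,0,0,0,0,0,9.0])

```text
t: 3.5
tcp_pos: [0.4403, 0.2026, 0.011]
ee_rot: [[1.0, 0.002, 0.001], [0.002, -1.0, 0.0], [0.001, -0.0, -1.0]]
wrist_force: [1.0, 0.4, 0.2]
width: 0.953
```

send_rows(commands=[0,0,0,0,0,0.7,9.0,0,0,0,0,0,0,6,0,0,0,0,0,0,6,0,0,0,0,0,0,6,0,0,0,0,0,0,6,0,0,0,0,0,0,6], newtons=20)

```text
t: 4.1
tcp_pos: [0.4398, 0.203, 0.0035]
ee_rot: [[1.0, 0.003, 0.0], [0.003, -1.0, 0.0], [0.0, -0.0, -1.0]]
wrist_force: [-0.0, -0.3, 0.5]
width: 0.642
```

```bash
python3 look.py wrist w3
```

```text
t 4.1 tcp [0.4398 0.203  0.0035] yaw 0.15 tilt z [ 4.e-04  1.e-04 -1.e+00] F [-0.  -0.3  0.5] w 60.3
```

View pics/w3.png

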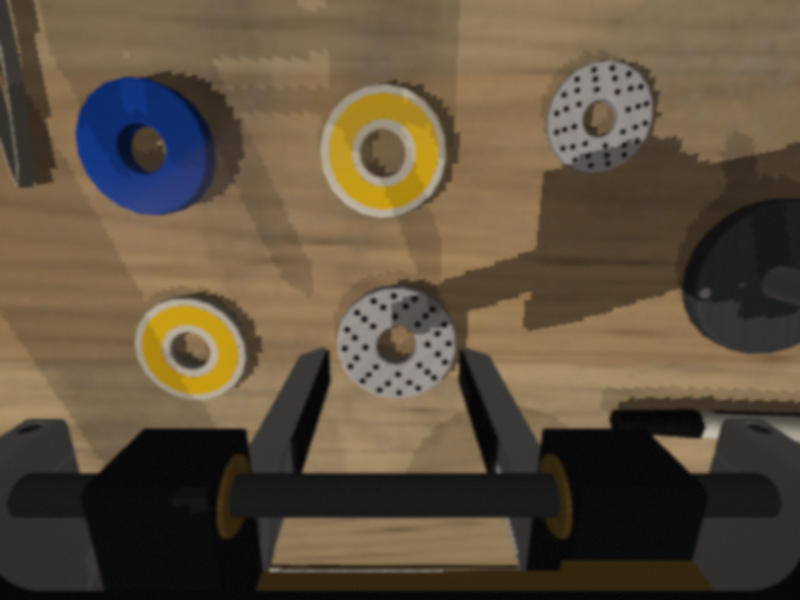

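```bash
python3 meas.py w3.npz | grep -v dark; python3 - <<'E'
from h import *
d=dict(np.load("w3.npz"))
print(proj(d,(.4398,.203,.0035)),"cam",-d["R"].T@d["t"])
print([np.round(proj(d,(.4398+dx,.203+dy,.0035))*800/512) for dx in(-.008,.008) for dy in(-.03,.03)])
E
```

```text
yellow px [120.9 223.4] XY [0.4366 0.3139] encl [435.8 313.9  51.1] area 1249.0
yellow px [245.   96.3] XY [0.5371 0.2095] encl [536.2 209.5  51.2] area 3928.0
grey px [253.3 218.6] XY [0.442  0.2029] encl [440.9 202.9  62.9] area 3382.0
grey px [383.3  74.2] XY [0.5521 0.1112] encl [551.4 111.2  48. ] area 3654.0
[253.22492022 219.0231912 ] cam [0.52391239 0.20442255 0.21395573]
[array([451., 356.]), array([341., 356.]), array([452., 328.]), array([340., 328.])]
```

send_rows(commands=[0,0,0,0,0,0,5,0,0,0,0,0,0,5,0,0,0,0,0,0,5], newtons=20)

```text
t: 4.45
tcp_pos: [0.4396, 0.2029, 0.0033]
ee_rot: [[1.0, 0.002, -0.0], [0.002, -1.0, -0.0], [-0.0, 0.0, -1.0]]
wrist_force: [-0.9, -0.0, -0.5]
width: 0.532
```

```bash
python3 look.py wrist w4
```

```text
t 4.45 tcp [0.4396 0.2029 0.0033] yaw 0.14 tilt z [-1.e-04 -0.e+00 -1.e+00] F [-0.9 -0.  -0.5] w 50.0
```

View pics/w4.png

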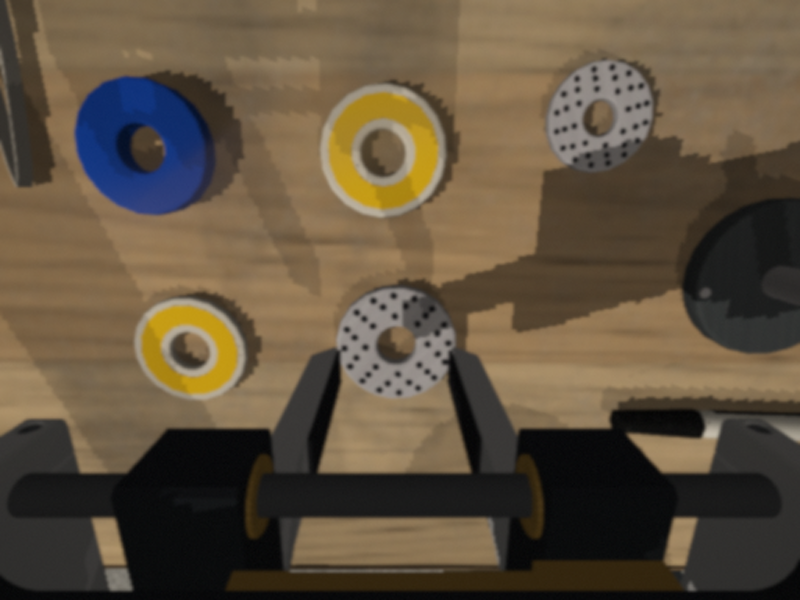

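```bash
python3 look.py scene s4; python3 - <<'E'
from h import *
d=dict(np.load("s4.npz"));u=proj(d,(.44,.203,.0));print(u)
x,y=int(u[0]),int(u[1])
cv2.imwrite("pics/s4z.png",cv2.resize(d["pixels"][y-60:y+30,x-60:x+60,::-1],None,fx=6.6,fy=6.6,interpolation=cv2.INTER_CUBIC))
print([np.round((proj(d,p)-[x-60,y-60])*6.6) for p in((.44,.203,0),(.44,.228,0.0035),(.44,.178,.0035))])
E
```

```text
t 4.5 tcp [0.4396 0.2029 0.0033] yaw 0.14 tilt z [-0.  0. -1.] F [ 0.2 -0.3  0.9] w 50.0
[224.42963195 239.10252   ]
[array([399., 397.]), array([361., 414.]), array([436., 368.])]
```

View pics/s4z.png

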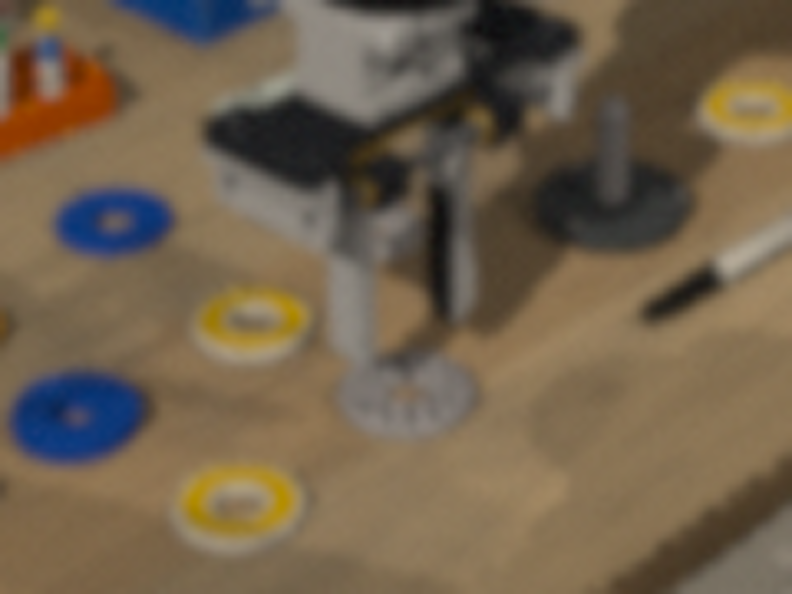

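The scene view shows the fingertips about 25 mm above the ring, although the TCP reads z = 3 mm. I'll open the gripper and descend under force guard.

send_rows(commands=[0,0,0,0,0,0,8,0,0,0,0,0,0,8,0,0,0,0,0,0,8,0,0,0,0,0,0.5,8,0,0,0,0,0,0.5,8,0,0,0,0,0,0,8])

```text
t: 5.15
tcp_pos: [0.4385, 0.2026, -0.0077]
ee_rot: [[1.0, 0.003, -0.002], [0.003, -1.0, -0.001], [-0.002, 0.001, -1.0]]
wrist_force: [-1.0, 0.0, -0.0]
width: 0.853
```

```bash
python3 look.py wrist w5
```

```text
t 5.15 tcp [ 0.4385  0.2026 -0.0077] yaw 0.14 tilt z [-2.2e-03 -6.0e-04 -1.0e+00] F [-1.  0. -0.] w 80.2
```

View pics/w5.png

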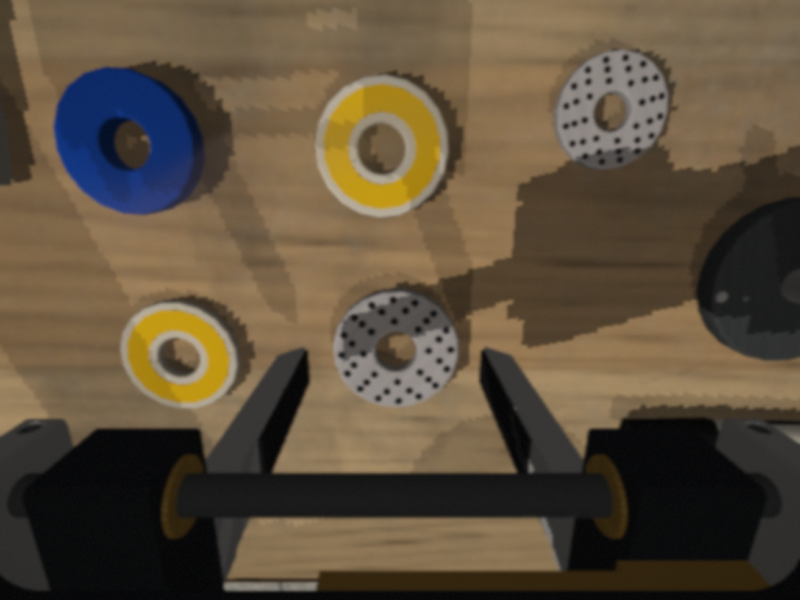

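send_rows(commands=[0,0,0,0,0,0.3,8,0,0,0,0,0,0.3,8,0,0,0,0,0,0,8])

```text
t: 5.5
tcp_pos: [0.4392, 0.2028, -0.0131]
ee_rot: [[1.0, 0.003, -0.001], [0.003, -1.0, -0.0], [-0.001, 0.0, -1.0]]
wrist_force: [-0.6, -0.2, 0.5]
width: 0.853
```

```bash
python3 look.py scene s6; python3 - <<'E'
from h import *
d=dict(np.load("s6.npz"))
x,y=224,239
cv2.imwrite("pics/s6z.png",cv2.resize(d["pixels"][y-50:y+20,x-40:x+50,::-1],None,fx=8,fy=8,interpolation=cv2.INTER_CUBIC))
E
```

```text
t 5.5 tcp [ 0.4392  0.2028 -0.0131] yaw 0.14 tilt z [-9.e-04 -2.e-04 -1.e+00] F [-0.6 -0.2  0.5] w 80.2
```

View pics/s6z.png

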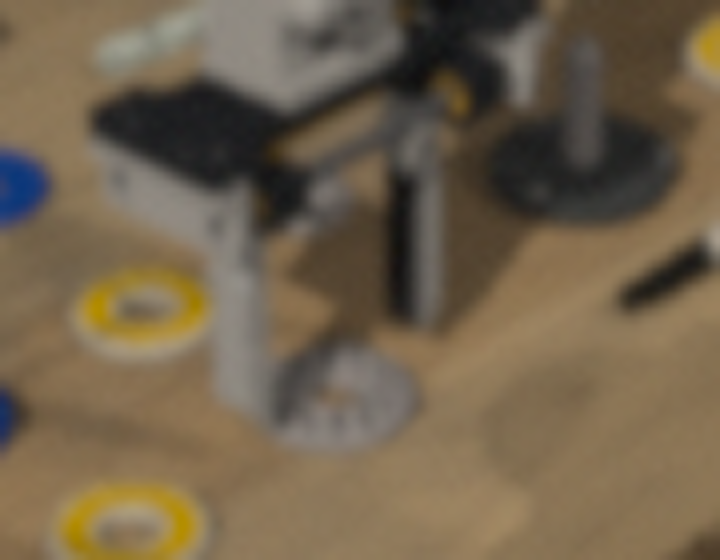

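```bash
python3 - <<'E'
from h import *
d=dict(np.load("s6.npz"))
for z in(0,.01,.02):print(z,[np.round((proj(d,(.439-.008,y,z))-[184,189])*8) for y in(.243,.2555,.163,.1505)])
E
```

```text
0 [array([267., 456.]), array([243., 470.]), array([411., 366.]), array([433., 352.])]
0.01 [array([266., 434.]), array([242., 449.]), array([411., 344.]), array([433., 331.])]
0.02 [array([265., 412.]), array([242., 426.]), array([411., 323.]), array([433., 310.])]
```

send_rows(commands=[0,0,0,0,0,0.4,8,0,0,0,0,0,0.4,8,0,0,0,0,0,0.3,8,0,0,0,0,0,0,8])

```text
t: 5.95
tcp_pos: [0.439, 0.2027, -0.0243]
ee_rot: [[1.0, 0.002, -0.001], [0.002, -1.0, -0.0], [-0.001, 0.0, -1.0]]
wrist_force: [0.7, 0.6, -0.6]
width: 0.852
```

```bash
python3 look.py wrist w7
```

```text
t 5.95 tcp [ 0.439   0.2027 -0.0243] yaw 0.14 tilt z [-1.3e-03 -4.0e-04 -1.0e+00] F [ 0.7  0.6 -0.6] w 80.1
```

View pics/w7.png

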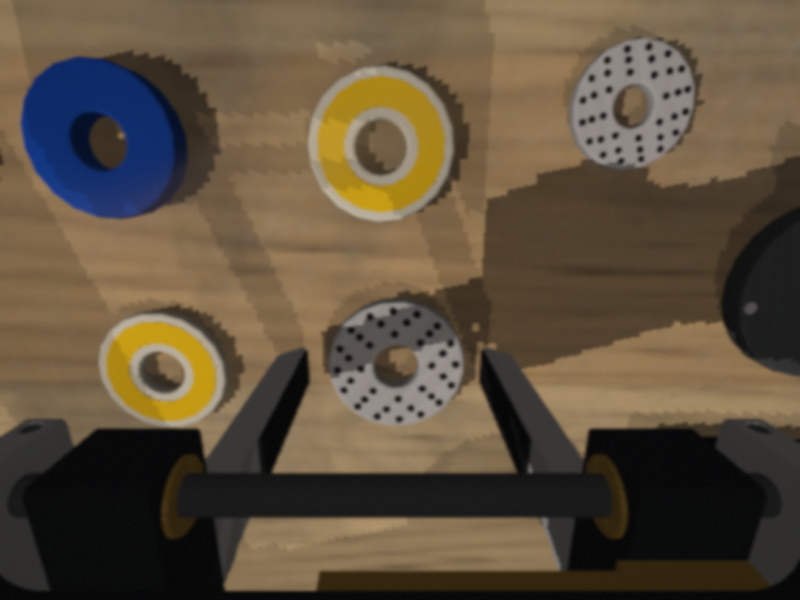

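send_rows(commands=[0,0,0,0,0,0.2,8,0,0,0,0,0,0.2,8,0,0,0,0,0,0,8])

```text
t: 6.3
tcp_pos: [0.4393, 0.2028, -0.0279]
ee_rot: [[1.0, 0.003, -0.001], [0.003, -1.0, -0.0], [-0.001, 0.0, -1.0]]
wrist_force: [-0.0, -0.2, -0.9]
width: 0.851
```

send_rows(commands=[0,0,0,0,0,0.2,8,0,0,0,0,0,0,8])

```text
t: 6.5
tcp_pos: [0.4394, 0.2028, -0.0299]
ee_rot: [[1.0, 0.002, -0.0], [0.002, -1.0, -0.0], [-0.0, 0.0, -1.0]]
wrist_force: [0.1, -0.2, 0.0]
width: 0.849
```

send_rows(commands=[0,0,0,0,0,0.1,8,0,0,0,0,0,0,8])

```text
t: 6.7
tcp_pos: [0.4395, 0.2029, -0.0307]
ee_rot: [[1.0, 0.003, -0.0], [0.003, -1.0, -0.0], [-0.0, 0.0, -1.0]]
wrist_force: [-0.0, 0.0, -0.2]
width: 0.853
```

Try the grip here.

send_rows(commands=[0,0,0,0,0,0,5.8,0,0,0,0,0,0,5.8,0,0,0,0,0,0,5.8,0,0,0,0,0,0,5.8,0,0,0,0,0,0,5.8], newtons=20)

```text
t: 7.2
tcp_pos: [0.4397, 0.2028, -0.0306]
ee_rot: [[1.0, 0.003, 0.0], [0.003, -1.0, -0.0], [0.0, 0.0, -1.0]]
wrist_force: [0.5, -0.9, 0.0]
width: 0.669
```

```bash
python3 look.py wrist w8;python3 meas.py w8.npz | grep grey
```

```text
t 7.2 tcp [ 0.4397  0.2028 -0.0306] yaw 0.14 tilt z [ 1.e-04 -1.e-04 -1.e+00] F [ 0.5 -0.9  0. ] w 62.9
grey px [ 99.6 239.2] XY [0.4396 0.3114] encl [439.  311.3  57.4] area 342.0
grey px [252.3 238.5] XY [0.4404 0.2037] encl [442.9 203.6  61.6] area 2447.5
```

View pics/w8.png

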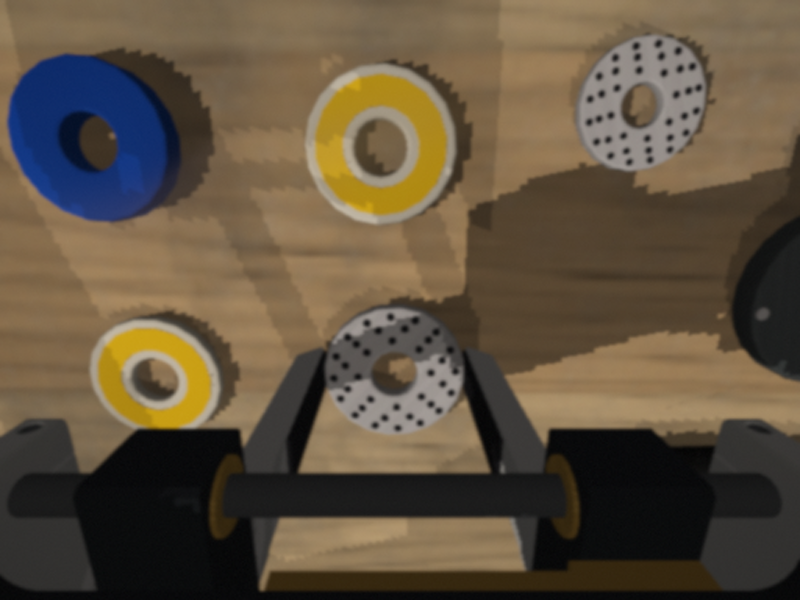

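send_rows(commands=[0,0,0,0,0,-1,5.8,0,0,0,0,0,-2.5,5.8,0,0,0,0,0,-3,5.8,0,0,0,0,0,-2.5,5.8,0,0,0,1,4.5,-0.5,5.8,0,0,0,0.9,4.8,0,5.8,0,0,0,0.9,4.8,0,5.8,0,0,0,0.9,4.8,0,5.8])

```text
t: 8.05
tcp_pos: [0.4773, 0.0125, 0.0653]
ee_rot: [[1.0, 0.003, 0.001], [0.003, -1.0, 0.0], [0.001, -0.0, -1.0]]
wrist_force: [1.1, -0.2, -0.4]
width: 0.67
```

send_rows(commands=[0,0,0,0,0,0,5.8,0,0,0,0,0,0,5.8])

```text
t: 8.25
tcp_pos: [0.4771, 0.0131, 0.0648]
ee_rot: [[1.0, -0.001, 0.0], [-0.001, -1.0, 0.001], [0.0, -0.001, -1.0]]
wrist_force: [1.2, 0.2, -1.2]
width: 0.67
```

```bash
python3 look.py wrist w9;python3 meas.py w9.npz | grep grey
```

```text
t 8.25 tcp [0.4771 0.0131 0.0648] yaw -0.04 tilt z [ 1.e-04  7.e-04 -1.e+00] F [ 1.2  0.2 -1.2] w 63.0
grey px [252.  232.7] XY [0.4385 0.0142] encl [441.4  13.7  97.7] area 2385.5
grey px [155.2 124.8] XY [0.5523 0.1079] encl [551.8 107.9  46.4] area 1780.0
```

View pics/w9.png

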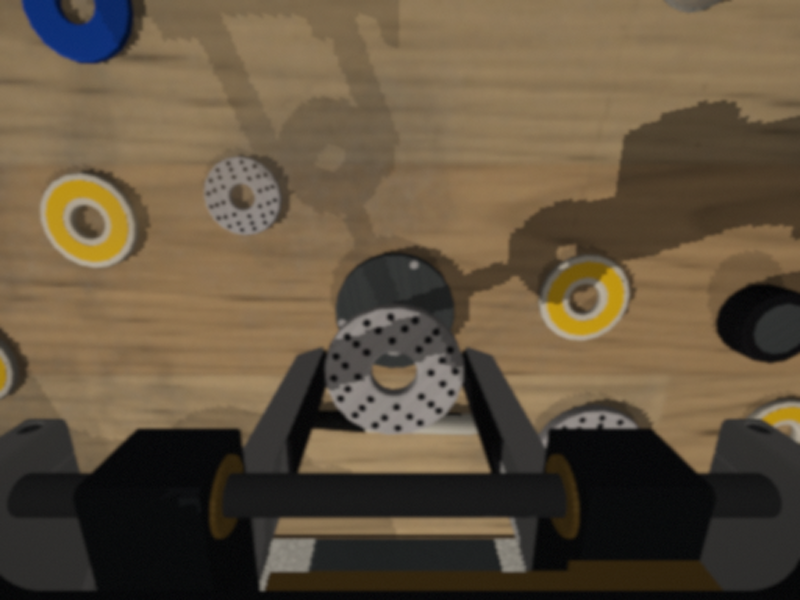

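```bash
python3 - <<'E'
from h import *
d=dict(np.load("w9.npz"))
im=d["pixels"]
h=hsv(d)
cv2.imwrite("pics/w9z.png",cv2.resize(im[150:285,195:310,::-1],None,fx=4.4,fy=4.4,interpolation=cv2.INTER_CUBIC))
for z in(.1034,):
    print(ray(d,252,235,z))
for X in((.4771,.0131,.1034),(.4771,.0131,.0954),(.4771,.0131,.068),(.4771,.0131,.012)):print((proj(d,X)-[195,150])*4.4)
E
```

```text
[0.48062401 0.01419603 0.1034    ]
[257.64069364 394.10777943]
[257.36861034 372.70138374]
[256.57883146 310.56482751]
[255.43188592 220.32786606]
```

View pics/w9z.png

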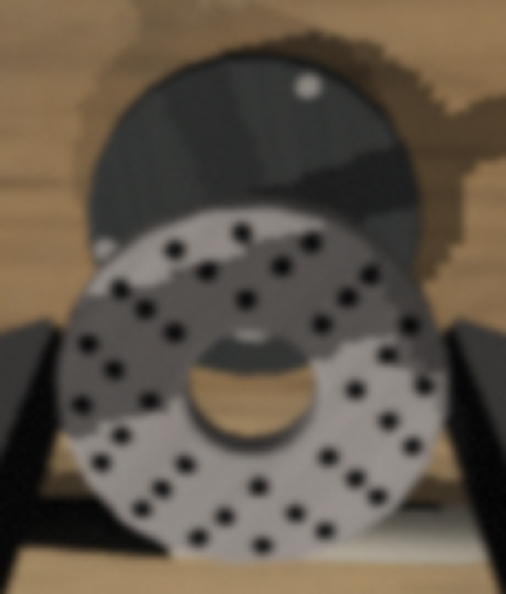

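send_rows(commands=[0,0,0,-0.3,-0.04,1,5.8,0,0,0,0,0,0.9,5.8,0,0,0,0,0,0,5.8,0,0,0,0,0,0,5.8])

```text
t: 8.7
tcp_pos: [0.4732, 0.0153, 0.0445]
ee_rot: [[1.0, 0.004, -0.002], [0.004, -1.0, 0.0], [-0.002, -0.0, -1.0]]
wrist_force: [0.1, -0.8, -0.8]
width: 0.667
```

```bash
python3 look.py wrist w10;python3 - <<'E'
from h import *
d=dict(np.load("w10.npz"))
im=d["pixels"]
cv2.imwrite("pics/w10z.png",cv2.resize(im[150:285,195:310,::-1],None,fx=4.4,fy=4.4,interpolation=cv2.INTER_CUBIC))
x=np.load("w10.npz")
for X in((.4741,.0135,.083),(.4741,.0135,.068),(.4741,.0135,.012)):print((proj(d,X)-[195,150])*4.4)
E
```

```text
t 8.7 tcp [0.4732 0.0153 0.0445] yaw 0.24 tilt z [-1.8e-03  3.0e-04 -1.0e+00] F [ 0.1 -0.8 -0.8] w 62.7
[269.03462836 388.84092921]
[267.70571793 350.24040234]
[264.05983263 244.33928915]
```

View pics/w10z.png

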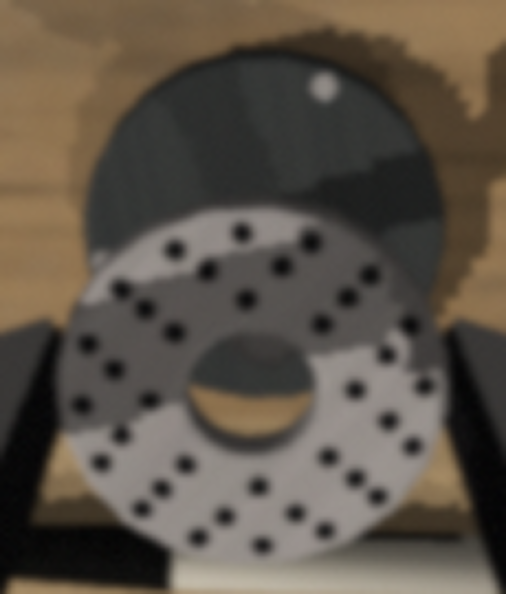

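send_rows(commands=[0,0,0,0,0,0,5.8,0,0,0,0,0,0,5.8])

```text
t: 8.95
tcp_pos: [0.4745, 0.0144, 0.0457]
ee_rot: [[1.0, 0.003, 0.001], [0.003, -1.0, -0.0], [0.001, 0.0, -1.0]]
wrist_force: [-1.0, 0.2, -1.4]
width: 0.667
```

```bash
python3 look.py wrist w11;python3 - <<'E'
from h import *
d=dict(np.load("w11.npz"))
im=d["pixels"][215:260,230:275,::-1].astype(float)
im=np.clip(im*1.8-40,0,255).astype(np.uint8)
cv2.imwrite("pics/w11z.png",cv2.resize(im,None,fx=13,fy=13,interpolation=cv2.INTER_CUBIC))
for X in((.4741,.0135,.083),(.4741,.0135,.068),(.4741,.0135,.012)):print((proj(d,X)-[230,215])*13)
E
```

```text
t 8.95 tcp [0.4745 0.0144 0.0457] yaw 0.16 tilt z [ 7.e-04 -1.e-04 -1.e+00] F [-1.   0.2 -1.4] w 62.7
[323.23042524 314.31405266]
[320.39119888 200.90357054]
[ 312.5879582  -110.79024177]
```

View pics/w11z.png

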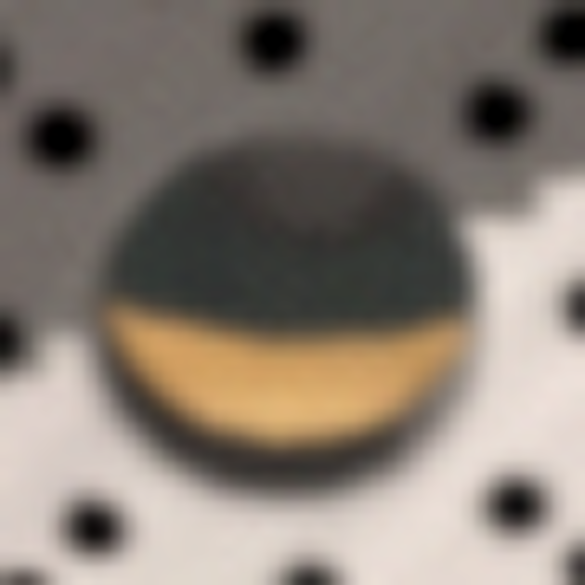

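```bash
python3 - <<'E'
from h import *
d=dict(np.load("w11.npz"))
f=lambda a,b,z:np.round(ray(d,230+a/13-.5,215+b/13-.5,z),4)
print("ring",f(288,310,.0843),"tipcol",f(315,200,.066),"tip near edge at z.068 / .062",f(315,240,.068),f(315,240,.062))
print("holes bottom rim", f(288,445,.0763))
E
```

```text
ring [0.4754 0.0158 0.0843] tipcol [0.4737 0.0142 0.066 ] tip near edge at z.068 / .062 [0.472  0.0142 0.068 ] [0.4692 0.0141 0.062 ]
holes bottom rim [0.463  0.0158 0.0763]
```

send_rows(commands=[0,0,0,0.15,0.16,0,5.8,0,0,0,0,0,0,5.8,0,0,0,0,0,1,5.8,0,0,0,0,0,1,5.8,0,0,0,0,0,1,5.8,0,0,0,0,0,0,5.8])

```text
t: 9.6
tcp_pos: [0.4737, 0.013, 0.0131]
ee_rot: [[1.0, 0.002, -0.004], [0.002, -1.0, 0.001], [-0.004, -0.001, -1.0]]
wrist_force: [0.2, 0.0, -0.4]
width: 0.67
```

```bash
python3 look.py wrist w12;python3 - <<'E'
from h import *
d=dict(np.load("w12.npz"))
im=d["pixels"][205:270,220:285,::-1].astype(float)
im=np.clip(im*1.8-40,0,255).astype(np.uint8)
cv2.imwrite("pics/w12z.png",cv2.resize(im,None,fx=9,fy=9,interpolation=cv2.INTER_CUBIC))
E
```

```text
t 9.6 tcp [0.4737 0.013  0.0131] yaw 0.14 tilt z [-3.9e-03  6.0e-04 -1.0e+00] F [ 0.2  0.  -0.4] w 63.0
```

View pics/w12z.png

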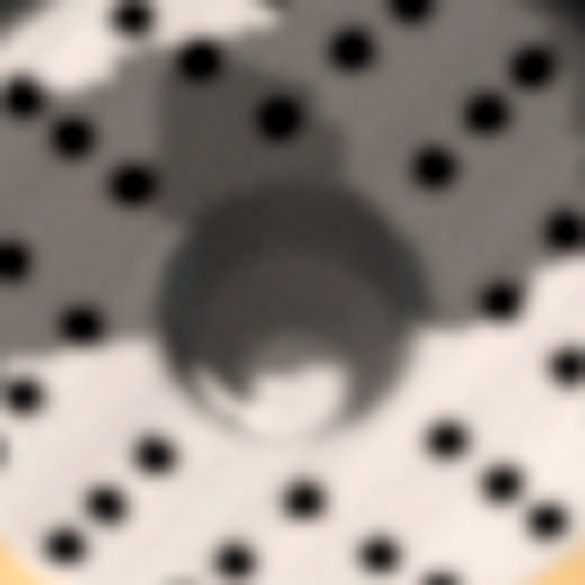

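send_rows(commands=[0,0,0,0,0,1,5.8,0,0,0,0,0,1,5.8,0,0,0,0,0,0.6,5.8,0,0,0,0,0,0,5.8,0,0,0,0,0,0,5.8])

```text
t: 10.15
tcp_pos: [0.4754, 0.0128, -0.0109]
ee_rot: [[1.0, 0.003, -0.001], [0.003, -1.0, 0.0], [-0.001, -0.0, -1.0]]
wrist_force: [0.0, 0.3, -1.4]
width: 0.67
```

send_rows(commands=[0,0,0,0,0,0.5,5.8,0,0,0,0,0,0.2,5.8,0,0,0,0,0,0,5.8,0,0,0,0,0,0,5.8])

```text
t: 10.55
tcp_pos: [0.4756, 0.0128, -0.0176]
ee_rot: [[1.0, 0.002, 0.0], [0.002, -1.0, 0.0], [0.0, -0.0, -1.0]]
wrist_force: [0.2, 0.5, -1.4]
width: 0.672
```

send_rows(commands=[0,0,0,0,0,0,7.4,0,0,0,0,0,0,7.4,0,0,0,0,0,0,7.4,0,0,0,0,0,-2,7.4,0,0,0,0,0,-4,8,0,0,0,0,0,-4,8,0,0,0,0,0,-2,8,0,0,0,0,0,0,8])

```text
t: 11.35
tcp_pos: [0.4792, 0.0123, 0.1063]
ee_rot: [[1.0, 0.003, 0.009], [0.003, -1.0, -0.001], [0.009, 0.001, -1.0]]
wrist_force: [-0.1, -0.3, -0.6]
width: 0.849
```

```bash
python3 look.py wrist w13;python3 meas.py w13.npz | egrep -v dark
```

```text
t 11.35 tcp [0.4792 0.0123 0.1063] yaw 0.15 tilt z [ 0.0087 -0.0014 -1.    ] F [-0.1 -0.3 -0.6] w 79.8
blue px [-20.2 135.6] XY [0.5413 0.3171] encl [535.  295.7  45.9] area 329.0
blue px [79. 20.] XY [0.6548 0.1867] encl [653.8 186.7  58.3] area 2505.5
yellow px [471.  263.1] XY [ 0.379  -0.2744] encl [ 378.4 -274.4   50.7] area 420.5
yellow px [ 11.  221.6] XY [0.4361 0.3134] encl [435.4 313.3  50.9] area 499.5
yellow px [357.8 183.9] XY [ 0.4855 -0.1138] encl [ 485.  -113.7   50.9] area 1308.5
yellow px [ 80.5 139.5] XY [0.5368 0.2094] encl [536.3 209.4  50.7] area 1504.0
grey px [250.5 194.2] XY [0.4729 0.0149] encl [469.8  15.7  72.2] area 2181.0
grey px [167.7 126. ] XY [0.5522 0.1079] encl [551.7 107.9  46.3] area 1303.0
grey px [489.5 105.2] XY [ 0.5755 -0.248 ] encl [ 616.8 -260.6   80.9] area 767.5
grey px [371.3  16.4] XY [ 0.6603 -0.1071] encl [672.6 -49.8 107.1] area 713.5
```

View pics/w13.png

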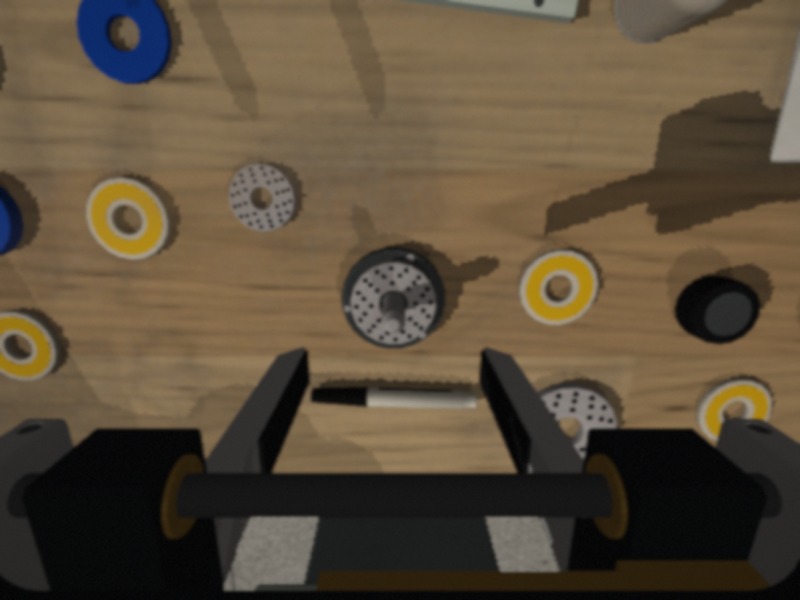

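Support is seated on the foot, with the ring centred at (393,302). Next is the filter at (0.485,-0.114).

send_rows(commands=[0,0,0,0.3,4.2,0,8,0,0,0,0.3,4.3,0,8,0,0,0,0.25,4.2,2.5,8,0,0,0,0,0,3,8,0,0,0,0,0,3,8,0,0,0,0,0,2.5,8,0,0,0,0,0,1,8,0,0,0,0,0,0,8])

```text
t: 12.2
tcp_pos: [0.4813, -0.1129, -0.0206]
ee_rot: [[1.0, 0.002, -0.006], [0.003, -1.0, 0.003], [-0.006, -0.003, -1.0]]
wrist_force: [0.0, -0.1, -0.5]
width: 0.85
```

send_rows(commands=[0,0,0,0,0,0,8,0,0,0,0,0,0,8])

```text
t: 12.4
tcp_pos: [0.4857, -0.1146, -0.0164]
ee_rot: [[1.0, 0.003, 0.002], [0.003, -1.0, -0.001], [0.002, 0.001, -1.0]]
wrist_force: [0.4, 0.0, -0.2]
width: 0.851
```

send_rows(commands=[0,0,0,-0.1,0,0.8,8,0,0,0,0,0,0.5,8,0,0,0,0,0,0,8,0,0,0,0,0,0,8])

```text
t: 12.8
tcp_pos: [0.4832, -0.1141, -0.0307]
ee_rot: [[1.0, 0.003, -0.0], [0.003, -1.0, 0.0], [-0.0, -0.0, -1.0]]
wrist_force: [-0.3, -0.5, 0.2]
width: 0.851
```

send_rows(commands=[0,0,0,0.1,0.05,0,8,0,0,0,0,0,0,5.5,0,0,0,0,0,0,5.5,0,0,0,0,0,0,5.5,0,0,0,0,0,0,5.5,0,0,0,0,0,0,5.5,0,0,0,0,0,0,5.5])

```text
t: 13.5
tcp_pos: [0.4844, -0.1147, -0.0306]
ee_rot: [[1.0, 0.003, 0.0], [0.003, -1.0, 0.0], [0.0, -0.0, -1.0]]
wrist_force: [-0.2, 0.1, 0.5]
width: 0.622
```

send_rows(commands=[0,0,0,0,0,-1,5.5,0,0,0,0,0,-2.5,5.5,0,0,0,0,0,-3,5.5,0,0,0,0,0,-2,5.5,0,0,0,-0.3,-4.3,0,5.5,0,0,0,-0.3,-4.3,0,5.5,0,0,0,-0.3,-4.1,0,5.5,0,0,0,0,0,0,5.5])

```text
t: 14.3
tcp_pos: [0.4741, 0.0163, 0.0549]
ee_rot: [[1.0, 0.008, -0.0], [0.008, -1.0, 0.002], [-0.0, -0.002, -1.0]]
wrist_force: [0.5, -0.1, -0.1]
width: 0.624
```

send_rows(commands=[0,0,0,0,0,0,5.5,0,0,0,0,0,0,5.5,0,0,0,0,0,0,5.5])

```text
t: 14.6
tcp_pos: [0.4755, 0.0111, 0.0546]
ee_rot: [[1.0, 0.001, 0.0], [0.001, -1.0, -0.0], [0.0, 0.0, -1.0]]
wrist_force: [-0.4, -0.1, -0.4]
width: 0.629
```

```bash
cat > hold.py <<'E'
import sys
from look import *
f=sys.argv[1];st();d=snapshot("wrist");np.savez(f+".npz",**d)
im=d["pixels"][130:290,165:340,::-1].astype(float)
cv2.imwrite(f"pics/{f}z.png",cv2.resize(np.clip(im*1.4-10,0,255).astype(np.uint8),None,fx=4.5,fy=3.7*4.5/4.5,interpolation=cv2.INTER_CUBIC) if 0 else cv2.resize(np.clip(im*1.4-10,0,255).astype(np.uint8),None,fx=3.7,fy=3.7,interpolation=cv2.INTER_CUBIC))
E
python3 hold.py w14
```

```text
t 14.6 tcp [0.4755 0.0111 0.0546] yaw 0.05 tilt z [ 4.e-04 -3.e-04 -1.e+00] F [-0.4 -0.1 -0.4] w 59.1
```

View pics/w14z.png

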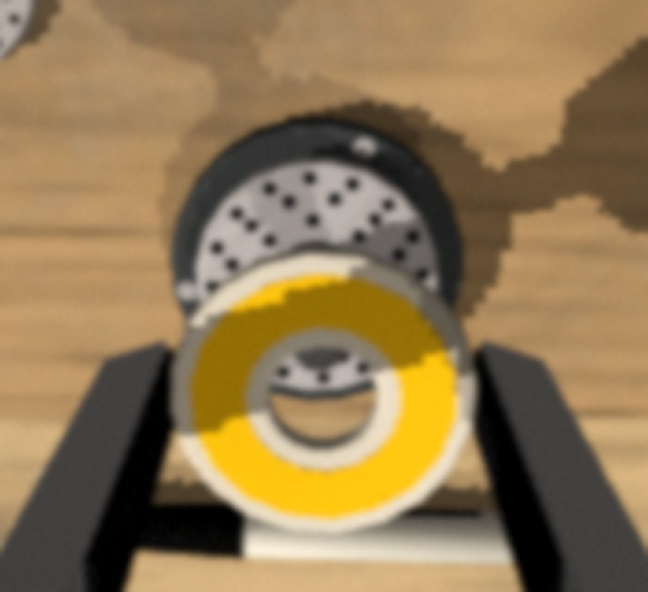

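send_rows(commands=[0,0,0,0,-0.19,0,5.5,0,0,0,0,0,0.8,5.5,0,0,0,0,0,0.8,5.5,0,0,0,0,0,0.8,5.5,0,0,0,0,0,0.6,5.5,0,0,0,0,0,0,5.5,0,0,0,0,0,0,5.5])

```text
t: 15.35
tcp_pos: [0.4749, 0.0142, 0.024]
ee_rot: [[1.0, 0.003, -0.001], [0.003, -1.0, 0.0], [-0.001, -0.0, -1.0]]
wrist_force: [0.5, 0.2, 0.1]
width: 0.626
```

send_rows(commands=[0,0,0,0.05,0.1,0.8,5.5,0,0,0,0,0,0.9,5.5,0,0,0,0,0,0.9,5.5,0,0,0,0,0,0.7,5.5,0,0,0,0,0,0,5.5,0,0,0,0,0,0,5.5,0,0,0,0,0,0,5.5])

```text
t: 16.05
tcp_pos: [0.4758, 0.0132, -0.0085]
ee_rot: [[1.0, 0.003, 0.0], [0.003, -1.0, -0.0], [0.0, 0.0, -1.0]]
wrist_force: [0.2, -0.5, -0.3]
width: 0.624
```

send_rows(commands=[0,0,0,0,0,0.1,5.5,0,0,0,0,0,0,7.4,0,0,0,0,0,0,7.4,0,0,0,0,0,0,7.4,0,0,0,0,0,-2,7.4,0,0,0,0,0,-4,8,0,0,0,0,0,-4,8,0,0,0,1.2,-4.0,0,8])

```text
t: 16.85
tcp_pos: [0.4929, 0.0501, 0.0968]
ee_rot: [[1.0, -0.003, 0.013], [-0.003, -1.0, -0.003], [0.013, 0.003, -1.0]]
wrist_force: [1.4, 0.2, -0.1]
width: 0.85
```

send_rows(commands=[0,0,0,1.2,-4.0,0,8,0,0,0,1.2,-4.0,0,8,0,0,0,1.2,-4.0,1,8,0,0,0,1.2,-3.5,2,8,0,0,0,0,0,2.5,8,0,0,0,0,0,2.5,8,0,0,0,0,0,2,8,0,0,0,0,0,0,8])

```text
t: 17.65
tcp_pos: [0.5315, 0.2077, -0.0131]
ee_rot: [[1.0, 0.003, -0.007], [0.003, -1.0, -0.002], [-0.007, 0.002, -1.0]]
wrist_force: [0.1, 0.3, 0.3]
width: 0.85
```

send_rows(commands=[0,0,0,0,0,0,8,0,0,0,0,0,0,8])

```text
t: 17.85
tcp_pos: [0.5365, 0.2086, -0.0081]
ee_rot: [[1.0, 0.002, 0.003], [0.002, -1.0, 0.001], [0.003, -0.001, -1.0]]
wrist_force: [0.5, 0.2, 0.4]
width: 0.852
```

```bash
python3 look.py wrist w15; python3 meas.py w15.npz | egrep "yellow|blue"
```

```text
t 17.85 tcp [ 0.5365  0.2086 -0.0081] yaw 0.13 tilt z [ 2.7e-03  6.0e-04 -1.0e+00] F [0.5 0.2 0.4] w 80.1
blue px [111.9 223.4] XY [0.5407 0.3171] encl [539.6 317.   63.1] area 3781.0
yellow px [252.2 224.8] XY [0.5373 0.2095] encl [536.4 209.5  50.9] area 1282.0
```

View pics/w15.png

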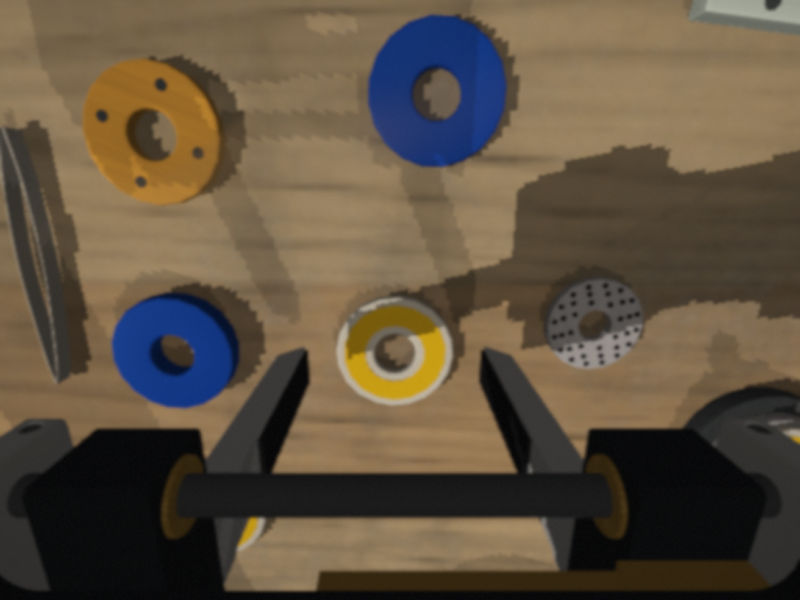

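send_rows(commands=[0,0,0,-0.1,0,1,8,0,0,0,0,0,0.8,8,0,0,0,0,0,0.4,8,0,0,0,0,0,0,8,0,0,0,0,0,0,8])

```text
t: 18.4
tcp_pos: [0.5335, 0.2081, -0.0308]
ee_rot: [[1.0, 0.003, -0.002], [0.003, -1.0, -0.001], [-0.002, 0.001, -1.0]]
wrist_force: [-4.3, -2.1, 8.9]
width: 0.856
```

send_rows(commands=[0,0,0,0.1,0,-0.15,8,0,0,0,0,0,0,8,0,0,0,0,0,0,8])

```text
t: 18.7
tcp_pos: [0.5349, 0.2082, -0.0306]
ee_rot: [[1.0, 0.002, -0.0], [0.002, -1.0, -0.0], [-0.0, 0.0, -1.0]]
wrist_force: [-0.2, -0.8, 0.5]
width: 0.853
```

send_rows(commands=[0,0,0,0,0,0,5.5,0,0,0,0,0,0,5.5,0,0,0,0,0,0,5.5,0,0,0,0,0,0,5.5,0,0,0,0,0,0,5.5,0,0,0,0,0,-1,5.5,0,0,0,0,0,-2.5,5.5,0,0,0,0,0,-3,5.5])

```text
t: 19.5
tcp_pos: [0.5337, 0.208, 0.0348]
ee_rot: [[1.0, 0.002, -0.003], [0.002, -1.0, -0.001], [-0.003, 0.001, -1.0]]
wrist_force: [-0.1, -0.7, -0.7]
width: 0.621
```

send_rows(commands=[0,0,0,0,0,-2,5.5,0,0,0,-1.2,3.9,0,5.5,0,0,0,-1.2,3.9,0,5.5,0,0,0,-1.2,3.9,0,5.5,0,0,0,-1.2,3.9,0,5.5,0,0,0,-1.15,3.9,0,5.5,0,0,0,0,0,0,5.5,0,0,0,0,0,0,5.5])

```text
t: 20.3
tcp_pos: [0.4765, 0.0127, 0.0557]
ee_rot: [[1.0, 0.0, 0.001], [0.0, -1.0, 0.0], [0.001, -0.0, -1.0]]
wrist_force: [1.1, 0.7, -0.9]
width: 0.617
```

send_rows(commands=[0,0,0,0,0,0,5.5,0,0,0,0,0,0,5.5])

```text
t: 20.5
tcp_pos: [0.4765, 0.0143, 0.0551]
ee_rot: [[1.0, 0.004, 0.0], [0.004, -1.0, 0.0], [0.0, -0.0, -1.0]]
wrist_force: [0.4, 0.5, -0.9]
width: 0.618
```

```bash
python3 hold.py w16
```

```text
t 20.5 tcp [0.4765 0.0143 0.0551] yaw 0.25 tilt z [ 5.e-04  2.e-04 -1.e+00] F [ 0.4  0.5 -0.9] w 58.1
```

View pics/w16z.png

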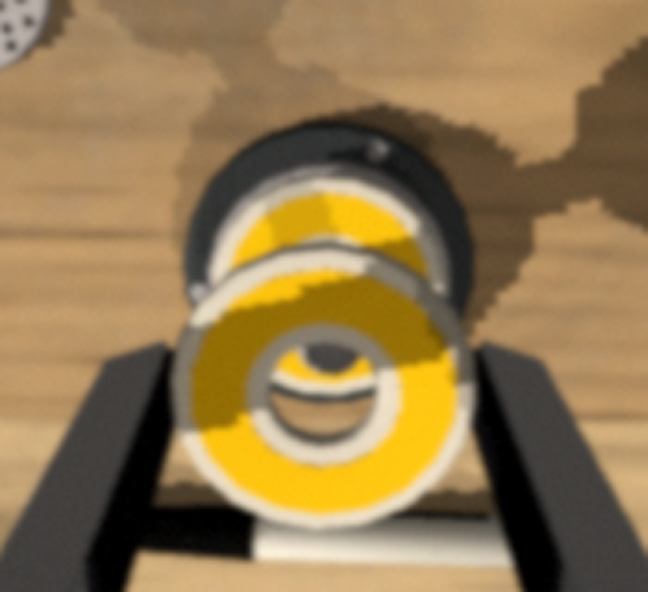

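Filter 1 is seated and filter 2 is held above it. I'll place filter 2 now.

send_rows(commands=[0,0,0,-0.1,0.12,0,5.5,0,0,0,0,0,0.8,5.5,0,0,0,0,0,0.8,5.5,0,0,0,0,0,0.8,5.5,0,0,0,0,0,0.6,5.5,0,0,0,0,0,0,5.5,0,0,0,0,0,0,5.5])

```text
t: 21.25
tcp_pos: [0.4749, 0.012, 0.0245]
ee_rot: [[1.0, 0.002, -0.001], [0.002, -1.0, 0.0], [-0.001, -0.0, -1.0]]
wrist_force: [0.3, 0.9, -0.8]
width: 0.618
```

send_rows(commands=[0,0,0,0,0,0.8,5.5,0,0,0,0,0,0.8,5.5,0,0,0,0,0,0.8,5.5,0,0,0,0,0,0.5,5.5,0,0,0,0,0,0,5.5,0,0,0,0,0,0,5.5])

```text
t: 21.85
tcp_pos: [0.475, 0.012, -0.0045]
ee_rot: [[1.0, 0.003, -0.0], [0.003, -1.0, 0.0], [-0.0, -0.0, -1.0]]
wrist_force: [0.2, -0.1, -0.7]
width: 0.619
```

send_rows(commands=[0,0,0,0,0,0,7.4,0,0,0,0,0,0,7.4,0,0,0,0,0,0,7.4,0,0,0,0,0,-2,7.4,0,0,0,0,0,-4,8,0,0,0,0,0,-4,8,0,0,0,-0.5,-4.3,0,8,0,0,0,-0.6,-4.3,0,8])

```text
t: 22.65
tcp_pos: [0.4661, 0.0981, 0.0982]
ee_rot: [[1.0, -0.001, 0.005], [-0.001, -1.0, 0.0], [0.005, -0.0, -1.0]]
wrist_force: [0.3, 0.8, 0.4]
width: 0.85
```

send_rows(commands=[0,0,0,-0.6,-4.3,0,8,0,0,0,-0.6,-4.3,0,8,0,0,0,-0.6,-4.3,0,8,0,0,0,-0.6,-4.3,1,8,0,0,0,-0.5,-4.3,2,8,0,0,0,0,0,2.5,8,0,0,0,0,0,2.5,8,0,0,0,0,0,2,8])

```text
t: 23.45
tcp_pos: [0.4334, 0.3132, -0.0056]
ee_rot: [[1.0, 0.004, -0.001], [0.004, -1.0, -0.001], [-0.001, 0.001, -1.0]]
wrist_force: [0.3, 0.4, -0.1]
width: 0.85
```

send_rows(commands=[0,0,0,0,0,0,8,0,0,0,0,0,0,8,0,0,0,0,0,0,8])

```text
t: 23.75
tcp_pos: [0.4357, 0.3134, -0.0027]
ee_rot: [[1.0, 0.002, 0.002], [0.002, -1.0, 0.001], [0.002, -0.001, -1.0]]
wrist_force: [0.2, -0.0, 0.6]
width: 0.85
```

```bash
python3 look.py wrist w17; python3 meas.py w17.npz | egrep "yellow|blue"
```

```text
t 23.75 tcp [ 0.4357  0.3134 -0.0027] yaw 0.13 tilt z [ 0.0024  0.0012 -1.    ] F [ 0.2 -0.   0.6] w 79.9
yellow px [252.6 222.2] XY [0.4365 0.314 ] encl [435.8 314.   51.1] area 1325.5
```

View pics/w17.png

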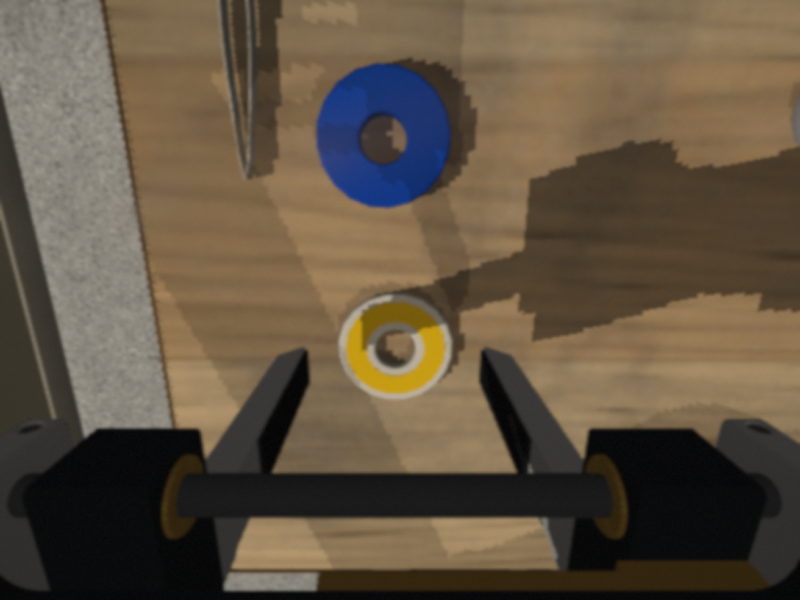

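Aligned. I'll descend 2.75 cm and grip.

send_rows(commands=[0,0,0,0,0,1,8,0,0,0,0,0,1,8,0,0,0,0,0,0.65,8,0,0,0,0,0,0,8,0,0,0,0,0,0,8,0,0,0,0,0,0,8])

```text
t: 24.4
tcp_pos: [0.4339, 0.3126, -0.0308]
ee_rot: [[1.0, 0.003, -0.001], [0.003, -1.0, -0.001], [-0.001, 0.001, -1.0]]
wrist_force: [-2.5, -1.0, 4.6]
width: 0.853
```

send_rows(commands=[0,0,0,0.1,0,-0.1,8,0,0,0,0,0,0,5.5,0,0,0,0,0,0,5.5,0,0,0,0,0,0,5.5,0,0,0,0,0,0,5.5,0,0,0,0,0,0,5.5])

```text
t: 25.0
tcp_pos: [0.4352, 0.3128, -0.0298]
ee_rot: [[1.0, 0.003, -0.0], [0.003, -1.0, -0.0], [-0.0, 0.0, -1.0]]
wrist_force: [-0.4, -0.9, 0.7]
width: 0.628
```

send_rows(commands=[0,0,0,0,0,-1,5.5,0,0,0,0,0,-2.5,5.5,0,0,0,0,0,-3,5.5,0,0,0,0,0,-2,5.5,0,0,0,0.58,4.27,0,5.5,0,0,0,0.58,4.27,0,5.5,0,0,0,0.58,4.27,0,5.5,0,0,0,0.58,4.27,0,5.5])

```text
t: 25.8
tcp_pos: [0.4594, 0.1408, 0.0564]
ee_rot: [[1.0, 0.003, 0.002], [0.003, -1.0, 0.0], [0.002, -0.0, -1.0]]
wrist_force: [0.2, 0.4, -0.1]
width: 0.628
```

send_rows(commands=[0,0,0,0.58,4.27,0,5.5,0,0,0,0.58,4.27,0,5.5,0,0,0,0.58,4.27,0,5.5,0,0,0,0,0,0,5.5,0,0,0,0,0,0,5.5,0,0,0,0,0,0,5.5,0,0,0,0,0,0,5.5])

```text
t: 26.5
tcp_pos: [0.4764, 0.0154, 0.0554]
ee_rot: [[1.0, 0.005, -0.0], [0.005, -1.0, 0.0], [-0.0, -0.0, -1.0]]
wrist_force: [-0.7, -0.1, 0.1]
width: 0.63
```

```bash
python3 hold.py w18
```

```text
t 26.5 tcp [0.4764 0.0154 0.0554] yaw 0.27 tilt z [-2.e-04  3.e-04 -1.e+00] F [-0.7 -0.1  0.1] w 59.2
```

View pics/w18z.png

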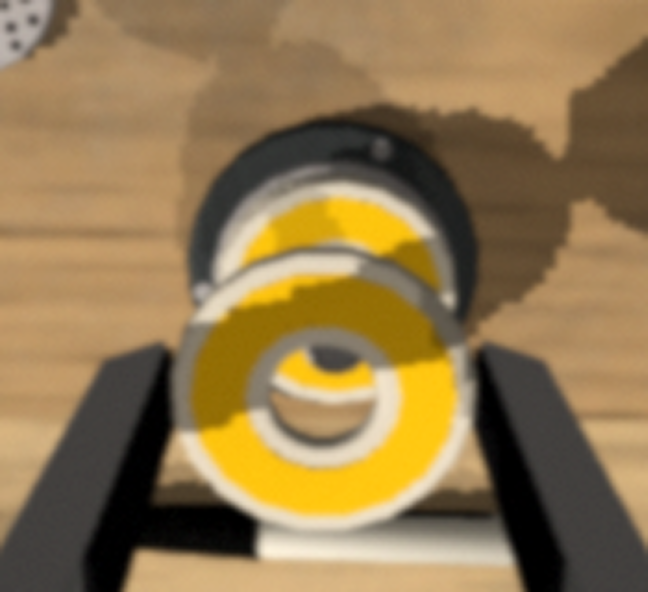

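send_rows(commands=[0,0,0,-0.1,0.15,0,5.5,0,0,0,0,0,0.8,5.5,0,0,0,0,0,0.8,5.5,0,0,0,0,0,0.8,5.5,0,0,0,0,0,0.6,5.5,0,0,0,0,0,0,5.5,0,0,0,0,0,0,5.5])

```text
t: 27.25
tcp_pos: [0.4755, 0.0126, 0.025]
ee_rot: [[1.0, 0.002, -0.001], [0.002, -1.0, 0.0], [-0.001, -0.0, -1.0]]
wrist_force: [0.1, -0.2, -0.1]
width: 0.627
```

send_rows(commands=[0,0,0,0,0,0.7,5.5,0,0,0,0,0,0.7,5.5,0,0,0,0,0,0.7,5.5,0,0,0,0,0,0,5.5,0,0,0,0,0,0,5.5])

```text
t: 27.75
tcp_pos: [0.4753, 0.0126, 0.0039]
ee_rot: [[1.0, 0.002, -0.001], [0.002, -1.0, 0.0], [-0.001, -0.0, -1.0]]
wrist_force: [0.5, 0.3, -0.2]
width: 0.625
```

send_rows(commands=[0,0,0,0,0,0.15,5.5,0,0,0,0,0,0,7.4,0,0,0,0,0,0,7.4,0,0,0,0,0,0,7.4,0,0,0,0,0,-2,7.4,0,0,0,0,0,-4,8,0,0,0,0,0,-3,8,0,0,0,-1.4,4.1,0,8])

```text
t: 28.55
tcp_pos: [0.4675, -0.0271, 0.0983]
ee_rot: [[1.0, 0.009, 0.012], [0.009, -1.0, -0.001], [0.012, 0.001, -1.0]]
wrist_force: [0.9, -1.3, -0.3]
width: 0.853
```

send_rows(commands=[0,0,0,-1.4,4.1,0,8,0,0,0,-1.4,4.1,0,8,0,0,0,-1.4,4.1,0,8,0,0,0,-1.4,4.1,0,8,0,0,0,-1.4,4.1,1,8,0,0,0,-1.4,4.2,2,8,0,0,0,0,0,2.5,8,0,0,0,0,0,2.5,8])

```text
t: 29.35
tcp_pos: [0.3783, -0.2779, 0.0126]
ee_rot: [[1.0, -0.001, 0.001], [-0.001, -1.0, -0.001], [0.001, 0.001, -1.0]]
wrist_force: [-0.5, 0.5, -0.6]
width: 0.853
```

send_rows(commands=[0,0,0,0,0,1.5,8,0,0,0,0,0,0,8,0,0,0,0,0,0,8,0,0,0,0,0,0,8])

```text
t: 29.75
tcp_pos: [0.3794, -0.2765, -0.001]
ee_rot: [[1.0, 0.003, 0.002], [0.003, -1.0, -0.002], [0.002, 0.002, -1.0]]
wrist_force: [0.8, 0.2, -0.1]
width: 0.854
```

```bash
python3 look.py wrist w19; python3 meas.py w19.npz | egrep "yellow|blue"
```

```text
t 29.75 tcp [ 0.3794 -0.2765 -0.001 ] yaw 0.16 tilt z [ 0.0017 -0.0018 -1.    ] F [ 0.8  0.2 -0.1] w 80.3
yellow px [250.7 222.6] XY [ 0.3791 -0.2743] encl [ 378.2 -274.3   51. ] area 1284.5
```

View pics/w19.png

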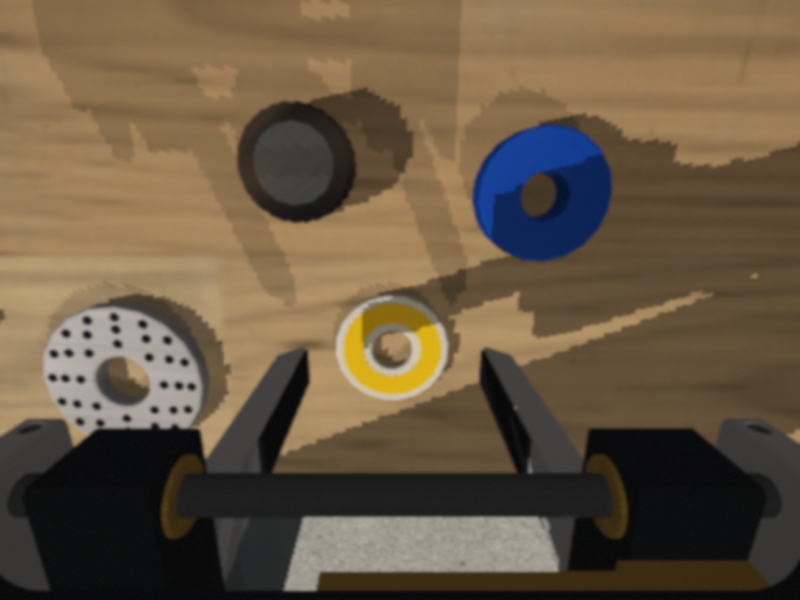

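send_rows(commands=[0,0,0,-0.05,-0.1,1,8,0,0,0,0,0,1,8,0,0,0,0,0,0.85,8,0,0,0,0,0,0,8,0,0,0,0,0,0,8,0,0,0,0,0,0,8])

```text
t: 30.4
tcp_pos: [0.3777, -0.2743, -0.0308]
ee_rot: [[1.0, 0.003, -0.001], [0.003, -1.0, 0.001], [-0.001, -0.001, -1.0]]
wrist_force: [-0.6, 2.2, 6.0]
width: 0.853
```

send_rows(commands=[0,0,0,0,0.08,-0.1,8,0,0,0,0,0,0,5.5,0,0,0,0,0,0,5.5,0,0,0,0,0,0,5.5,0,0,0,0,0,0,5.5,0,0,0,0,0,0,5.5])

```text
t: 31.0
tcp_pos: [0.3778, -0.2754, -0.0298]
ee_rot: [[1.0, 0.003, -0.0], [0.003, -1.0, 0.0], [-0.0, -0.0, -1.0]]
wrist_force: [-0.3, 0.8, 0.3]
width: 0.631
```

send_rows(commands=[0,0,0,0,0,-1,5.5,0,0,0,0,0,-2.5,5.5,0,0,0,0,0,-3,5.5,0,0,0,0,0,-2,5.5,0,0,0,1.4,-4.1,0,5.5,0,0,0,1.4,-4.1,0,5.5,0,0,0,1.4,-4.1,0,5.5,0,0,0,1.4,-4.1,0,5.5])

```text
t: 31.8
tcp_pos: [0.4341, -0.1101, 0.0564]
ee_rot: [[1.0, 0.002, 0.002], [0.002, -1.0, -0.001], [0.002, 0.001, -1.0]]
wrist_force: [0.1, 0.2, -0.4]
width: 0.63
```

send_rows(commands=[0,0,0,1.4,-4.1,0,5.5,0,0,0,1.4,-4.1,0,5.5,0,0,0,1.3,-4.1,0,5.5,0,0,0,0,0,0,5.5,0,0,0,0,0,0,5.5,0,0,0,0,0,0,5.5,0,0,0,0,0,0,5.5])

```text
t: 32.5
tcp_pos: [0.4739, 0.0105, 0.0555]
ee_rot: [[1.0, 0.0, -0.0], [0.0, -1.0, -0.0], [-0.0, 0.0, -1.0]]
wrist_force: [-0.4, -0.0, 0.0]
width: 0.63
```

```bash
python3 hold.py w20
```

```text
t 32.5 tcp [0.4739 0.0105 0.0555] yaw 0.02 tilt z [-0.e+00 -3.e-04 -1.e+00] F [-0.4 -0.   0. ] w 59.2
```

View pics/w20z.png

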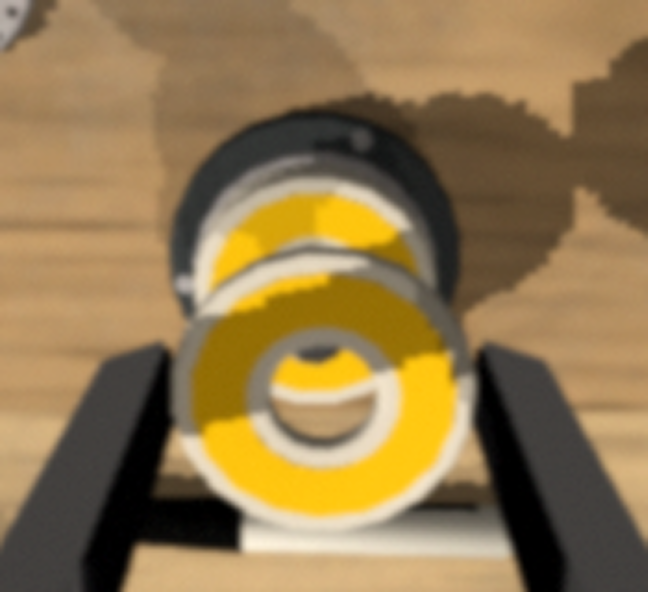

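send_rows(commands=[0,0,0,0.15,-0.1,0,5.5,0,0,0,0,0,0.8,5.5,0,0,0,0,0,0.8,5.5,0,0,0,0,0,0.8,5.5,0,0,0,0,0,0.6,5.5,0,0,0,0,0,0,5.5,0,0,0,0,0,0,5.5])

```text
t: 33.25
tcp_pos: [0.4754, 0.0129, 0.025]
ee_rot: [[1.0, 0.003, -0.001], [0.003, -1.0, 0.0], [-0.001, -0.0, -1.0]]
wrist_force: [0.5, 0.3, -1.0]
width: 0.628
```

send_rows(commands=[0,0,0,0,0,0.6,5.5,0,0,0,0,0,0.6,5.5,0,0,0,0,0,0.4,5.5,0,0,0,0,0,0,5.5,0,0,0,0,0,0,5.5])

```text
t: 33.75
tcp_pos: [0.4755, 0.0128, 0.0092]
ee_rot: [[1.0, 0.003, -0.0], [0.003, -1.0, 0.0], [-0.0, -0.0, -1.0]]
wrist_force: [-0.3, 0.2, -0.2]
width: 0.629
```

send_rows(commands=[0,0,0,0,0,0.1,5.5,0,0,0,0,0,0,7.4,0,0,0,0,0,0,7.4,0,0,0,0,0,0,7.4,0,0,0,0,0,-2,7.4,0,0,0,0,0,-4,8,0,0,0,0,0,-4,8,0,0,0,0,0,-4,8])

```text
t: 34.55
tcp_pos: [0.4753, 0.0128, 0.1498]
ee_rot: [[1.0, 0.003, -0.0], [0.003, -1.0, 0.0], [-0.0, -0.0, -1.0]]
wrist_force: [0.8, -0.3, 0.3]
width: 0.852
```

send_rows(commands=[0,0,0,0,0,-4,8,0,0,0,0,0,0,8,0,0,0,0,0,0,8,0,0,0,0,0,0,8])

```text
t: 34.95
tcp_pos: [0.4745, 0.0129, 0.1869]
ee_rot: [[1.0, 0.002, -0.003], [0.003, -1.0, 0.0], [-0.003, -0.0, -1.0]]
wrist_force: [-1.1, 0.4, 0.1]
width: 0.848
```

```bash
python3 look.py wrist w21; python3 meas.py w21.npz | egrep "yellow|blue|orange"; python3 look.py scene s21; python3 look.py top t21
python3 - <<'E'
from h import *
d=dict(np.load("s21.npz"))
cv2.imwrite("pics/s21z.png",cv2.resize(d["pixels"][155:275,120:350,::-1],None,fx=3.4,fy=3.4,interpolation=cv2.INTER_CUBIC))
d=dict(np.load("top0.npz"))
E
```

```text
t 34.95 tcp [0.4745 0.0129 0.1869] yaw 0.14 tilt z [-2.7e-03  4.0e-04 -1.0e+00] F [-1.1  0.4  0.1] w 79.7
blue px [490.9 185.5] XY [ 0.4586 -0.3419] encl [ 456.6 -341.2   72.4] area 1368.0
blue px [ 36.1 128.7] XY [0.539  0.3165] encl [538.5 316.3  60.9] area 1353.5
blue px [116.4  35.3] XY [0.6552 0.1875] encl [654.4 187.6  57.7] area 1727.0
yellow px [252.1 177.8] XY [0.468  0.0138] encl [467.3  13.7  56.1] area 543.5
yellow px [22.5 49.6] XY [0.6397 0.3159] encl [639.  315.9  58.8] area 1540.5
orange px [21.6 49.1] XY [0.6399 0.3155] encl [638.8 315.7  60.5] area 1708.5
t 35.0 tcp [0.4742 0.013  0.1864] yaw 0.14 tilt z [-3.8e-03  6.0e-04 -1.0e+00] F [ 1.  -0.7  0.2] w 79.8
t 35.05 tcp [0.4742 0.013  0.1863] yaw 0.14 tilt z [-4.e-03  6.e-04 -1.e+00] F [ 0.2  0.2 -0.2] w 79.9
```

View pics/w21.png

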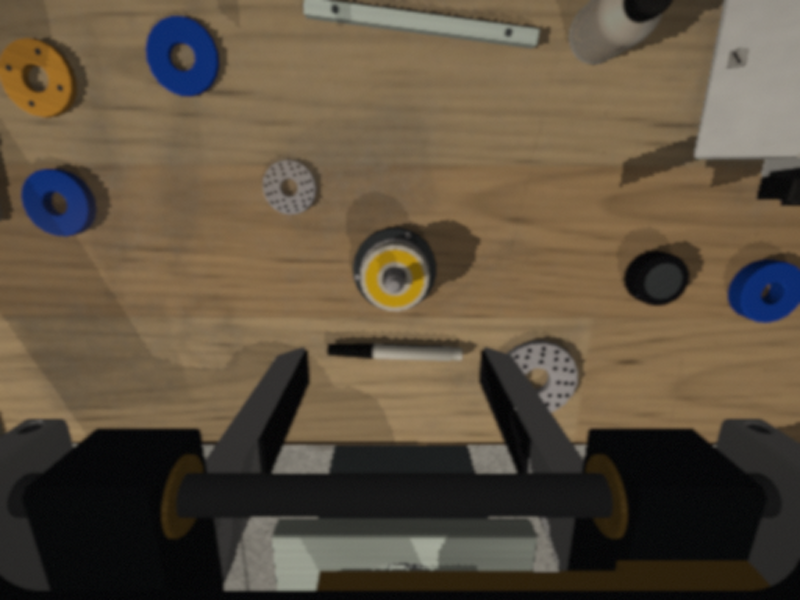

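View pics/s21z.png

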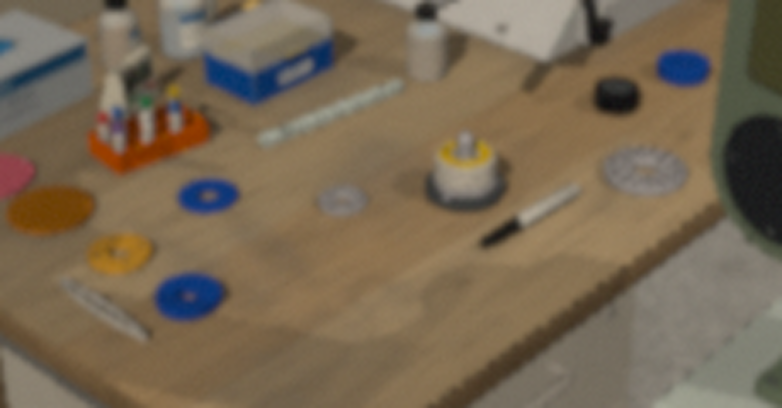

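```bash
python3 - <<'E'
from h import *
d=dict(np.load("s21.npz"))
m=masks(d)["blue"];m[:, :150]=0
c=-d["R"].T@d["t"]
for b,xy in(("thin?",(.655,.187)),("med?",(.539,.317)),("thick?",(.457,-.341))):
    u=proj(d,(*xy,.006)); r=np.zeros_like(m); x,y=map(int,u); r[y-18:y+18,x-22:x+22]=m[y-18:y+18,x-22:x+22]
    ys,xs=np.where(r); 
    out=[]
    for h in(.006,.012,.018):
        P=[proj(d,(xy[0]+.03*np.cos(t),xy[1]+.03*np.sin(t),z)) for z in(0,h) for t in np.linspace(0,6.28,60)]
        P=np.array(P);out.append(np.round(np.ptp(P,axis=0),1).tolist())
    print(b,u.round(),"obs w,h",np.ptp(xs)+1,np.ptp(ys)+1,"expected 6/12/18",out)
E
```

```text
thin? [181. 211.] obs w,h 16 9 expected 6/12/18 [[18.1, 10.9], [18.3, 12.5], [18.4, 14.0]]
med? [175. 241.] obs w,h 19 13 expected 6/12/18 [[20.1, 13.1], [20.3, 14.8], [20.4, 16.4]]
thick? [320. 175.] obs w,h 14 9 expected 6/12/18 [[15.9, 8.6], [16.0, 10.0], [16.2, 11.4]]
```

```bash
python3 - <<'E'
from h import *
d=dict(np.load("w21.npz"))
cv2.imwrite("pics/strip.png",cv2.resize(d["pixels"][0:45,185:355,::-1],None,fx=4.7,fy=4.7*2,interpolation=cv2.INTER_NEAREST))
h=hsv(d)
for u in range(200,345,16): print(u,[(v,tuple(int(i) for i in h[v,u])) for v in range(5,34,1) if h[v,u,1]<80][:1],[(v) for v in range(0,34) if h[v,u,1]<80][-1:])
E
```

```text
200 [(5, (39, 21, 159))] [12]
216 [(5, (43, 21, 86))] [14]
232 [(5, (42, 21, 158))] [16]
248 [(5, (33, 29, 105))] [18]
264 [(6, (20, 68, 75))] [21]
280 [(8, (18, 72, 71))] [23]
296 [(11, (24, 40, 89))] [25]
312 [(13, (22, 47, 81))] [27]
328 [(15, (20, 64, 84))] [29]
344 [(17, (19, 79, 94))] [28]
```

View pics/strip.png

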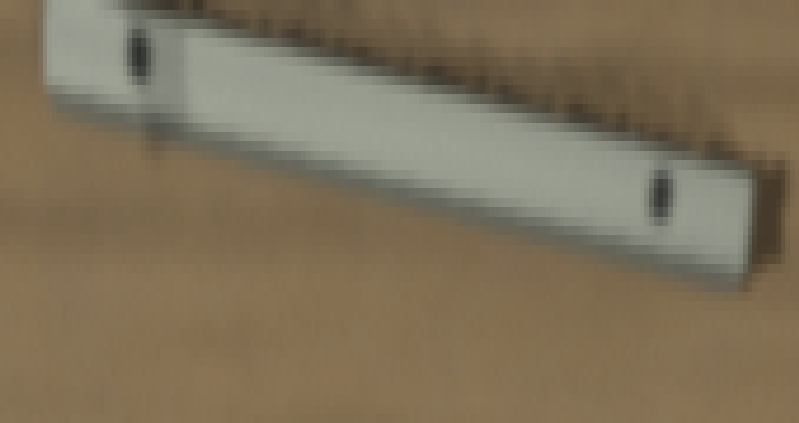

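```bash
python3 - <<'E'
from h import *
d=dict(np.load("w21.npz"))
a=ray(d,194.4,11.7,0);b=ray(d,343.,30.3,0)
t=(b-a)[:2];L=np.linalg.norm(t);t/=L;n=np.array([-t[1],t[0]]); 
if n[0]<0:n=-n
mid=(a+b)[:2]/2
print(a,b,"len",L,"mid",mid,"n",n,"angle deg",np.degrees(np.arctan2(n[1],n[0])))
yl=np.array([-n[1],n[0]])
for y in(.031,-.031,0):print(y,mid-.0305*n+y*yl)
E
```

```text
[0.68545649 0.08870515 0.        ] [ 0.6649233  -0.10468304  0.        ] len 0.19447519877569105 mid [ 0.67518989 -0.00798895] n [ 0.99441054 -0.10558253] angle deg -6.060729368077236
0.031 [0.64813343 0.02605805]
-0.031 [ 0.64158731 -0.03559541]
0 [ 0.64486037 -0.00476868]
```

Spacers identified by size: thin at (0.655,0.187), medium at (0.539,0.317), thick at (0.457,-0.341). With 4 filters the thin one (6 mm) is needed. I'll fetch it.

send_rows(commands=[0,0,0,2.9,-2.9,1,8,0,0,0,3,-2.9,1,8,0,0,0,3,-2.9,2,8,0,0,0,3,-2.9,2,8,0,0,0,3,-2.9,2,8,0,0,0,3,-2.9,2,8,0,0,0,0,0,2.5,8,0,0,0,0,0,2.5,8])

```text
t: 35.9
tcp_pos: [0.6538, 0.1883, 0.0351]
ee_rot: [[1.0, 0.004, -0.003], [0.004, -1.0, -0.0], [-0.003, 0.0, -1.0]]
wrist_force: [0.3, 0.5, 0.2]
width: 0.852
```

send_rows(commands=[0,0,0,0,0,2.5,8,0,0,0,0,0,1.5,8,0,0,0,0,0,0,8,0,0,0,0,0,0,8,0,0,0,0,0,0,8])

```text
t: 36.4
tcp_pos: [0.6558, 0.1874, 0.0002]
ee_rot: [[1.0, 0.002, 0.003], [0.002, -1.0, 0.0], [0.003, -0.0, -1.0]]
wrist_force: [-0.2, -0.8, 0.5]
width: 0.853
```

```bash
python3 look.py wrist w22; python3 - <<'E'
from meas import *
report(dict(np.load("w22.npz")),dict(yellow=.02,blue=.006,orange=.008,grey=.008,dark=.012))
E
```

```text
t 36.4 tcp [6.558e-01 1.874e-01 2.000e-04] yaw 0.13 tilt z [ 3.1e-03  5.0e-04 -1.0e+00] F [-0.2 -0.8  0.5] w 80.2
blue px [248.4 218.8] XY [0.6583 0.1914] encl [657.5 191.4  58.4] area 3093.5
blue px [332.3  81.2] XY [0.7632 0.1317] encl [763.  131.6  16.1] area 362.5
blue px [482.8 155.5] XY [0.7107 0.0117] encl [787.   19.1  60.1] area 2803.5
blue px [250.8  10.5] XY [0.8066 0.1897] encl [806.  189.5  16.9] area 447.0
yellow px [ 99.5 238.8] XY [0.6468 0.3077] encl [645.7 307.6  55.5] area 2307.0
yellow px [374.   31.6] XY [0.7906 0.1118] encl [790.7 111.8  18.1] area 567.5
orange px [ 99.5 238.7] XY [0.6411 0.3152] encl [640.1 315.3  59.5] area 2410.0
orange px [360.5  92.9] XY [0.7553 0.1115] encl [754.4 108.9  20.3] area 312.0
orange px [264.4  91.3] XY [0.7562 0.1799] encl [757.3 168.1 118.2] area 1059.0
dark px [433.6 290.2] XY [0.5949 0.0309] encl [606.  36.  44.] area 422.0
dark px [439.6 215.7] XY [0.6638 0.0395] encl [607.4 -12.1  46.4] area 555.0
dark px [ 54.4 277.7] XY [0.6064 0.3569] encl [605.2 357.4  95.7] area 2058.5
dark px [400.5  98.7] XY [0.7513 0.0845] encl [750.1  84.2  48.1] area 344.0
dark px [320.3  74.8] XY [0.7666 0.142 ] encl [773.3 136.6  53. ] area 390.0
dark px [99.8 84.1] XY [0.7602 0.2939] encl [761.2 285.2  66.5] area 614.0
dark px [219.6  44.1] XY [0.7852 0.2104] encl [781.  218.3  40. ] area 314.5
dark px [332.5  27.8] XY [0.795 0.136] encl [791.8 135.4  39.7] area 529.5
dark px [332.3  32.5] XY [0.7922 0.136 ] encl [804.2 115.7  93.5] area 1758.5
dark px [275.   17.8] XY [0.8006 0.1739] encl [801.2 172.4  41.5] area 805.0
grey px [451.  189.2] XY [0.6845 0.032 ] encl [682.4  33.3 105. ] area 1776.5
grey px [273.2  72.1] XY [0.7687 0.174 ] encl [768.7 174.3  15.7] area 357.0
```

View pics/w22.png

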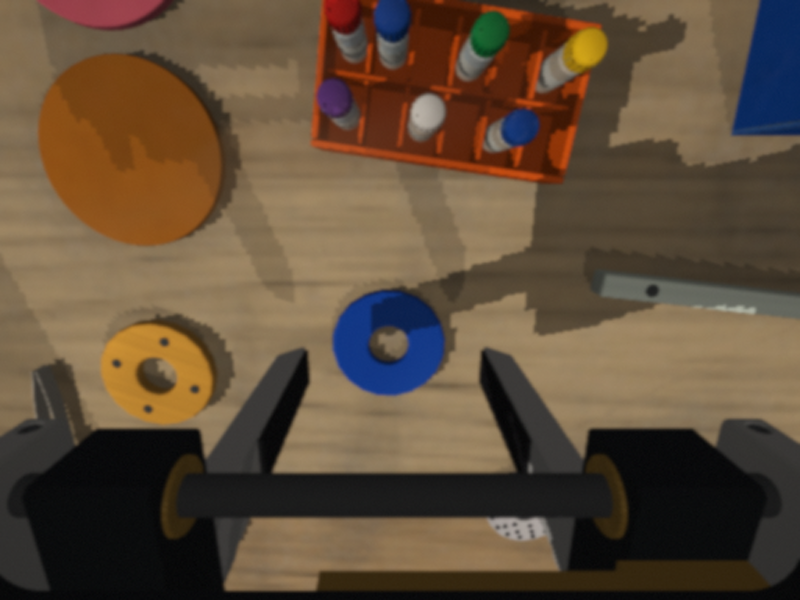

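send_rows(commands=[0,0,0,0.15,-0.3,1,8,0,0,0,0,0,1,8,0,0,0,0,0,0.9,8,0,0,0,0,0,0,8,0,0,0,0,0,0,8,0,0,0,0,0,0,8])

```text
t: 37.05
tcp_pos: [0.6557, 0.1903, -0.0307]
ee_rot: [[1.0, 0.003, -0.0], [0.003, -1.0, 0.0], [-0.0, -0.0, -1.0]]
wrist_force: [-0.6, 0.9, 2.9]
width: 0.855
```

send_rows(commands=[0,0,0,0.1,0,-0.1,8,0,0,0,0,0,0,5.5,0,0,0,0,0,0,5.5,0,0,0,0,0,0,5.5,0,0,0,0,0,0,5.5,0,0,0,0,0,0,5.5])

```text
t: 37.65
tcp_pos: [0.6566, 0.1902, -0.0298]
ee_rot: [[1.0, 0.002, -0.0], [0.002, -1.0, -0.0], [-0.0, 0.0, -1.0]]
wrist_force: [-0.6, -0.4, 0.3]
width: 0.621
```

send_rows(commands=[0,0,0,0,0,-1,5.5,0,0,0,0,0,-2.5,5.5,0,0,0,0,0,-3,5.5,0,0,0,0,0,-2,5.5,0,0,0,-3,2.9,0,5.5,0,0,0,-3,2.9,0,5.5,0,0,0,-3,3,0,5.5,0,0,0,-3,3,0,5.5])

```text
t: 38.45
tcp_pos: [0.5363, 0.071, 0.0563]
ee_rot: [[1.0, 0.003, 0.002], [0.003, -1.0, -0.0], [0.002, 0.0, -1.0]]
wrist_force: [0.5, -1.4, 0.1]
width: 0.621
```

send_rows(commands=[0,0,0,-3,3,0,5.5,0,0,0,-3,2.9,0,5.5,0,0,0,0,0,0,5.5,0,0,0,0,0,0,5.5,0,0,0,0,0,0,5.5,0,0,0,0,0,0,5.5])

```text
t: 39.05
tcp_pos: [0.4787, 0.0134, 0.056]
ee_rot: [[1.0, 0.004, 0.002], [0.004, -1.0, -0.0], [0.002, 0.0, -1.0]]
wrist_force: [-0.4, 0.7, -0.7]
width: 0.624
```

```bash
python3 hold.py w23
```

```text
t 39.05 tcp [0.4787 0.0134 0.056 ] yaw 0.21 tilt z [ 1.7e-03 -1.0e-04 -1.0e+00] F [-0.4  0.7 -0.7] w 58.6
```

View pics/w23z.png

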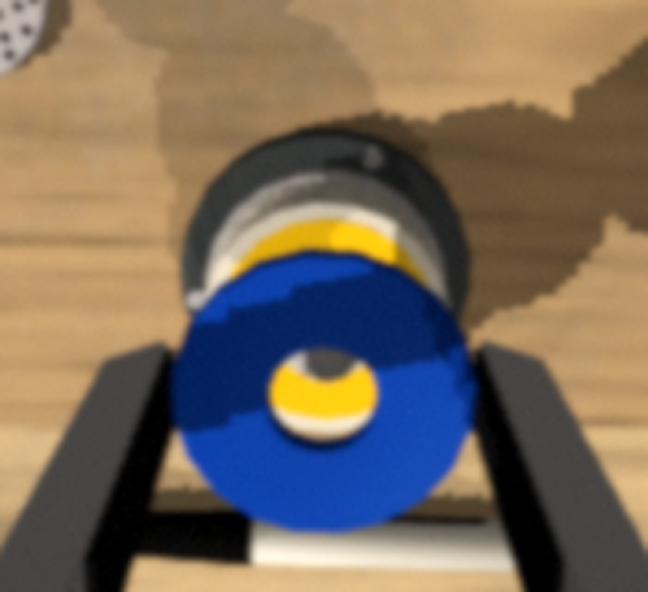

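send_rows(commands=[0,0,0,-0.15,0,0,5.5,0,0,0,0,0,0.8,5.5,0,0,0,0,0,0.8,5.5,0,0,0,0,0,0.8,5.5,0,0,0,0,0,0.6,5.5,0,0,0,0,0,0,5.5,0,0,0,0,0,0,5.5])

```text
t: 39.8
tcp_pos: [0.4755, 0.0128, 0.025]
ee_rot: [[1.0, 0.002, -0.001], [0.002, -1.0, 0.0], [-0.001, -0.0, -1.0]]
wrist_force: [0.7, 0.7, -0.0]
width: 0.621
```

send_rows(commands=[0,0,0,0,0,0.6,5.5,0,0,0,0,0,0.4,5.5,0,0,0,0,0,0,5.5,0,0,0,0,0,0,5.5])

```text
t: 40.2
tcp_pos: [0.4756, 0.0128, 0.0152]
ee_rot: [[1.0, 0.003, -0.0], [0.003, -1.0, 0.0], [-0.0, -0.0, -1.0]]
wrist_force: [-0.6, 0.4, -0.6]
width: 0.625
```

send_rows(commands=[0,0,0,0,0,0.1,5.5,0,0,0,0,0,0,7.4,0,0,0,0,0,0,7.4,0,0,0,0,0,0,7.4,0,0,0,0,0,-2,7.4,0,0,0,0,0,-4,8,0,0,0,0,0,-4,8,0,0,-8,0,0,-1,8])

```text
t: 41.0
tcp_pos: [0.4795, 0.0122, 0.1295]
ee_rot: [[0.989, 0.145, 0.009], [0.145, -0.989, -0.001], [0.009, 0.003, -1.0]]
wrist_force: [0.4, -0.4, -0.0]
width: 0.853
```

send_rows(commands=[0,0,-8.2,0,0,0,8,0,0,-8.2,0,0,0,8,0,0,-8.2,0,0,0,8,0,0,-8.2,0,0,0,8,0,0,-8.2,0,0,0,8,0,0,-8.2,0,0,0,8,0,0,-8.2,0,0,0,8,0,0,-8.2,0,0,0,8])

```text
t: 41.8
tcp_pos: [0.4757, 0.0128, 0.1244]
ee_rot: [[0.274, 0.962, 0.0], [0.962, -0.274, -0.0], [0.0, 0.0, -1.0]]
wrist_force: [0.1, 0.0, -0.1]
width: 0.851
```

send_rows(commands=[0,0,-8.2,0,0,0,8,0,0,-8.2,0,0,0,8,0,0,0,3.7,2.0,0,8,0,0,0,3.7,2.0,0,8,0,0,0,3.7,2.0,0,8,0,0,0,3.7,2.0,0,8,0,0,0,3.7,2.0,0,8,0,0,0,3.7,2.0,0,8])

```text
t: 42.6
tcp_pos: [0.5957, 0.2367, 0.1242]
ee_rot: [[-0.003, 1.0, 0.0], [1.0, 0.003, -0.0], [-0.0, 0.0, -1.0]]
wrist_force: [1.3, -0.6, -0.3]
width: 0.851
```

```bash
python3 look.py wrist w24
```

```text
t 42.6 tcp [0.5957 0.2367 0.1242] yaw 90.15 tilt z [ 0.e+00 -1.e-04 -1.e+00] F [ 1.3 -0.6 -0.3] w 80.0
```

View pics/w24.png

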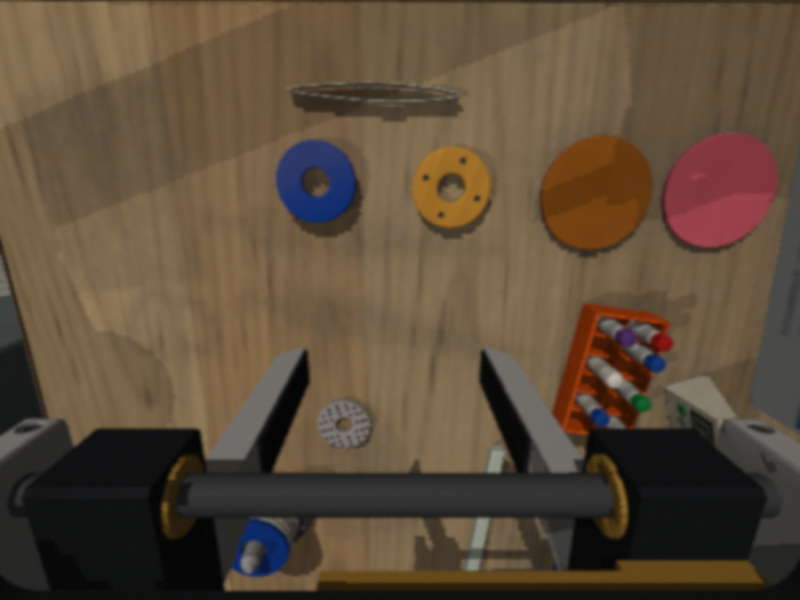

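send_rows(commands=[0,0,0,3.9,2.1,0,8,0,0,0,3.9,2.2,1,8,0,0,0,0,0,2.5,8,0,0,0,0,0,2.5,8,0,0,0,0,0,2.5,8,0,0,0,0,0,2.5,8,0,0,0,0,0,1,8,0,0,0,0,0,0,8])

```text
t: 43.45
tcp_pos: [0.636, 0.3124, 0.0019]
ee_rot: [[-0.002, 1.0, -0.004], [1.0, 0.002, -0.002], [-0.002, -0.004, -1.0]]
wrist_force: [-0.1, 0.4, -0.1]
width: 0.852
```

send_rows(commands=[0,0,0,0,0,0,8,0,0,0,0,0,0,8])

```text
t: 43.65
tcp_pos: [0.6396, 0.3137, 0.0066]
ee_rot: [[-0.002, 1.0, 0.003], [1.0, 0.002, 0.001], [0.001, 0.003, -1.0]]
wrist_force: [0.5, -0.4, -0.5]
width: 0.848
```

```bash
python3 look.py wrist w25; python3 meas.py w25.npz | egrep "blue|orange"
```

```text
t 43.65 tcp [0.6396 0.3137 0.0066] yaw 90.14 tilt z [ 0.0035  0.0013 -1.    ] F [ 0.5 -0.4 -0.5] w 79.7
blue px [128.1 211.8] XY [0.5395 0.3223] encl [539.2 321.5  61.7] area 3667.5
orange px [381.8 218.5] XY [0.7496 0.3151] encl [749.8 312.8  83. ] area 3531.5
orange px [250.7 215.4] XY [0.6394 0.3178] encl [639.6 317.   60. ] area 3306.0
```

View pics/w25.png

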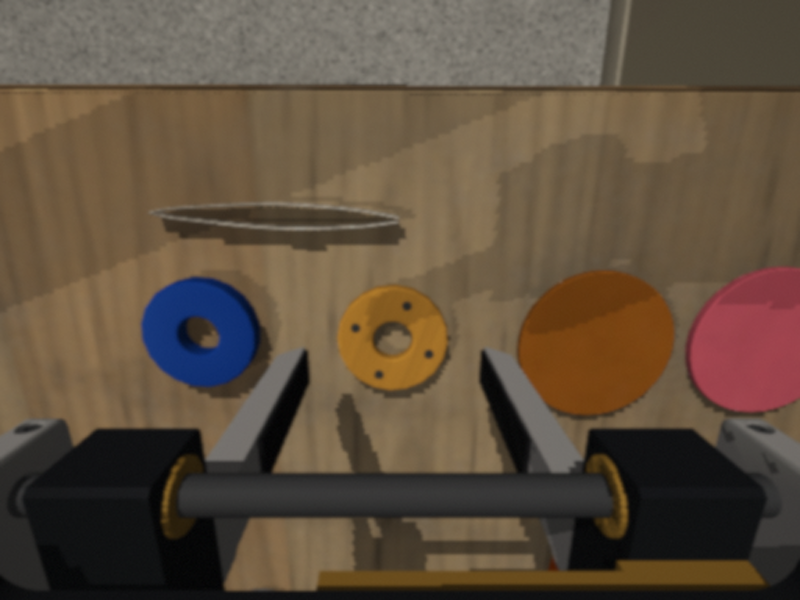

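send_rows(commands=[0,0,0,0.2,0,1,7.6,0,0,0,0,0,1,7.6,0,0,0,0,0,1,7.6,0,0,0,0,0,0.5,7.6,0,0,0,0,0,0,7.6,0,0,0,0,0,0,7.6,0,0,0,0,0,0,7.6])

```text
t: 44.4
tcp_pos: [0.6369, 0.3149, -0.0307]
ee_rot: [[-0.003, 1.0, -0.002], [1.0, 0.003, -0.001], [-0.001, -0.002, -1.0]]
wrist_force: [-3.4, -0.6, 4.4]
width: 0.809
```

send_rows(commands=[0,0,0,0.1,0.1,-0.15,7.6,0,0,0,0,0,0,7.6,0,0,0,0,0,0,5.5,0,0,0,0,0,0,5.5,0,0,0,0,0,0,5.5,0,0,0,0,0,0,5.5,0,0,0,0,0,0,5.5])

```text
t: 45.1
tcp_pos: [0.6388, 0.3161, -0.0294]
ee_rot: [[-0.002, 1.0, -0.0], [1.0, 0.002, -0.0], [-0.0, -0.0, -1.0]]
wrist_force: [-0.5, -0.9, -0.7]
width: 0.634
```

send_rows(commands=[0,0,0,0,0,-1,5.5,0,0,0,0,0,-2.5,5.5,0,0,0,0,0,-3,5.5,0,0,0,0,0,-3,5.5,0,0,0,-3.8,-2,0,5.5,0,0,0,-3.8,-2,0,5.5,0,0,0,-3.8,-2,0,5.5,0,0,0,-3.8,-2,0,5.5])

```text
t: 45.9
tcp_pos: [0.5588, 0.1628, 0.0669]
ee_rot: [[-0.003, 1.0, 0.002], [1.0, 0.003, 0.0], [0.0, 0.002, -1.0]]
wrist_force: [1.0, -0.3, -1.1]
width: 0.637
```

send_rows(commands=[0,0,0,-3.8,-2,0,5.5,0,0,0,-3.8,-2,0,5.5,0,0,0,-3.8,-2.1,0,5.5,0,0,0,-3.7,-2.1,0,5.5,0,0,0,0,0,0,5.5,0,0,0,0,0,0,5.5,0,0,0,0,0,0,5.5,0,0,0,0,0,0,5.5])

```text
t: 46.7
tcp_pos: [0.4786, 0.0137, 0.0663]
ee_rot: [[-0.004, 1.0, 0.001], [1.0, 0.004, 0.0], [0.0, 0.001, -1.0]]
wrist_force: [0.4, 0.0, 0.2]
width: 0.632
```

```bash
python3 hold.py w26
```

```text
t 46.7 tcp [0.4786 0.0137 0.0663] yaw 90.24 tilt z [ 1.1e-03  1.0e-04 -1.0e+00] F [0.4 0.  0.2] w 59.4
```

View pics/w26z.png

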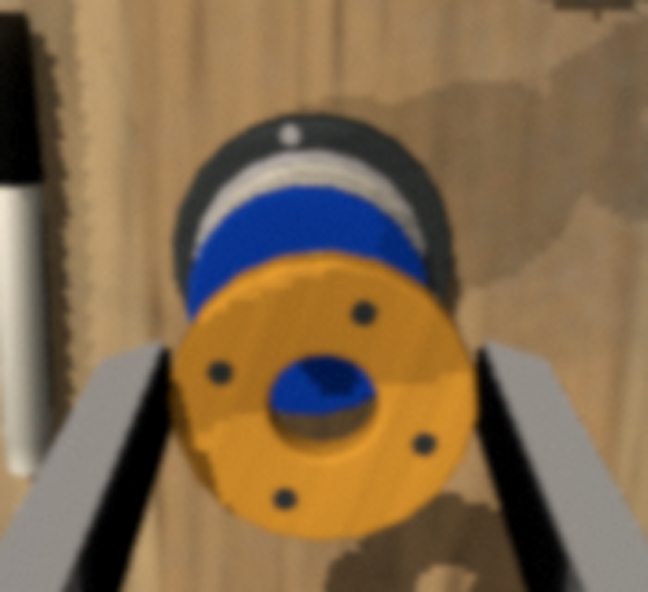

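send_rows(commands=[0,0,0,0,-0.1,0,5.5,0,0,0,0,0,0,5.5,0,0,0,0,0,0.8,5.5,0,0,0,0,0,0.8,5.5,0,0,0,0,0,0,5.5,0,0,0,0,0,0,5.5,0,0,0,0,0,0,5.5])

```text
t: 47.45
tcp_pos: [0.4768, 0.0127, 0.0498]
ee_rot: [[-0.002, 1.0, -0.0], [1.0, 0.002, -0.0], [-0.0, -0.0, -1.0]]
wrist_force: [0.6, -0.6, -0.4]
width: 0.635
```

```bash
python3 hold.py w27
```

```text
t 47.45 tcp [0.4768 0.0127 0.0498] yaw 90.14 tilt z [-0. -0. -1.] F [ 0.6 -0.6 -0.4] w 59.7
```

View pics/w27z.png

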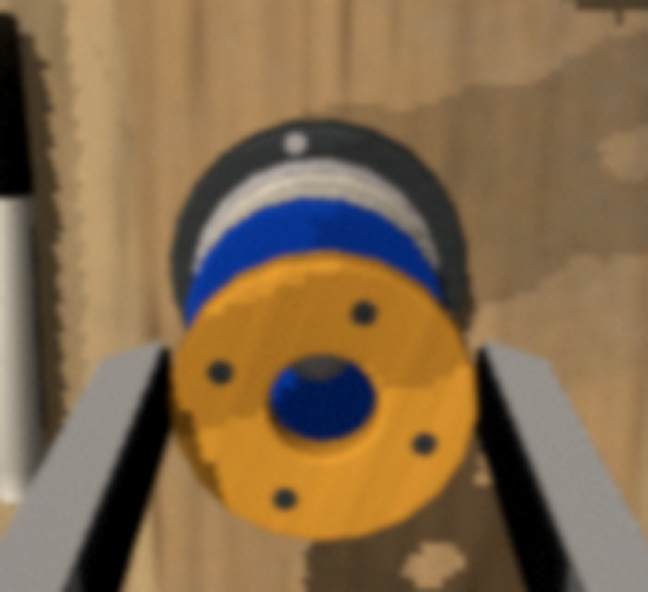

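send_rows(commands=[0,0,0,0,0,0.7,5.5,0,0,0,0,0,0.7,5.5,0,0,0,0,0,0.7,5.5,0,0,0,0,0,0.5,5.5,0,0,0,0,0,0,5.5,0,0,0,0,0,0,5.5])

```text
t: 48.1
tcp_pos: [0.4765, 0.0128, 0.0236]
ee_rot: [[-0.003, 1.0, -0.001], [1.0, 0.003, 0.0], [0.0, -0.001, -1.0]]
wrist_force: [-0.7, -0.4, 0.2]
width: 0.636
```

send_rows(commands=[0,0,0,0,0,0.2,5.5,0,0,0,0,0,0,7.2,0,0,0,0,0,0,7.2,0,0,0,0,0,0,7.2,0,0,0,0,0,-2,7.4,0,0,0,0,0,-4,8,0,0,0,0,0,-4,8,0,0,8.2,0,0,-2,8])

```text
t: 48.9
tcp_pos: [0.479, 0.0125, 0.1458]
ee_rot: [[0.144, 0.99, 0.006], [0.99, -0.144, -0.001], [-0.0, 0.006, -1.0]]
wrist_force: [0.5, 0.1, -0.3]
width: 0.856
```

send_rows(commands=[0,0,8.2,0,0,0,8,0,0,8.2,0,0,0,8,0,0,8.2,0,0,0,8,0,0,8.2,0,0,0,8,0,0,8.2,0,0,0,8,0,0,8.2,0,0,0,8,0,0,8.2,0,0,0,8,0,0,8.2,0,0,0,8])

```text
t: 49.7
tcp_pos: [0.4767, 0.0128, 0.142]
ee_rot: [[0.961, 0.276, 0.0], [0.276, -0.961, -0.0], [0.0, 0.0, -1.0]]
wrist_force: [0.0, -0.0, -0.8]
width: 0.85
```

send_rows(commands=[0,0,8.2,0,0,0,8,0,0,8,0,0,0,8,0,0,0,0,0,0,8,0,0,0,0,0,0,8])

```text
t: 50.1
tcp_pos: [0.4767, 0.0128, 0.1419]
ee_rot: [[1.0, 0.005, 0.0], [0.005, -1.0, 0.0], [0.0, -0.0, -1.0]]
wrist_force: [0.6, 0.5, 0.3]
width: 0.851
```

```bash
python3 look.py wrist w28; python3 meas.py w28.npz | egrep "blue|orange"; python3 look.py scene s28;python3 - <<'E'
from h import *
d=dict(np.load("s28.npz"))
cv2.imwrite("pics/s28z.png",cv2.resize(d["pixels"][155:275,120:350,::-1],None,fx=3.4,fy=3.4,interpolation=cv2.INTER_CUBIC))
E
```

```text
t 50.1 tcp [0.4767 0.0128 0.1419] yaw 0.31 tilt z [ 2.e-04  0.e+00 -1.e+00] F [0.6 0.5 0.3] w 80.0
blue px [520.  196.4] XY [ 0.4591 -0.3435] encl [ 456.8 -330.8   60.2] area 605.0
blue px [  9.7 132.3] XY [0.5387 0.3151] encl [536.6 313.   60.7] area 1158.0
orange px [253.4 190.4] XY [0.4643 0.0117] encl [463.4  11.9  70.6] area 1945.5
t 50.15 tcp [0.4767 0.0128 0.1419] yaw 0.29 tilt z [ 1.e-04  0.e+00 -1.e+00] F [ 0.  -0.6 -0.6] w 80.2
```

View pics/w28.png

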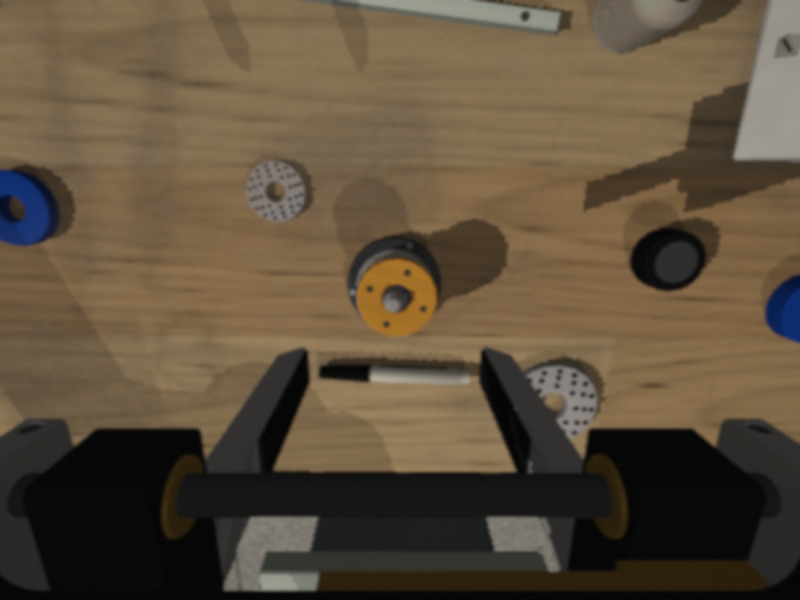

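View pics/s28z.png

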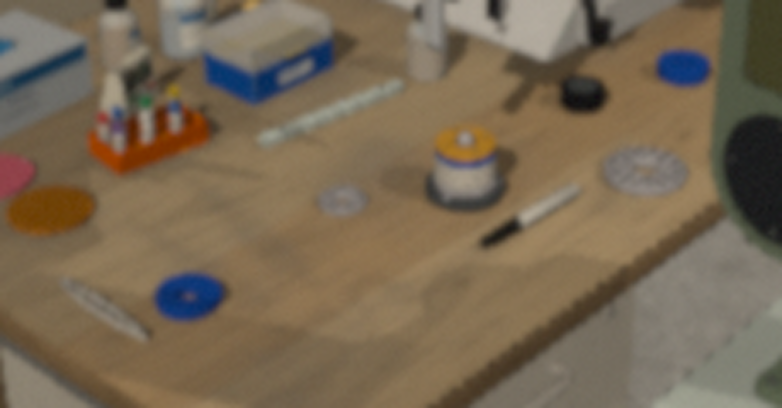

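The clamp ring is on. The cap has been knocked aside to (668,260), so I'll re-measure it.

```bash
python3 - <<'E'
from meas import *
d=dict(np.load("w28.npz"))
h=hsv(d);m=(h[...,2]<85)
r=np.zeros_like(m);r[140:190,400:456]=m[140:190,400:456]
print(ray(d,676/1.5625,262/1.5625,.024),ray(d,668/1.5625,259/1.5625,.012))
E
```

```text
[ 0.49941217 -0.2110691   0.024     ] [ 0.49963016 -0.21221809  0.012     ]
```

send_rows(commands=[0,0,0,0.45,4.5,0,8,0,0,0,0.45,4.5,0,8,0,0,0,0.45,4.5,1,8,0,0,0,0.45,4.5,2,8,0,0,0,0.45,4.4,2.5,8,0,0,0,0,0,2.5,8,0,0,0,0,0,2.5,8,0,0,0,0,0,1.5,8])

```text
t: 51.0
tcp_pos: [0.4982, -0.2103, 0.0199]
ee_rot: [[1.0, 0.003, -0.003], [0.003, -1.0, 0.002], [-0.003, -0.002, -1.0]]
wrist_force: [0.2, 0.2, -0.4]
width: 0.852
```

send_rows(commands=[0,0,0,0,0,0,8,0,0,0,0,0,0,8,0,0,0,0,0,0,8])

```text
t: 51.3
tcp_pos: [0.5009, -0.211, 0.0236]
ee_rot: [[1.0, 0.003, 0.002], [0.003, -1.0, -0.001], [0.002, 0.001, -1.0]]
wrist_force: [1.5, -0.3, -0.3]
width: 0.85
```

```bash
python3 look.py wrist w29
```

```text
t 51.3 tcp [ 0.5009 -0.211   0.0236] yaw 0.19 tilt z [ 0.0022 -0.0014 -1.    ] F [ 1.5 -0.3 -0.3] w 79.9
```

View pics/w29.png

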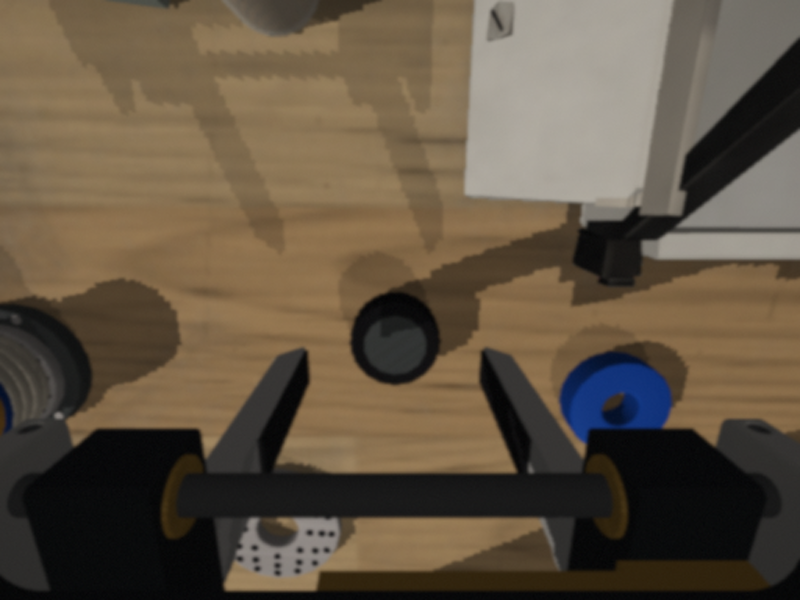

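```bash
python3 - <<'E'
from meas import *
d=dict(np.load("w29.npz"))
print(ray(d,394.5/1.5625,343/1.5625,.024),ray(d,395/1.5625,338.5/1.5625,.012))
h=hsv(d);m=(h[...,2]<70).astype(np.uint8); m[:180]=0;m[250:]=0;m[:,:222]=0;m[:,283:]=0
c=max(cv2.findContours(m,0,1)[0],key=cv2.contourArea);print(cv2.boundingRect(c),cv2.fitEllipse(c))
E
```

```text
[ 0.50062993 -0.21036232  0.024     ] [ 0.49857752 -0.21070124  0.012     ]
(224, 180, 59, 66) ((254.37254333496094, 213.3630828857422), (55.27045440673828, 67.38369750976562), 30.420196533203125)
```

send_rows(commands=[0,0,0,-0.1,0,1.5,8,0,0,0,0,0,1.5,8,0,0,0,0,0,1.2,8,0,0,0,0,0,0.4,8,0,0,0,0,0,0,8,0,0,0,0,0,0,8,0,0,0,0,0,0,8])

```text
t: 52.05
tcp_pos: [0.4993, -0.2108, -0.0232]
ee_rot: [[1.0, 0.003, 0.001], [0.003, -1.0, -0.001], [0.001, 0.001, -1.0]]
wrist_force: [-0.2, 0.1, 0.5]
width: 0.849
```

send_rows(commands=[0,0,0,0,0,0,4.5,0,0,0,0,0,0,4.5,0,0,0,0,0,0,4.5,0,0,0,0,0,0,4.5,0,0,0,0,0,0,4.5,0,0,0,0,0,0,4.5,0,0,0,0,0,0,4.5])

```text
t: 52.75
tcp_pos: [0.4987, -0.2106, -0.0236]
ee_rot: [[1.0, 0.003, 0.0], [0.003, -1.0, -0.0], [0.0, 0.0, -1.0]]
wrist_force: [-0.9, 0.5, 1.3]
width: 0.515
```

```bash
python3 hold.py w30
```

```text
t 52.75 tcp [ 0.4987 -0.2106 -0.0236] yaw 0.14 tilt z [ 1.e-04 -2.e-04 -1.e+00] F [-0.9  0.5  1.3] w 48.4
```

View pics/w30z.png

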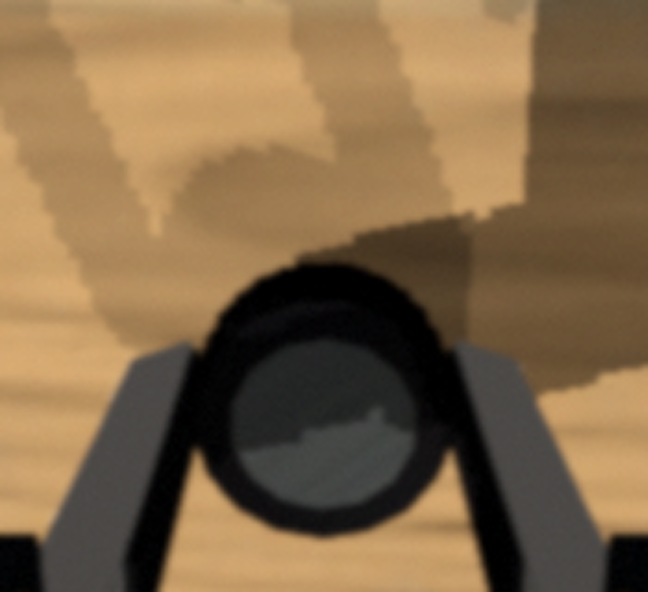

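```bash
python3 - <<'E'
from meas import *
d=dict(np.load("w30.npz"));print(ray(d,165+323/3.7-.5,130+423/3.7-.5,.024)-[.4987,-.2106,0])
# rings in hold images: disc top center by hole-less outline, (322,388)->w18 TCP .4764,.0154,.0554 top z .0554+.0298+.006
d=dict(np.load("w18.npz"));print(ray(d,165+323/3.7-.5,130+388/3.7-.5,.0912)-[.4764,.0154,0])
d=dict(np.load("w20.npz"));print(ray(d,165+323/3.7-.5,130+388/3.7-.5,.0913)-[.4739,.0105,0])
E
```

```text
[0.00129546 0.00127522 0.024     ]
[0.00263044 0.00127673 0.0912    ]
[0.00270608 0.00124912 0.0913    ]
```

send_rows(commands=[0,0,0,0,0,-1,4.5,0,0,0,0,0,-2.5,4.5,0,0,0,0,0,-3,4.5,0,0,0,0,0,-2.5,4.5,0,0,0,-0.45,-4.5,0,4.5,0,0,0,-0.45,-4.5,0,4.5,0,0,0,-0.45,-4.5,0,4.5,0,0,0,-0.45,-4.5,0,4.5])

```text
t: 53.6
tcp_pos: [0.4798, -0.029, 0.0669]
ee_rot: [[1.0, 0.002, 0.001], [0.002, -1.0, 0.0], [0.001, -0.0, -1.0]]
wrist_force: [1.0, 0.2, -0.6]
width: 0.514
```

send_rows(commands=[0,0,0,-0.4,-4.4,0,4.5,0,0,0,0,0,0,4.5,0,0,0,0,0,0,4.5,0,0,0,0,0,0,4.5,0,0,0,0,0,0,4.5,0,0,0,0,0,0,4.5,0,0,0,0,0,0,4.5])

```text
t: 54.3
tcp_pos: [0.4762, 0.0125, 0.0662]
ee_rot: [[1.0, 0.001, -0.0], [0.001, -1.0, -0.0], [-0.0, 0.0, -1.0]]
wrist_force: [0.1, 0.5, -1.2]
width: 0.513
```

```bash
python3 hold.py w31
```

```text
t 54.3 tcp [0.4762 0.0125 0.0662] yaw 0.05 tilt z [-2.e-04 -0.e+00 -1.e+00] F [ 0.1  0.5 -1.2] w 48.2
```

View pics/w31z.png

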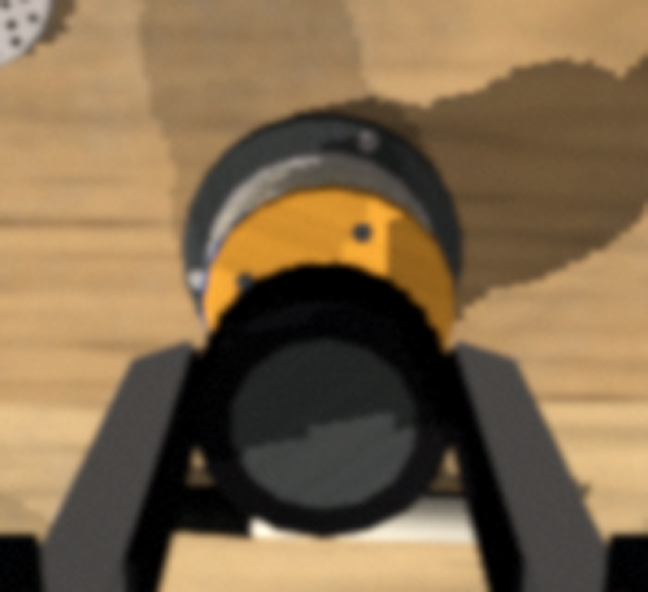

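Good. I'll shift x +0.5 mm and descend 3.1 cm in guarded steps.

send_rows(commands=[0,0,0,0.05,0,0.6,4.5,0,0,0,0,0,0.7,4.5,0,0,0,0,0,0.5,4.5,0,0,0,0,0,0,4.5,0,0,0,0,0,0,4.5])

```text
t: 54.85
tcp_pos: [0.4763, 0.0136, 0.0478]
ee_rot: [[1.0, 0.003, -0.001], [0.003, -1.0, 0.0], [-0.001, -0.0, -1.0]]
wrist_force: [-1.4, -0.3, -0.4]
width: 0.518
```

send_rows(commands=[0,0,0,0,0,0.4,4.5,0,0,0,0,0,0.4,4.5,0,0,0,0,0,0.3,4.5,0,0,0,0,0,0,4.5,0,0,0,0,0,0,4.5])

```text
t: 55.35
tcp_pos: [0.4765, 0.0135, 0.0371]
ee_rot: [[1.0, 0.003, -0.0], [0.003, -1.0, 0.0], [-0.0, -0.0, -1.0]]
wrist_force: [0.3, 0.2, -1.5]
width: 0.514
```

send_rows(commands=[0,0,0,0,0,0.2,4.5,0,0,0,0,0,0,4.5,0,0,0,0,0,0,6.5,0,0,0,0,0,0,6.5,0,0,0,0,0,0,6.5,0,0,0,0,0,-2,7,0,0,0,0,0,-4,8,0,0,0,0,0,-4,8])

```text
t: 56.15
tcp_pos: [0.4756, 0.0136, 0.1356]
ee_rot: [[1.0, 0.002, -0.002], [0.002, -1.0, 0.0], [-0.002, -0.0, -1.0]]
wrist_force: [0.8, -0.6, -0.3]
width: 0.846
```

send_rows(commands=[0,0,0,0,0,0,8,0,0,0,0,0,0,8,0,0,0,0,0,0,8])

```text
t: 56.45
tcp_pos: [0.4755, 0.0137, 0.134]
ee_rot: [[1.0, 0.003, -0.002], [0.003, -1.0, 0.0], [-0.002, -0.0, -1.0]]
wrist_force: [0.4, -0.1, 0.4]
width: 0.852
```

```bash
python3 look.py wrist w32; python3 look.py scene s32;python3 - <<'E'
from h import *
d=dict(np.load("s32.npz"))
cv2.imwrite("pics/s32z.png",cv2.resize(d["pixels"][155:275,120:350,::-1],None,fx=3.4,fy=3.4,interpolation=cv2.INTER_CUBIC))
d=dict(np.load("w32.npz"));print(ray(d,395/1.5625,315/1.5625,.082))
E
python3 meas.py w32.npz|grep blue
```

```text
t 56.45 tcp [0.4755 0.0137 0.134 ] yaw 0.15 tilt z [-2.3e-03  4.0e-04 -1.0e+00] F [ 0.4 -0.1  0.4] w 80.1
t 56.5 tcp [0.4751 0.0137 0.1336] yaw 0.14 tilt z [-3.3e-03  5.0e-04 -1.0e+00] F [ 1.2 -0.1  0.2] w 80.5
[0.47387997 0.01386365 0.082     ]
blue px [517.9 195.7] XY [ 0.4599 -0.3311] encl [ 457.6 -322.7   51. ] area 366.5
blue px [  5.5 132.5] XY [0.5382 0.3139] encl [536.4 311.9  60.2] area 1041.0
```

View pics/w32.png

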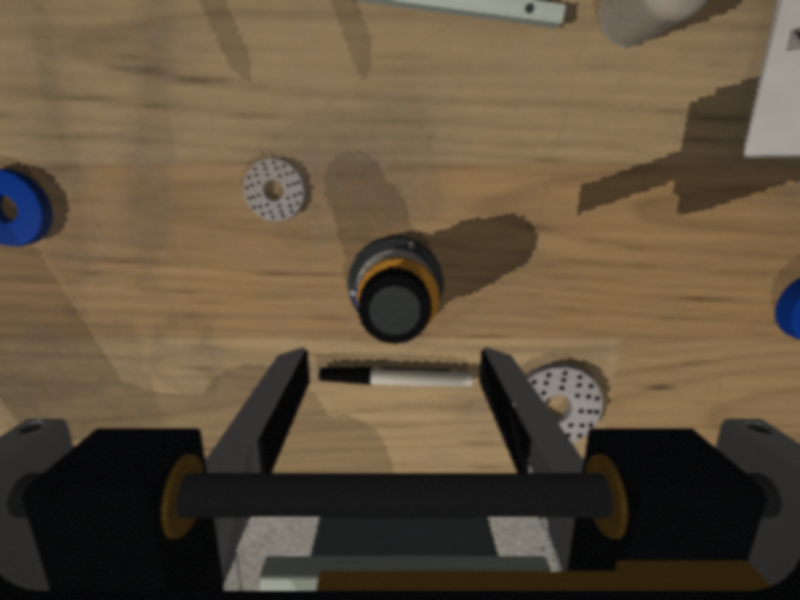

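View pics/s32z.png

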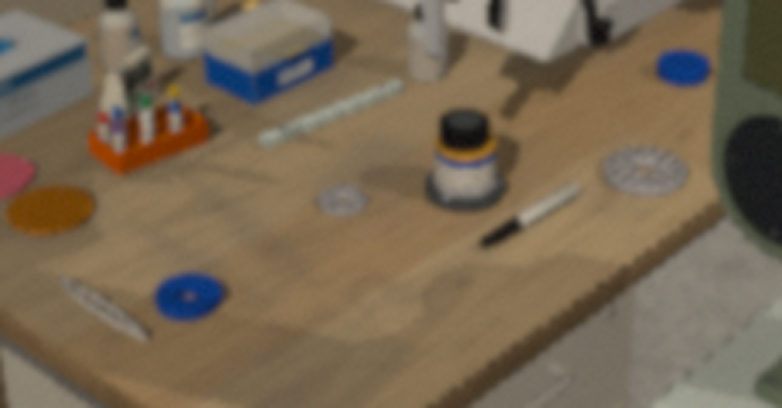

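The cap sits flat on the clamp ring. Spares next, so I'll check the tweezers' place.

```bash
python3 - <<'E'
from h import *
d=dict(np.load("w25.npz"))
for p in((155,212),(275,203),(275,231),(402,220)):print(p,ray(d,p[0]/1.5625,p[1]/1.5625,.006))
E
```

```text
(155, 212) [0.52239606 0.38257711 0.006     ]
(275, 203) [0.58192328 0.38705827 0.006     ]
(275, 231) [0.58085678 0.37340591 0.006     ]
(402, 220) [0.64441681 0.37898398 0.006     ]
```

send_rows(commands=[0,0,0,0.9,-4.3,0,7.4,0,0,0,0.9,-4.3,0,7.4,0,0,0,0.9,-4.3,0,7.4,0,0,0,0.9,-4.3,0,7.4,0,0,0,0.9,-4.3,1,7.4,0,0,0,0.9,-4.3,1,7.4,0,0,0,0.9,-4.3,1,7.4,0,0,6,0,0,2,7.4])

```text
t: 57.35
tcp_pos: [0.5396, 0.32, 0.0846]
ee_rot: [[0.995, -0.1, 0.002], [-0.1, -0.995, 0.003], [0.002, -0.003, -1.0]]
wrist_force: [-0.3, -0.5, -0.4]
width: 0.79
```

send_rows(commands=[0,0,0,0,0,2.5,7.4,0,0,0,0,0,2.5,7.4,0,0,0,0,0,2,7.4,0,0,0,0,0,0,7.4,0,0,0,0,0,0,7.4,0,0,0,0,0,0,7.4])

```text
t: 57.95
tcp_pos: [0.5397, 0.3149, 0.0162]
ee_rot: [[0.995, -0.102, 0.002], [-0.102, -0.995, 0.001], [0.002, -0.001, -1.0]]
wrist_force: [-0.1, 0.5, 0.4]
width: 0.786
```

```bash
python3 look.py wrist w33; python3 meas.py w33.npz|grep blue
```

```text
t 57.95 tcp [0.5397 0.3149 0.0162] yaw -5.86 tilt z [ 1.6e-03  6.0e-04 -1.0e+00] F [-0.1  0.5  0.4] w 73.9
blue px [248.6 217.3] XY [0.54  0.319] encl [539.5 319.2  58.9] area 2982.0
```

View pics/w33.png

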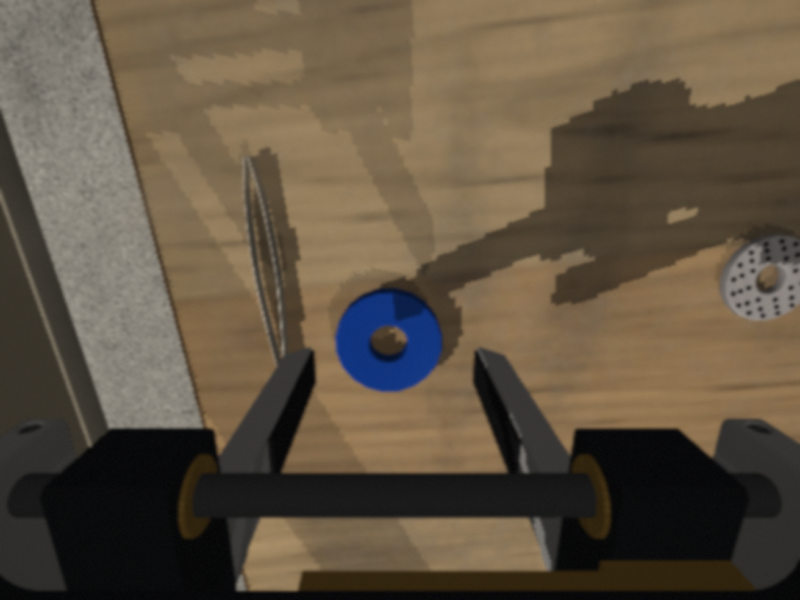

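send_rows(commands=[0,0,0,-0.1,-0.29,1,7.4,0,0,0,0,0,1.3,7.4,0,0,0,0,0,1.2,7.4,0,0,0,0,0,0.8,7.4,0,0,0,0,0,0,7.4,0,0,0,0,0,0,7.4,0,0,0,0,0,0,7.4])

```text
t: 58.7
tcp_pos: [0.5384, 0.3177, -0.0276]
ee_rot: [[0.995, -0.102, 0.0], [-0.102, -0.995, 0.0], [0.0, -0.0, -1.0]]
wrist_force: [0.7, 0.3, -0.8]
width: 0.785
```

send_rows(commands=[0,0,0,0,0,0,5.5,0,0,0,0,0,0,5.5,0,0,0,0,0,0,5.5,0,0,0,0,0,0,5.5,0,0,0,0,0,0,5.5])

```text
t: 59.2
tcp_pos: [0.5384, 0.3177, -0.0273]
ee_rot: [[0.995, -0.102, 0.001], [-0.102, -0.995, 0.0], [0.001, -0.0, -1.0]]
wrist_force: [0.4, 0.0, 1.4]
width: 0.627
```

send_rows(commands=[0,0,0,0,0,-1,5.5,0,0,0,0,0,-2.5,5.5,0,0,0,0,0,-2.5,5.5,0,0,0,1.89,3.8,0,5.5,0,0,0,1.89,3.8,0,5.5,0,0,0,1.89,3.8,0,5.5,0,0,0,1.89,3.8,0,5.5,0,0,0,1.89,3.8,0,5.5])

```text
t: 60.0
tcp_pos: [0.6132, 0.1175, 0.0329]
ee_rot: [[0.995, -0.102, 0.0], [-0.102, -0.995, 0.0], [0.0, -0.0, -1.0]]
wrist_force: [0.7, 0.3, -1.3]
width: 0.626
```

send_rows(commands=[0,0,0,1.89,3.8,0,5.5,0,0,0,1.89,3.8,0,5.5,0,0,0,0,0,0,5.5,0,0,0,0,0,0,5.5,0,0,0,0,0,0,5.5,0,0,0,0,0,0,5.5])

```text
t: 60.6
tcp_pos: [0.6419, 0.041, 0.0322]
ee_rot: [[0.995, -0.1, -0.001], [-0.1, -0.995, 0.0], [-0.001, -0.0, -1.0]]
wrist_force: [0.2, 0.8, -0.6]
width: 0.622
```

```bash
python3 look.py wrist w34
```

```text
t 60.6 tcp [0.6419 0.041  0.0322] yaw -5.75 tilt z [-6.e-04  3.e-04 -1.e+00] F [ 0.2  0.8 -0.6] w 58.4
```

View pics/w34.png

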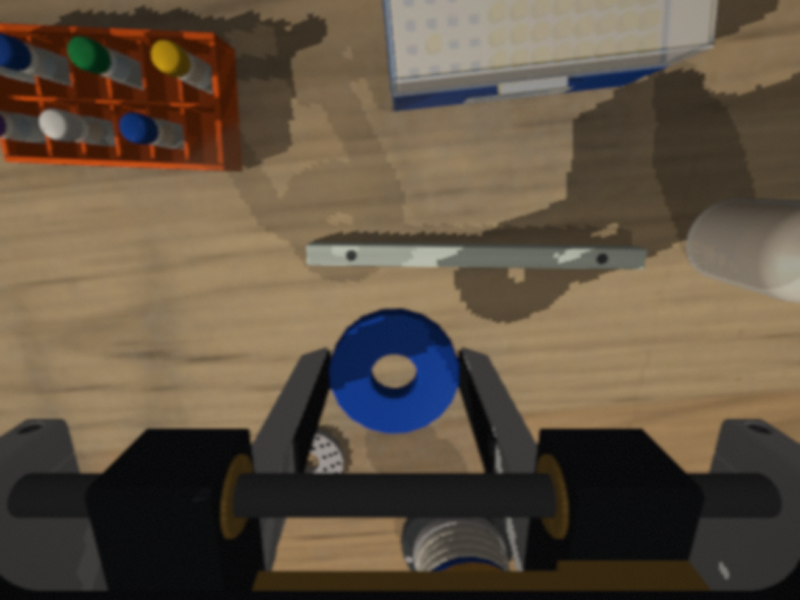

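```bash
python3 - <<'E'
from h import *
d=dict(np.load("w34.npz"))
a=ray(d,307/1.5625-.5,266/1.5625-.5,0);b=ray(d,645/1.5625-.5,269.5/1.5625-.5,0)
t=(b-a)[:2];L=np.linalg.norm(t);t/=L;n=np.array([-t[1],t[0]]); 
if n[0]<0:n=-n
mid=(a+b)[:2]/2;yl=np.array([-n[1],n[0]])
print(a,b,"len",L,"mid",mid,"n",n,np.degrees(np.arctan2(n[1],n[0])))
for y in(.0455,-.015):print(y,mid-.030*n+y*yl)
p=np.array([.6419,.041]);print("tcp local",(p-mid)@n,(p-mid)@yl)
E
```

```text
[0.68280775 0.08998451 0.        ] [ 0.66077638 -0.10854137  0.        ] len 0.19974461020945553 mid [ 0.67179207 -0.00927843] n [ 0.9938986 -0.1102977] -6.332476795136816
0.0455 [0.64699365 0.03925289]
-0.015 [ 0.64032064 -0.02087798]
tcp local -0.03525527863272418 0.04667463506172703
```

send_rows(commands=[0,0,0,0,0,1.5,5.5,0,0,0,0,0,1.5,5.5,0,0,0,0,0,1.5,5.5,0,0,0,0,0,1,5.5,0,0,0,0,0,0.3,5.5,0,0,0,0,0,0,5.5,0,0,0,0,0,0,5.5])

```text
t: 61.35
tcp_pos: [0.6431, 0.0394, -0.0257]
ee_rot: [[0.995, -0.102, 0.001], [-0.102, -0.995, -0.0], [0.001, 0.0, -1.0]]
wrist_force: [-0.4, -0.3, -0.2]
width: 0.633
```

```bash
python3 look.py wrist w35
```

```text
t 61.35 tcp [ 0.6431  0.0394 -0.0257] yaw -5.86 tilt z [ 9.e-04 -1.e-04 -1.e+00] F [-0.4 -0.3 -0.2] w 59.5
```

View pics/w35.png

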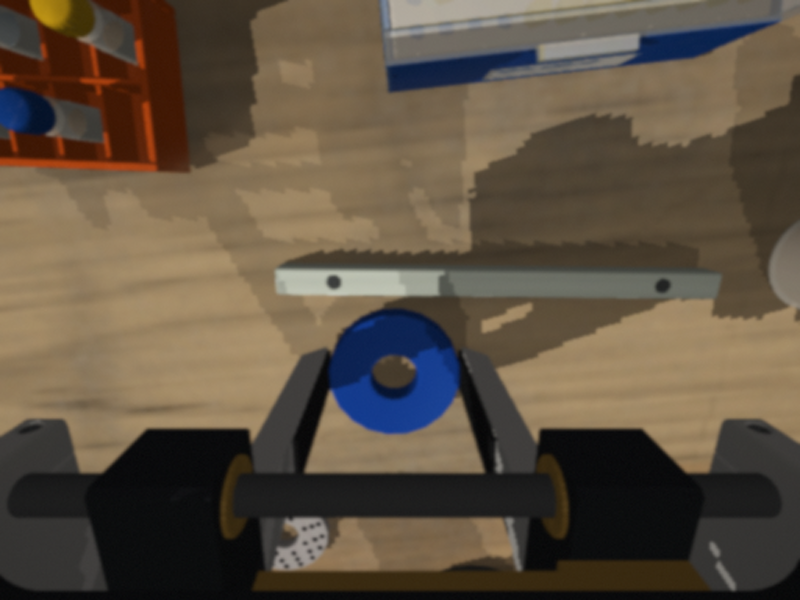

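send_rows(commands=[0,0,0,0.2,0,0.1,5.5,0,0,0,0.2,0,0,5.5,0,0,0,0,0,0,5.5,0,0,0,0,0,0,5.5])

```text
t: 61.8
tcp_pos: [0.6468, 0.0391, -0.0266]
ee_rot: [[0.995, -0.102, 0.0], [-0.102, -0.995, -0.0], [0.0, -0.0, -1.0]]
wrist_force: [-0.8, 0.1, -0.3]
width: 0.627
```

send_rows(commands=[0,0,0,0.2,0,0,5.5,0,0,0,0,0,0,5.5,0,0,0,0,0,0,5.5])

```text
t: 62.1
tcp_pos: [0.6487, 0.0389, -0.0268]
ee_rot: [[0.995, -0.102, 0.0], [-0.102, -0.995, -0.0], [0.0, -0.0, -1.0]]
wrist_force: [0.0, -0.0, -0.4]
width: 0.628
```

```bash
python3 look.py wrist w36
```

```text
t 62.1 tcp [ 0.6487  0.0389 -0.0268] yaw -5.86 tilt z [ 0. -0. -1.] F [ 0.  -0.  -0.4] w 59.1
```

View pics/w36.png

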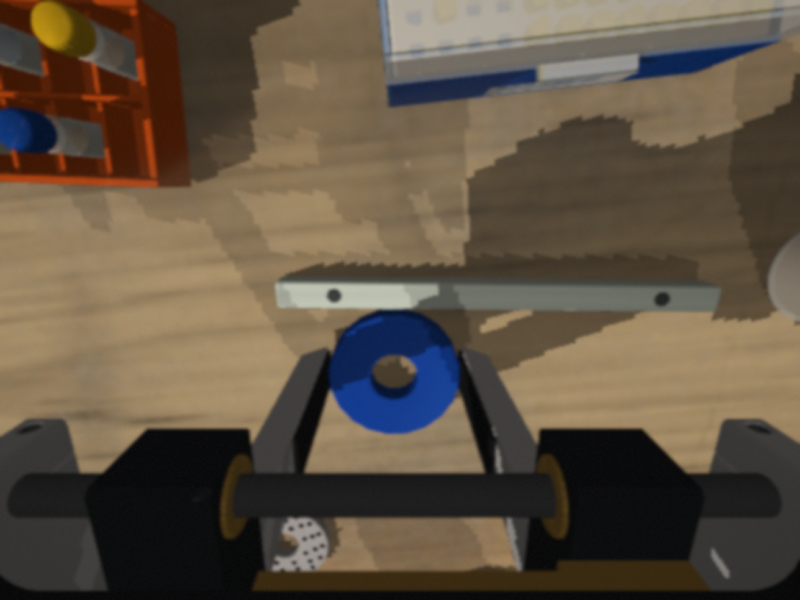

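send_rows(commands=[0,0,0,0.1,0,0,5.5,0,0,0,0.1,0,0,5.5,0,0,0,0,0,0,5.5])

```text
t: 62.45
tcp_pos: [0.65, 0.0388, -0.027]
ee_rot: [[0.995, -0.102, -0.001], [-0.102, -0.995, 0.0], [-0.001, 0.0, -1.0]]
wrist_force: [-0.9, 0.1, -0.2]
width: 0.627
```

send_rows(commands=[0,0,0,0.1,0,0,5.5,0,0,0,0,0,0,5.5])

```text
t: 62.65
tcp_pos: [0.6501, 0.0388, -0.0273]
ee_rot: [[0.995, -0.102, -0.003], [-0.102, -0.995, 0.0], [-0.003, 0.0, -1.0]]
wrist_force: [-4.0, 1.0, 1.0]
width: 0.628
```

send_rows(commands=[0,0,0,-0.1,0,0,7.4,0,0,0,0,0,0,7.4,0,0,0,0,0,0,7.4,0,0,0,0,0,-2,7.4,0,0,0,0,0,-4,7.4,0,0,0,0,0,-4,7.4,0,0,0,0,0,-3,8,0,0,0,-2.17,3.4,0,8])

```text
t: 63.45
tcp_pos: [0.6332, 0.0088, 0.1109]
ee_rot: [[0.995, -0.098, 0.017], [-0.098, -0.995, -0.001], [0.017, -0.001, -1.0]]
wrist_force: [1.2, -0.8, 0.2]
width: 0.848
```

send_rows(commands=[0,0,0,-2.17,3.4,0,8,0,0,0,-2.17,3.4,0,8,0,0,0,-2.17,3.4,0,8,0,0,0,-2.17,3.4,0,8,0,0,0,-2.17,3.4,0,8,0,0,0,0,0,0,8,0,0,0,0,0,0,8])

```text
t: 64.15
tcp_pos: [0.5007, -0.1517, 0.1038]
ee_rot: [[0.995, -0.104, 0.002], [-0.104, -0.995, -0.0], [0.002, 0.0, -1.0]]
wrist_force: [0.3, 1.0, -0.9]
width: 0.85
```

```bash
python3 look.py wrist w37; python3 - <<'E'
from meas import *
report(dict(np.load("w37.npz")),dict(yellow=.02,blue=.018,orange=.008,grey=.008,dark=.012))
E
```

```text
t 64.15 tcp [ 0.5007 -0.1517  0.1038] yaw -5.98 tilt z [ 1.8e-03 -2.0e-04 -1.0e+00] F [ 0.3  1.  -0.9] w 79.9
blue px [414.7 207.6] XY [ 0.4611 -0.3385] encl [ 460.5 -338.1   66.3] area 2030.0
blue px [57.4 71. ] XY [0.6479 0.033 ] encl [646.8  33.   61.4] area 2819.5
dark px [ 22.2 282.7] XY [0.407 0.161] encl [414.6 160.3  61.9] area 553.5Traceback (most recent call last):
  File "<stdin>", line 2, in <module>
  File "meas.py", line 12, in report
    (x,y),(p,q),an=cv2.fitEllipse(cv2.convexHull(c))
                   ~~~~~~~~~~~~~~^^^^^^^^^^^^^^^^^^^
cv2.error: OpenCV(4.12.0) /io/opencv/modules/imgproc/src/shapedescr.cpp:361: error: (-201:Incorrect size of input array) There should be at least 5 points to fit the ellipse in function 'fitEllipseNoDirect'
```

View pics/w37.png

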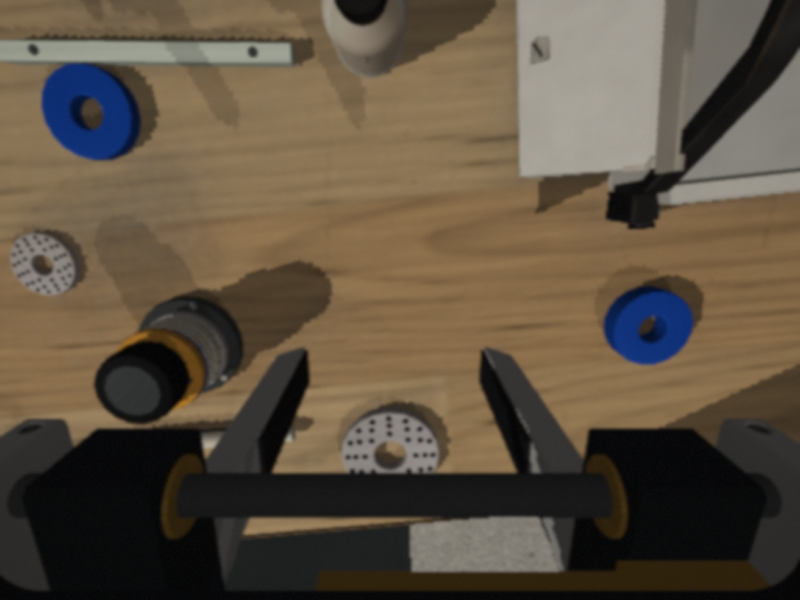

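send_rows(commands=[0,0,0,-0.47,3.83,0,8,0,0,0,-0.47,3.83,0,8,0,0,0,-0.47,3.83,1,8,0,0,0,-0.47,3.83,2,8,0,0,0,-0.47,3.83,2,8,0,0,0,0,0,2,8,0,0,0,0,0,1,8,0,0,0,0,0,0,8])

```text
t: 65.0
tcp_pos: [0.4571, -0.3367, 0.0212]
ee_rot: [[0.995, -0.1, -0.003], [-0.1, -0.995, 0.003], [-0.003, -0.003, -1.0]]
wrist_force: [1.2, 1.2, 0.0]
width: 0.849
```

send_rows(commands=[0,0,0,0,0,0,8,0,0,0,0,0,0,8,0,0,0,0,0,0,8])

```text
t: 65.3
tcp_pos: [0.4585, -0.3391, 0.0246]
ee_rot: [[0.995, -0.101, 0.002], [-0.101, -0.995, -0.002], [0.002, 0.002, -1.0]]
wrist_force: [-0.5, 0.2, 0.1]
width: 0.855
```

```bash
python3 look.py wrist w38; python3 - <<'E'
from meas import *
d=dict(np.load("w38.npz"));m=masks(d)["blue"].astype(np.uint8);m=cv2.morphologyEx(m,cv2.MORPH_CLOSE,np.ones((3,3)))
for c in cv2.findContours(m,0,1)[0]:
    if cv2.contourArea(c)>800:
        H=np.array([ray(d,*p[0],.018)[:2]*1000 for p in c],np.float32);print(cv2.minEnclosingCircle(H))
E
```

```text
t 65.3 tcp [ 0.4585 -0.3391  0.0246] yaw -5.78 tilt z [ 0.0017 -0.0017 -1.    ] F [-0.5  0.2  0.1] w 80.3
((459.4097900390625, -343.08233642578125), 30.476896286010742)
```

View pics/w38.png

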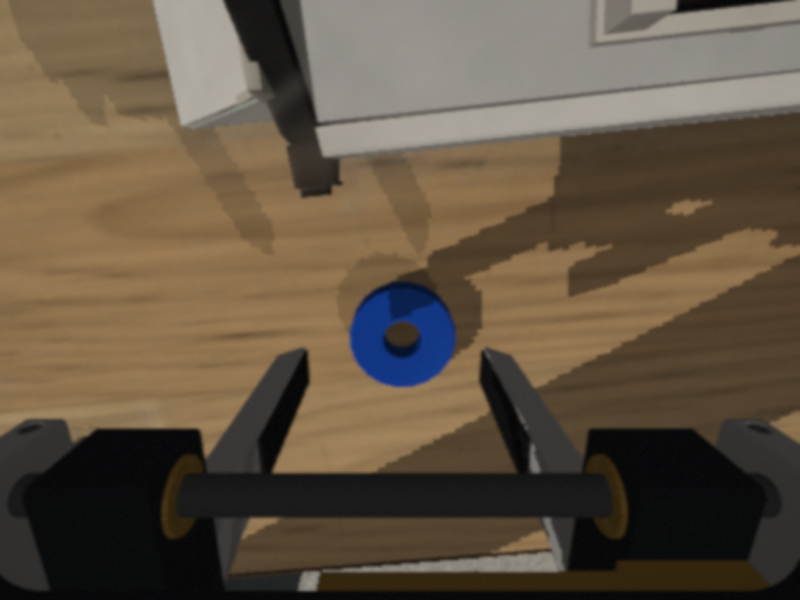

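send_rows(commands=[0,0,0,-0.1,0.45,1,8,0,0,0,0,0,1.2,8,0,0,0,0,0,1.2,8,0,0,0,0,0,0.6,8,0,0,0,0,0,0,8,0,0,0,0,0,0,8,0,0,0,0,0,0,8])

```text
t: 66.05
tcp_pos: [0.4563, -0.3438, -0.0164]
ee_rot: [[0.995, -0.102, 0.001], [-0.102, -0.995, -0.001], [0.001, 0.001, -1.0]]
wrist_force: [-0.4, -0.5, 0.8]
width: 0.852
```

send_rows(commands=[0,0,0,0.05,0,0.05,8,0,0,0,0,0,0,5.5,0,0,0,0,0,0,5.5,0,0,0,0,0,0,5.5,0,0,0,0,0,0,5.5,0,0,0,0,0,0,5.5,0,0,0,0,0,-1,5.5,0,0,0,0,0,-2,5.5])

```text
t: 66.85
tcp_pos: [0.4548, -0.3419, 0.0115]
ee_rot: [[0.995, -0.102, -0.003], [-0.102, -0.995, 0.003], [-0.004, -0.003, -1.0]]
wrist_force: [0.3, -0.2, 0.2]
width: 0.625
```

send_rows(commands=[0,0,0,0,0,-2.5,5.5,0,0,0,0,0,-2.5,5.5,0,0,0,0,0,0,5.5,0,0,0,0,0,0,5.5])

```text
t: 67.25
tcp_pos: [0.4566, -0.3437, 0.0632]
ee_rot: [[0.995, -0.102, 0.001], [-0.102, -0.995, -0.001], [0.001, 0.001, -1.0]]
wrist_force: [0.2, 1.1, -1.0]
width: 0.629
```

```bash
python3 look.py wrist w39
```

```text
t 67.25 tcp [ 0.4566 -0.3437  0.0632] yaw -5.85 tilt z [ 9.e-04 -9.e-04 -1.e+00] F [ 0.2  1.1 -1. ] w 59.1
```

View pics/w39.png

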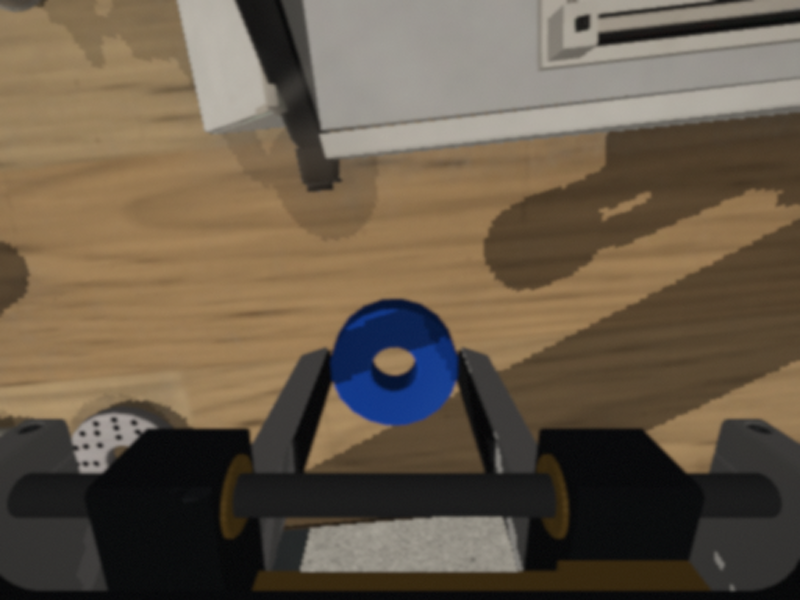

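send_rows(commands=[0,0,0,0.47,-3.94,0,5.5,0,0,0,0.47,-3.94,0,5.5,0,0,0,0.47,-3.94,0,5.5,0,0,0,0.47,-3.94,0,5.5,0,0,0,0.47,-3.94,0,5.5,0,0,0,2.43,-2.77,0,5.5,0,0,0,2.43,-2.77,0,5.5,0,0,0,2.43,-2.77,0,5.5])

```text
t: 68.1
tcp_pos: [0.5799, -0.0729, 0.0605]
ee_rot: [[0.995, -0.102, -0.004], [-0.102, -0.995, 0.001], [-0.004, -0.001, -1.0]]
wrist_force: [0.4, -0.2, -0.0]
width: 0.628
```

send_rows(commands=[0,0,0,2.43,-2.77,0,5.5,0,0,0,2.43,-2.77,0,5.5,0,0,0,0,0,1,5.5,0,0,0,0,0,1.5,5.5,0,0,0,0,0,1.5,5.5,0,0,0,0,0,0,5.5,0,0,0,0,0,0,5.5,0,0,0,0,0,0,5.5])

```text
t: 68.9
tcp_pos: [0.6349, -0.0253, 0.0231]
ee_rot: [[0.995, -0.103, 0.001], [-0.103, -0.995, -0.0], [0.001, 0.0, -1.0]]
wrist_force: [-0.3, 0.1, -0.7]
width: 0.629
```

```bash
python3 look.py wrist w40
```

```text
t 68.9 tcp [ 0.6349 -0.0253  0.0231] yaw -5.92 tilt z [ 7.e-04 -2.e-04 -1.e+00] F [-0.3  0.1 -0.7] w 59.2
```

View pics/w40.png

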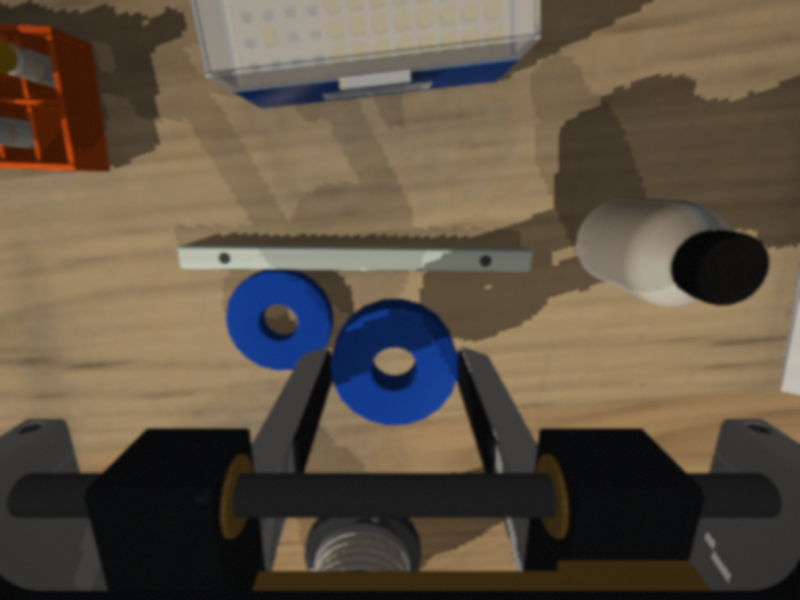

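send_rows(commands=[0,0,0,0,0,1,5.5,0,0,0,0,0,1.2,5.5,0,0,0,0,0,1,5.5,0,0,0,0,0,0.6,5.5,0,0,0,0,0,0,5.5,0,0,0,0,0,0,5.5,0,0,0,0,0,0,5.5])

```text
t: 69.65
tcp_pos: [0.6352, -0.0246, -0.015]
ee_rot: [[0.995, -0.102, 0.001], [-0.102, -0.995, -0.0], [0.001, 0.0, -1.0]]
wrist_force: [-1.4, -0.5, -0.5]
width: 0.626
```

```bash
python3 look.py wrist w41
```

```text
t 69.65 tcp [ 0.6352 -0.0246 -0.015 ] yaw -5.86 tilt z [ 7.e-04 -1.e-04 -1.e+00] F [-1.4 -0.5 -0.5] w 58.8
```

View pics/w41.png

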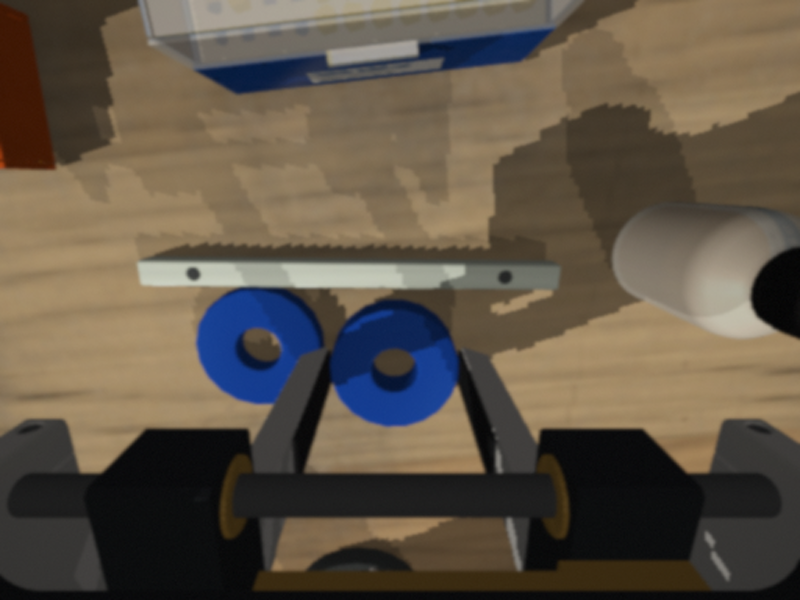

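send_rows(commands=[0,0,0,0.3,0,0.1,5.5,0,0,0,0.3,0,0,5.5,0,0,0,0,0,0,5.5,0,0,0,0,0,0,5.5])

```text
t: 70.1
tcp_pos: [0.641, -0.0252, -0.0162]
ee_rot: [[0.995, -0.102, 0.0], [-0.102, -0.995, -0.0], [0.0, 0.0, -1.0]]
wrist_force: [1.0, -0.5, -0.3]
width: 0.631
```

send_rows(commands=[0,0,0,0.1,0,0,5.5,0,0,0,0.1,0,0,5.5,0,0,0,0,0,0,5.5])

```text
t: 70.4
tcp_pos: [0.6416, -0.0252, -0.0167]
ee_rot: [[0.995, -0.102, -0.003], [-0.102, -0.995, 0.0], [-0.003, -0.0, -1.0]]
wrist_force: [-3.6, -1.1, 1.7]
width: 0.628
```

send_rows(commands=[0,0,0,0.1,0,0,5.5,0,0,0,0,0,0,5.5])

```text
t: 70.6
tcp_pos: [0.6416, -0.0252, -0.017]
ee_rot: [[0.995, -0.102, -0.005], [-0.102, -0.995, 0.0], [-0.005, 0.0, -1.0]]
wrist_force: [-5.3, 0.4, 2.0]
width: 0.626
```

send_rows(commands=[0,0,0,-0.15,-0.2,0,5.5,0,0,0,0,-0.1,0,5.5,0,0,0,0,0,0,5.5])

```text
t: 70.9
tcp_pos: [0.6423, -0.0224, -0.0164]
ee_rot: [[0.995, -0.102, -0.001], [-0.102, -0.995, -0.0], [-0.001, 0.0, -1.0]]
wrist_force: [-3.6, -0.9, -0.1]
width: 0.628
```

send_rows(commands=[0,0,0,0,-0.1,0,5.5,0,0,0,0,0,0,5.5])

```text
t: 71.1
tcp_pos: [0.6425, -0.0214, -0.0164]
ee_rot: [[0.995, -0.102, -0.001], [-0.102, -0.995, -0.0], [-0.001, 0.0, -1.0]]
wrist_force: [-2.7, -1.5, -0.5]
width: 0.631
```

```bash
python3 look.py wrist w42; python3 - <<'E'
from h import *
d=dict(np.load("w42.npz"));cv2.imwrite("pics/w42z.png",cv2.resize(d["pixels"][160:280,60:310,::-1],None,fx=3.2,fy=3.2,interpolation=cv2.INTER_CUBIC))
E
```

```text
t 71.1 tcp [ 0.6425 -0.0214 -0.0164] yaw -5.85 tilt z [-6.e-04 -2.e-04 -1.e+00] F [-2.7 -1.5 -0.5] w 59.4
```

View pics/w42z.png

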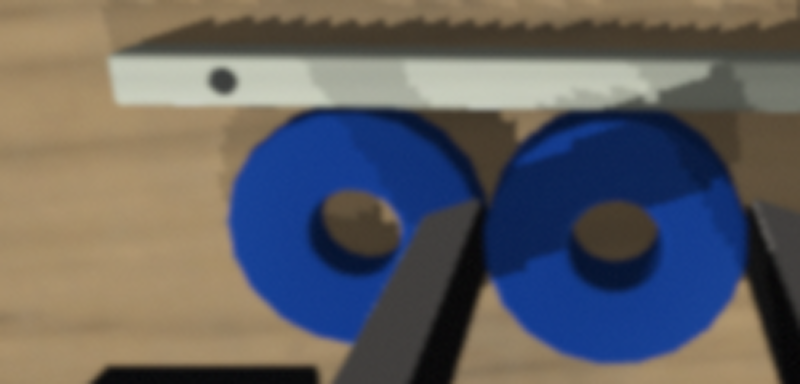

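send_rows(commands=[0,0,0,0,-0.1,0,5.5,0,0,0,0,0,0,5.5])

```text
t: 71.35
tcp_pos: [0.6426, -0.0204, -0.0164]
ee_rot: [[0.995, -0.102, -0.0], [-0.102, -0.995, -0.0], [-0.0, 0.0, -1.0]]
wrist_force: [-4.0, -1.4, 0.6]
width: 0.626
```

send_rows(commands=[0,0,0,0,-0.1,0,5.5,0,0,0,0,0,0,5.5])

```text
t: 71.55
tcp_pos: [0.6428, -0.0193, -0.0163]
ee_rot: [[0.995, -0.102, -0.0], [-0.102, -0.995, 0.0], [-0.0, 0.0, -1.0]]
wrist_force: [-3.6, -2.8, -1.6]
width: 0.627
```

send_rows(commands=[0,0,0,0,0,0,7.2,0,0,0,0,0,0,7.2,0,0,0,0,0,0,7.2,0,0,0,0,0,-2,7.2,0,0,0,0,0,-4,7.2,0,0,0,0,0,-4,7.2,0,0,0,-2,0,-3,7.2,0,0,0,-2,0,0,7.2])

```text
t: 72.35
tcp_pos: [0.6087, -0.0158, 0.1209]
ee_rot: [[0.995, -0.102, 0.014], [-0.102, -0.995, -0.002], [0.014, 0.0, -1.0]]
wrist_force: [0.2, -0.7, 1.0]
width: 0.77
```

send_rows(commands=[0,0,0,0,0,0,8,0,0,0,0,0,0,8,0,0,0,0,0,0,8,0,0,0,0,0,0,8])

```text
t: 72.75
tcp_pos: [0.6033, -0.0152, 0.1128]
ee_rot: [[0.995, -0.102, -0.001], [-0.102, -0.995, 0.0], [-0.001, -0.0, -1.0]]
wrist_force: [-0.3, 1.1, -0.0]
width: 0.851
```

```bash
python3 look.py wrist w43; python3 - <<'E'
from h import *
d=dict(np.load("w43.npz"));m=masks(d)["blue"].astype(np.uint8)
cv2.imwrite("pics/w43z.png",cv2.resize(d["pixels"][60:230,90:340,::-1],None,fx=3.2,fy=3.2,interpolation=cv2.INTER_CUBIC))
h=hsv(d)
E
```

```text
t 72.75 tcp [ 0.6033 -0.0152  0.1128] yaw -5.86 tilt z [-1.1e-03  3.0e-04 -1.0e+00] F [-0.3  1.1 -0. ] w 80.0
```

View pics/w43.png

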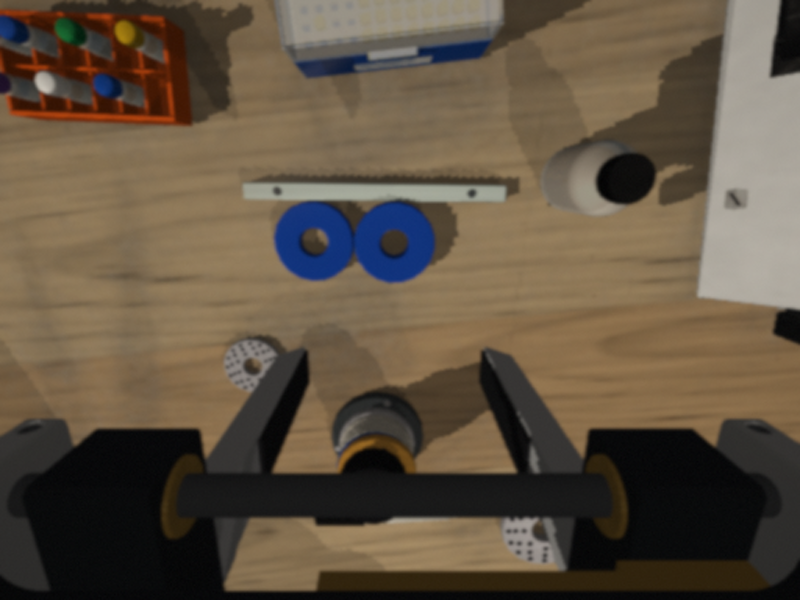

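View pics/w43z.png

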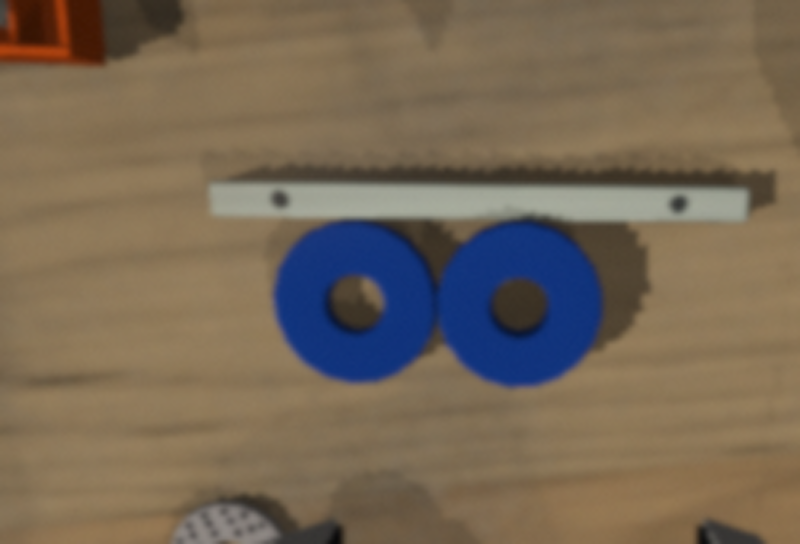

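```bash
python3 look.py scene s44; python3 look.py top t44; python3 - <<'E'
from h import *
d=dict(np.load("s44.npz"));P=(.4760,.0138)
im=d["pixels"][:,:,::-1].copy();x,y=map(int,proj(d,(*P,.045)))
cr=cv2.resize(im[y-35:y+35,x-45:x+45],None,fx=8,fy=8,interpolation=cv2.INTER_CUBIC)
for z,r in((.012,.04),(.058,.03),(.082,.025)):
    pts=np.array([(proj(d,(P[0]+r*np.cos(t),P[1]+r*np.sin(t),z))-[x-45,y-35]+.5)*8 for t in np.linspace(0,6.3,50)]).astype(int)
    cv2.polylines(cr,[pts],False,(0,255,0),1)
cv2.imwrite("pics/s44z.png",cr)
d=dict(np.load("t44.npz"));cv2.imwrite("pics/t44z.png",cv2.resize(d["pixels"][110:290,115:415,::-1],None,fx=2.6,fy=2.6,interpolation=cv2.INTER_CUBIC))
E
```

```text
t 72.8 tcp [ 0.6033 -0.0153  0.1128] yaw -5.86 tilt z [-1.1e-03  3.0e-04 -1.0e+00] F [-0.1  0.2 -0.6] w 80.0
t 72.85 tcp [ 0.6033 -0.0153  0.1129] yaw -5.86 tilt z [-1.e-03  2.e-04 -1.e+00] F [-0.4 -0.3 -0.2] w 80.4
```

View pics/s44z.png

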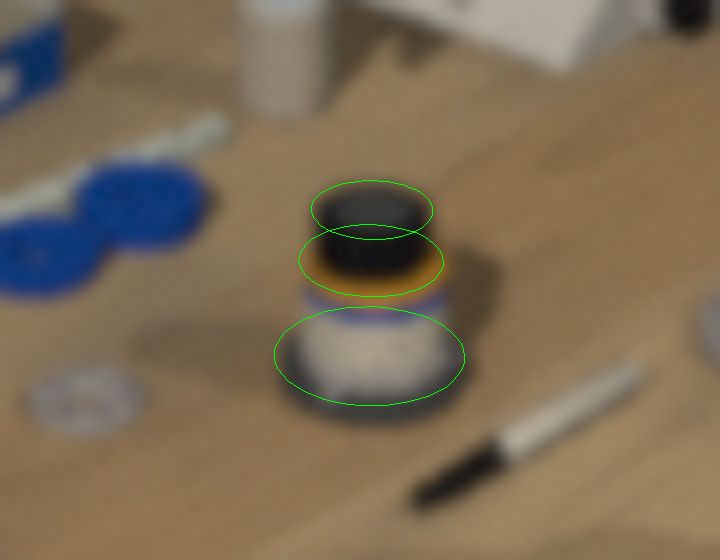

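View pics/t44z.png

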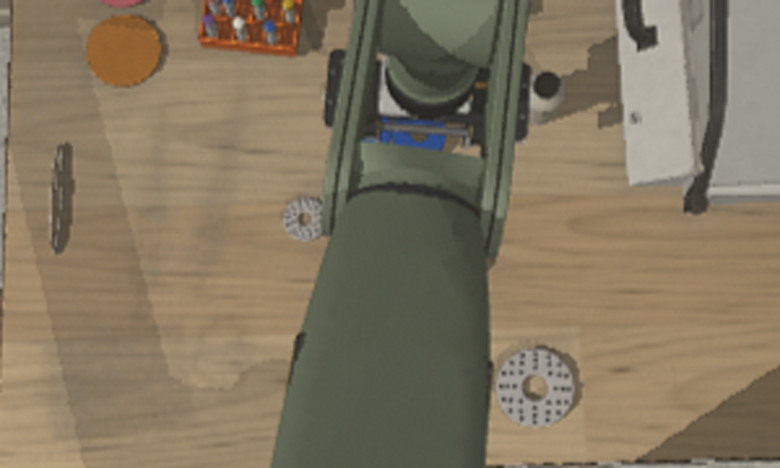

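```bash
python3 -c "
from bench import *
print(sign_off())"
```

```text
the job is handed in; nothing more can be done
None
```

The disc filter is built and handed in at about t = 73 s; the hand-in reports no verdict.

**Stack:** The order on the post is the middle-sized steel support, all four filter discs, the thin blue spacer, the brass clamp ring and the cap. With four discs, 6 mm was left over, so I used the thin spacer without trying the others. I told the three spacers apart by their measured heights in the images. In the last scene view the foot, clamp ring and cap lay 1–2 mm off the predicted outlines. The offset was the same at every level, and the cap sat flat.

**Spare spacers:** The medium and thick spacers lie flat, pushed against the strip until I felt 4–5 N of contact. They touch each other, with centres about 61 mm apart and roughly 1 mm or less from the strip in the image.

**Bystanders:** The bottle, tweezers and marker looked unmoved, and I did not measure their shift in numbers.

**What went differently:**
- **Fingertips:** They sit about 31 mm behind the reported TCP, so the first grasp closed on air. I corrected every later height by desk contact.
- **Cap:** It was knocked a few centimetres aside during the run. I found it again before gripping it.
- **Strip measurement:** It came out 194 and 200 mm long in two views instead of 190, so I set its face by touch rather than from the images.

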